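# Turn a cabinet door over on the tipping fence and load the sanding lift

## Robot

A 7-joint arm with a two-finger parallel gripper is mounted at the origin on a cart in front of the work surface, level with it; the furniture and walls round the work are solid. World frame = base frame: x ahead of the robot, y to its left, z up, the work surface at z = 0. Lengths are in mm, angles in rad, forces in N, time in s.
With the tool pointing down it reaches from about 425 to 925 mm from the base axis. Payload 6.8 kg.
Tool frame: the origin (TCP) lies midway between the tips of the shut fingers; the grasp point (between the pads) lies 19 mm behind it (manip.grasp_offset is the distance from the TCP to the grasp point, in mm); z points along the fingers, x is the direction in which the jaws open and shut, and the axes are right-handed (so a half turn about z gives the same grasp; the last joint's range is limited). The gripper opens to 85 mm and grips with 20 to 120 N. Pads are 22 mm wide; open, the fingers measure 114 mm over their backs; the gripper's body (76 mm by 85 mm) begins 54 mm behind the grasp point. The pads swing forward as they close: fully open they stand 13 mm farther back than shut.
Start: joints at [1.236, 0.477, 0.022, 1.555, -0.011, 1.109, -0.083], TCP at [151.789, -657.729, 231.308] pointing down, gripper open.
Joint ranges: [-2.96, 2.96], [-0.34, 2.1], [-1.41, 1.46], [0.24, 2.44], [-1.37, 4.51], [0.17, 1.92], [-2.96, 2.96]. Speed limits (rad/s): [2.39, 2.39, 3.14, 3.14, 3.14, 3.14, 3.14].

## Interface

Orientations are given as a rotation vector (axis times angle).
In Python, from workcell import manip gives the robot as it stands. The module is installed in compiled form; this text tells all that it offers.
- The arm moves only by the tool carry_out, never from a script. Its argument "commands" is a list of rows, each a list of 7 numbers: the shift along the tool's x, y, z in mm, then the turn, a rotation vector about the tool's x, y, z in degrees, then the finger opening in mm, from 0 to 85.4. In form: [[tx, ty, tz, ax, ay, az, jaw], ...]. A call has exactly 5 rows; each row shifts and turns the commanded pose from where the row before left it, along the tool's axes as they then stand; what a row does not reach is not made up. A row lasts 1/10 s, in which the tool goes at most 50 mm and 8.59 degrees, less where a joint would pass 70% of its speed; a pose out of reach is approached as far as the arm can. A call with a gripper value outside its range is refused whole. The fingers move at their own pace and stop on an object; "force" is the grip in N (left out, the last holds). Time passes only in rows, so rows that do not move let the fingers close, or fill a call up. It gives the time, the measured TCP pose, the force and the opening at its end, in the units of the state.
- manip.get_obs(): the state, without advancing time (a new reading comes with each control period).
- manip.read_camera(name): name is "scene" or "top" or "wrist"; returns the picture (384x512x3 uint8, blue, green, red); there is no depth.
- manip.camera_params(name): a dict with "intrinsics" (3x3 intrinsics, pixels), "extrinsics" (4x4, takes a point from camera to world coordinates). Camera axes: x right, y down, z forward; pixel columns grow to the right and rows downward; lengths in mm; the calibration is good to about 2 mm. The wrist camera is an equidistant fisheye: a pixel r from the principal point sees the ray r / f radians off the axis. A picture is of the moment at which its call begins: read the wrist's pose just before it. camera_params takes no time and is no camera call; for the wrist camera it gives the pose at the moment of the call.
- manip.finish_job(): hands the job in, once; it reports no verdict.
Trained networks look in the newest picture that a camera, given by its name, has taken for a name from the list of things; names that differ only in an ending like _2 or _b are one class to them, and where a whole thing is asked for, a point or a joint stands for the part that bears it (a point fixed in the world has none). Each returns a list of dicts, best first, with "conf" (0 to 1); they miss things now and then, are a little off and sometimes report something else, mostly with a low value. They report only what shows in the picture. A call takes as long as a camera call.
- manip.find_in(query, camera): "extent" ([left, top, width, height] in pixels, round what is visible of it).
- manip.silhouettes(query, camera): "mask" (384x512 bool, what is visible of it) and "extent" ([left, top, width, height] in pixels, round what is visible of it).
The state is a dict: "time": time; "joints": joint angles; "qd": joint speeds; "tau": joint torques, N m; "tool_pos": TCP position; "tool_rot": TCP orientation; "ft_force": force on the tool from outside, world axes, zero at the start; "moment": the same for the moment, N m; "finger_gap": opening from 0.0 (shut) to 1.0 (fully open).
Only numpy, scipy, OpenCV 4.12 (cv2) and the standard library are available. Lean on these libraries where they do the work, as an engineer would, in place of code of your own. Each camera call takes 0.05 s, during which the arm holds its last target.

## Task

The back of the small cabinet door is to be sanded next. Push the door, which lies framed side up, against the sloping fence until it rides up and leans there; then take it by its upper edge and lay it plain back up, flat in the middle of the sprung lift's platform. Finally lay the sanding block flat on the middle of the door's back, so that the platform sinks under both; set them down rather than drop them, and do not disturb the jar or the pliers.

Things in the scene. Friction and masses are not known exactly. Their poses are not given: they have to be found in the camera images.
- fence_foot (a point): Tipping fence, fixed to the bench: slick grey board 160 mm wide, sloping up and away at 55 degrees. Point: middle of the foot line, where slope meets bench (z = 0). x: level, into the fence (the way to push); y: along the foot line. The slope is 55 mm long (up the face) over the middle 68 mm of width, 85 mm at either side: a leaning door's upper edge is free front and back in the middle.
- door_mid (a point): Loose wooden cabinet door 100 (x) by 130 (y) by 16 mm, 0.25 kg; point: its centre. z points out of the framed front (rails 32 mm wide, 4 mm proud); the other face is plain. Starts flat, front up, 10-30 mm short of the fence foot, x or -x roughly into it. Pushed home at its near edge (about 5 N) it leans at about 55 degrees, front towards the pusher, and stays; upper edge then 80 mm up.
- platform_top (a point): Middle of the upper face of the sprung lift's platform: a square bare-metal plate 130 mm a side, 8 mm thick, over a grey base of the same size, fixed to the bench; x and y lie along the plate's sides, z is up. Its upper face stands 90 mm above the bench when empty.
- platform (a joint): How far the lift's platform has sunk, in m: 0 empty, 0.058 at its bottom stop. It is a soft damped spring of 90 N/m: about 25 mm for the door and another 20 mm for the sanding block.
- block_mid (a point): The loose black rubber sanding block, 63 mm (x) by 106 mm (y) by 27 mm high, about 0.2 kg; this point is its centre, 13 mm above its underside; z is up as it stands on the bench, in front of the bread maker. The bread maker, a fixed white box under 0.35 m high, stands between fence and lift on the far side: carry in front of it or above it.
- screw_jar: Bystander: glass jar of screws with a lid, 61 mm across, 85 mm high; origin under its middle.
- pliers: Bystander: pliers lying flat, 183 mm long (y) by 57 mm by 14 mm; origin under the middle.

How it is judged:
By the outcome, as a careful person would: the job done as asked, in the order asked, and still so for the second after the job is handed in, with the robot touching nothing.
It also fails if it takes over 72 s, if anything falls off the work surface, if the arm or the gripper's body presses on something with over 40 N, if the wrist force passes 120 N, or if a joint passes its speed limit or range.

## Working session

There is one attempt and no reset: what is moved stays moved. The work goes in short steps, Python scripts to look and compute and a tool call to move; the robot and the scene stay as the last step left them, time stands still between calls to the robot, and variables do not carry over. Pictures are saved under pics/ and viewed, and the job is handed in when it is done.

Besides the shell and the picture viewer there is one more tool, called as name(argument=value, ...), one argument or row to a line, values as JSON. carry_out: Moves the arm, as the interface text tells. Its arguments: {"type":"object","properties":{"commands":{"type":"array"},"force":{"type":"number"}},"required":["commands"]}

```bash
mkdir -p pics; ls
cat > h.py <<'E'
import numpy as np,cv2
from workcell import manip
from scipy.spatial.transform import Rotation as R
def ray(cam,u,v,P=None):
    P=P or manip.camera_params(cam);K=np.array(P["intrinsics"]);E=np.array(P["extrinsics"])
    x=(u-K[0,2])/K[0,0];y=(v-K[1,2])/K[1,1]
    if cam=="wrist":
        r=np.hypot(x,y);d=np.array([x/r*np.sin(r),y/r*np.sin(r),np.cos(r)]) if r>1e-9 else np.array([0,0,1.])
    else: d=np.array([x,y,1.])
    return E[:3,3],E[:3,:3]@d
def atz(cam,u,v,z,P=None):
    o,d=ray(cam,u,v,P);return o+d*(z-o[2])/d[2]
def proj(cam,p,P=None):
    P=P or manip.camera_params(cam);K=np.array(P["intrinsics"]);E=np.array(P["extrinsics"])
    q=E[:3,:3].T@(np.array(p,float)-E[:3,3])
    if cam=="wrist":
        r=np.hypot(q[0],q[1]);t=np.arctan2(r,q[2]);return np.array([K[0,2]+K[0,0]*t*q[0]/r,K[1,2]+K[1,1]*t*q[1]/r])
    return np.array([K[0,2]+K[0,0]*q[0]/q[2],K[1,2]+K[1,1]*q[1]/q[2]])
def st():
    o=manip.get_obs();Rm=R.from_rotvec(o["tool_rot"]).as_matrix()
    print("t",round(o["time"],2),"pos",np.round(o["tool_pos"],1),"R",np.round(Rm,3).tolist(),"F",np.round(o["ft_force"],1),"gap",round(float(o["finger_gap"]),3),"q",np.round(o["joints"],2))
    return o,Rm
E
python3 - <<'E'
from h import *
st()
for c in ["scene","top","wrist"]:
    im=manip.read_camera(c);cv2.imwrite(f"pics/{c}0.png",im)
    P=manip.camera_params(c);print(c,np.round(P["intrinsics"],1).tolist(),np.round(P["extrinsics"],3).tolist())
for c in ["scene","top"]:
  for q in ["fence_foot","door_mid","platform","platform_top","block_mid","screw_jar","pliers"]:
    try:print(c,q,[(np.round(d["extent"],0).tolist(),round(d["conf"],2)) for d in manip.find_in(q,c)][:3])
    except Exception as e:print(c,q,e)
st()
E
```

```text
pics
t 0.0 pos [ 151.6 -657.1  230.3] R [[0.225, -0.974, -0.001], [-0.974, -0.225, 0.002], [-0.002, 0.0, -1.0]] F [ 0.1  0.4 -0.7] gap 1.003 q [ 1.24  0.48  0.02  1.56 -0.01  1.11 -0.08]
scene [[464.0, 0.0, 249.4], [0.0, 464.0, 184.2], [0.0, 0.0, 1.0]] [[-0.812, -0.239, 0.533, -60.941], [-0.584, 0.358, -0.729, 814.11], [-0.017, -0.902, -0.43, 576.861], [0.0, 0.0, 0.0, 1.0]]
top [[408.6, 0.0, 257.7], [0.0, 408.6, 194.7], [0.0, 0.0, 1.0]] [[0.006, -0.996, 0.086, 431.508], [-1.0, -0.007, -0.016, -21.588], [0.016, -0.086, -0.996, 1361.435], [0.0, 0.0, 0.0, 1.0]]
wrist [[297.3, 0.0, 258.2], [0.0, 297.3, 185.7], [0.0, 0.0, 1.0]] [[0.225, -0.928, -0.297, 227.05], [-0.974, -0.215, -0.067, -639.795], [-0.002, 0.305, -0.952, 372.777], [0.0, 0.0, 0.0, 1.0]]
scene fence_foot []
scene door_mid [([197.0, 255.0, 66.0, 37.0], 0.79)]
scene platform [([282.0, 138.0, 46.0, 40.0], 0.86)]
scene platform_top [([281.0, 141.0, 42.0, 34.0], 0.65)]
scene block_mid [([273.0, 204.0, 44.0, 26.0], 0.93)]
scene screw_jar [([170.0, 214.0, 33.0, 48.0], 0.91)]
scene pliers []
top fence_foot [([127.0, 226.0, 47.0, 48.0], 0.97)]
top door_mid [([158.0, 205.0, 44.0, 48.0], 0.72)]
top platform [([315.0, 160.0, 55.0, 57.0], 0.89)]
top platform_top [([316.0, 164.0, 56.0, 52.0], 0.56)]
top block_mid [([251.0, 208.0, 24.0, 36.0], 0.66)]
top screw_jar [([175.0, 181.0, 21.0, 17.0], 0.63)]
top pliers [([296.0, 132.0, 47.0, 32.0], 0.71)]
t 0.85 pos [ 151.8 -657.7  231.3] R [[0.225, -0.974, 0.0], [-0.974, -0.225, -0.0], [0.0, -0.0, -1.0]] F [ 0.6 -0.9 -0. ] gap 1.004 q [ 1.24  0.48  0.02  1.56 -0.01  1.11 -0.08]
```

Run:
```python
import cv2
a=cv2.imread("pics/top0.png")[110:290,100:400];cv2.imwrite("pics/t0z.png",cv2.resize(a,None,fx=2.6,fy=2.6,interpolation=3))
a=cv2.imread("pics/scene0.png")[90:320,100:400];cv2.imwrite("pics/s0z.png",cv2.resize(a,None,fx=2.5,fy=2.5,interpolation=3))
```

```text
(no output)
```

View pics/t0z.png

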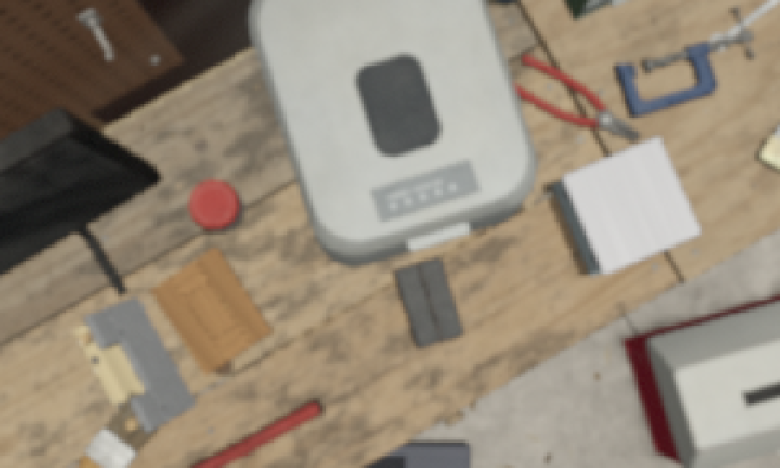

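View pics/s0z.png

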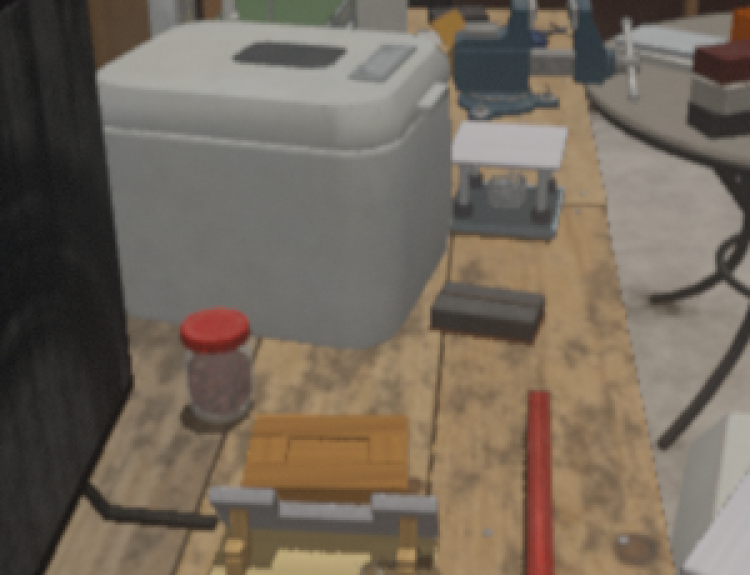

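View pics/wrist0.png

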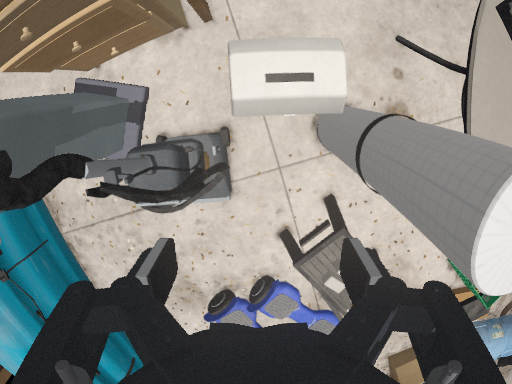

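Run:
```python
from h import *
def c(u,v):return 100+u/2.6,110+v/2.6
pts={"fence top A":(85,325,65),"fence foot a":(125,300,0),"fence foot b":(195,400,0),"fence top B":(150,430,65),
"d1":(155,290,16),"d2":(212,250,16),"d3":(272,330,16),"d4":(215,372,16),
"l1":(560,185,90),"l2":(660,140,90),"l3":(700,235,90),"l4":(600,272,90),
"b1":(397,270,27),"b2":(443,258,27),"b3":(462,332,27),"b4":(418,346,27),
"bread front l":(330,250,170),"bread fr r":(530,190,250),"jar":(214,205,85),"pliers tip":(630,130,10),"plh":(525,60,10),
"redbox":(640,340,100),"redbar":(320,405,10),"blackL":(155,180,300),"edge":(625,305,0), "vacuum":(470,450,0)}
for k,(u,v,z) in pts.items():print(k,np.round(atz("top",*c(u,v),z),0)[:2])
for q in ["door_mid","block_mid","platform","fence_foot"]:
  for d in manip.silhouettes(q,"top")[:1]:
    m=d["mask"].astype(np.uint8);cs=max(cv2.findContours(m,0,2)[0],key=cv2.contourArea);r=cv2.minAreaRect(cs);b=cv2.boxPoints(r)
    z={"door_mid":16,"block_mid":27,"platform":88,"fence_foot":40}[q]
    w=np.array([atz("top",*p,z) for p in b]);print(q,round(d["conf"],2),r,np.round(w[:,:2],1).tolist(),"c",np.round(w.mean(0),1), "sides",np.round(np.linalg.norm(np.diff(w,axis=0),axis=1),0),"ang",[round(float(np.degrees(np.arctan2(*(w[i+1]-w[i])[1::-1]))),1) for i in range(2)])
```

```text
fence top A [413. 350.]
fence foot a [444. 319.]
fence foot b [319. 227.]
fence top B [288. 269.]
d1 [457. 278.]
d2 [508. 207.]
d3 [408. 130.]
d4 [355. 200.]
l1 [ 585. -223.]
l2 [ 641. -345.]
l3 [ 526. -391.]
l4 [ 480. -270.]
b1 [484. -27.]
b2 [499. -84.]
b3 [ 407. -108.]
b4 [389. -54.]
bread front l [500.  49.]
bread fr r [ 560. -165.]
jar [558. 194.]
pliers tip [ 667. -326.]
plh [ 757. -191.]
redbox [ 400. -315.]
redbar [314.  69.]
blackL [562. 218.]
edge [ 442. -319.]
vacuum [ 258. -121.]
door_mid 0.75 ((180.59588623046875, 229.1549072265625), (40.00294876098633, 31.945676803588867), 58.24052429199219) [[460.1, 288.2], [515.8, 200.6], [404.9, 129.6], [350.0, 216.9]] c [432.7 208.8  16. ] sides [104. 132. 103.] ang [-57.5, -147.4]
block_mid 0.85 ((264.37298583984375, 225.462158203125), (32.4229736328125, 19.85079574584961), 72.89727020263672) [[486.7, -18.2], [506.2, -80.1], [405.6, -111.5], [386.4, -49.9]] c [446.2 -64.9  27. ] sides [ 65. 105.  65.] ang [-72.5, -162.7]
platform 0.82 ((342.1896667480469, 188.27587890625), (42.14936447143555, 41.88675308227539), 66.80140686035156) [[598.0, -220.6], [651.5, -343.0], [529.0, -393.6], [476.5, -271.8]] c [ 563.8 -307.2   88. ] sides [134. 133. 133.] ang [-66.4, -157.6]
fence_foot 0.6 ((150.75942993164062, 249.9669952392578), (51.186763763427734, 28.16728973388672), 60.945396423339844) [[414.6, 378.6], [458.8, 301.3], [316.9, 218.4], [273.6, 295.3]] c [366.  298.4  40. ] sides [ 89. 164.  88.] ang [-60.2, -149.7]
```

```bash
cat > fk.py <<'E'
import numpy as np
from scipy.spatial.transform import Rotation as R
def T(x,y,z,r):
    M=np.eye(4);M[:3,3]=x,y,z;M[:3,:3]=R.from_euler('xyz',[r,0,0]).as_matrix();return M
h=np.pi/2
def fk(q,L,full=False):
    d1,d3,a3,a4,d5,a6,d7,yaw=L
    A=np.eye(4);A[:3,:3]=R.from_euler('z',yaw).as_matrix();out=[]
    F=[T(0,0,d1,0),T(0,0,0,-h),T(0,-d3,0,h),T(a3,0,0,h),T(a4,-d5,0,h),T(0,0,0,h),T(a6,d7,0,-h)]
    for f,a in zip(F,q):
        J=np.eye(4);J[:3,:3]=R.from_euler('z',a).as_matrix();A=A@f@J;out.append(A.copy())
    return out if full else A
E
python3 - <<'E'
from h import *;from fk import *
o,Rm=st()
A=fk(o["joints"],[267,293,52.5,77.5,342.5,76,97,-2.58]);print(np.round(A,3),np.round(A[:3,:3].T@Rm,3).tolist())
print([list(np.round(x,4)) for x in [o["joints"],o["tool_pos"]]])
print("black base", [np.round(atz("scene",u,v,0)[:2]) for u,v in [(152,244),(185,299),(115,318)]])
for n,(u,v) in {"jar base":(187,257),"pl":(0,0)}.items():print(n,np.round(atz("scene",u,v,0)[:2]))
# scene-based checks
s=lambda u,v,z:np.round(atz("scene",100+u/2.5,90+v/2.5,z)[:2])
print("door top",[s(*p,16) for p in [(248,416),(408,416),(408,490),(244,487)]])
print("fence top corners",[s(*p,69.6) for p in [(210,490),(437,500)]])
E
```

```text
t 1.05 pos [ 151.8 -657.7  231.3] R [[0.225, -0.974, 0.0], [-0.974, -0.225, 0.0], [-0.0, -0.0, -1.0]] F [ 0.4 -0.4 -0.5] gap 1.005 q [ 1.24  0.48  0.02  1.56 -0.01  1.11 -0.08]
[[ 3.29000e-01 -9.44000e-01 -8.00000e-03  1.43614e+02]
 [-9.44000e-01 -3.29000e-01  3.00000e-02 -5.74910e+02]
 [-3.10000e-02 -3.00000e-03 -1.00000e+00  3.10314e+02]
 [ 0.00000e+00  0.00000e+00  0.00000e+00  1.00000e+00]] [[0.994, -0.108, 0.031], [0.108, 0.994, 0.003], [-0.031, 0.001, 1.0]]
[[np.float64(1.2359), np.float64(0.477), np.float64(0.0224), np.float64(1.5554), np.float64(-0.0115), np.float64(1.1093), np.float64(-0.0831)], [np.float64(151.798), np.float64(-657.71), np.float64(231.2874)]]
black base [array([653., 220.]), array([458., 319.]), array([527., 431.])]
jar base [551. 213.]
pl [ 9662. -4276.]
door top [array([514., 213.]), array([402., 137.]), array([346., 219.]), array([453., 288.])]
fence top corners [array([421., 354.]), array([284., 274.])]
```

```bash
cat > plan.py <<'E'
from h import *
def yaw(a):  # tool down, tool x at world angle a deg
    a=np.radians(a);x=np.array([np.cos(a),np.sin(a),0]);z=np.array([0,0,-1.]);return np.column_stack([x,np.cross(z,x),z])
def plan(wps,jaw,smax=48,amax=8.2,dec=1,start=None):
    """wps: list of (pos,Rot[,jaw][,smax]); prints rows"""
    if start is None:
        o=manip.get_obs();p=np.array(o["tool_pos"]);Rm=R.from_rotvec(o["tool_rot"]).as_matrix()
    else:p,Rm=np.array(start[0],float),np.array(start[1])
    rows=[]
    for w in wps:
        tp,tR=np.array(w[0],float),w[1];jw=w[2] if len(w)>2 and w[2] is not None else jaw;sm=w[3] if len(w)>3 else smax
        rv=R.from_matrix(Rm.T@tR);ang=np.degrees(rv.magnitude());n=max(1,int(np.ceil(max(np.linalg.norm(tp-p)/sm,ang/amax))))
        p0,R0,r0=p.copy(),Rm.copy(),rv.as_rotvec()
        for k in range(1,n+1):
            gp=p0+(tp-p0)*k/n;gR=R0@R.from_rotvec(r0*k/n).as_matrix()
            t=np.round(Rm.T@(gp-p),dec);a=np.round(np.degrees(R.from_matrix(Rm.T@gR).as_rotvec()),dec)
            rows.append([*(t+0.0),*(a+0.0),jw]);p=p+Rm@t;Rm=Rm@R.from_rotvec(np.radians(a)).as_matrix()
    while len(rows)%5:rows.append([0,0,0,0,0,0,rows[-1][6]])
    for i in range(0,len(rows),5):print("["+",".join("["+",".join(f"{float(v):g}" for v in r)+"]" for r in rows[i:i+5])+"]")
    print("end",np.round(p,1),np.round(Rm,3).tolist())
    return p,Rm
def log():
    import json
    o=manip.get_obs();open("log.jsonl","a").write(json.dumps({k:np.array(o[k]).tolist() for k in["joints","tool_pos","tool_rot"]})+"\n")
E
python3 - <<'E'
from plan import *
log()
plan([((200,-630,400),yaw(-70)),((450,-350,410),yaw(-30)),((460,-50,410),yaw(5)),((450,120,380),yaw(31))],85)
E
```

```text
[[-4,-13.3,-42.2,0,0,-1.8,85],[-3.7,-13.4,-42.2,0,0,-1.7,85],[-3.2,-13.5,-42.1,0,0,-1.8,85],[-2.8,-13.7,-42.2,0,0,-1.7,85],[-22.2,-41.3,-1.2,0,0,-5,85]]
[[-18.5,-43.1,-1.3,0,0,-5,85],[-14.7,-44.6,-1.2,0,0,-5,85],[-10.8,-45.7,-1.3,0,0,-5,85],[-6.7,-46.4,-1.2,0,0,-5,85],[-2.6,-46.8,-1.3,0,0,-5,85]]
[[1.4,-46.9,-1.2,0,0,-5,85],[5.5,-46.6,-1.3,0,0,-5,85],[-20.2,-37.8,0,0,0,-5,85],[-16.8,-39.5,0,0,0,-5,85],[-13.3,-40.7,0,0,0,-5,85]]
[[-9.7,-41.8,0,0,0,-5,85],[-6.1,-42.5,0,0,0,-5,85],[-2.3,-42.8,0,0,0,-5,85],[1.4,-42.8,0,0,0,-5,85],[1.2,-42.6,7.5,0,0,-6.5,85]]
[[6,-42.1,7.5,0,0,-6.5,85],[10.8,-41.2,7.5,0,0,-6.5,85],[15.4,-39.7,7.5,0,0,-6.5,85],[0,0,0,0,0,0,85],[0,0,0,0,0,0,85]]
end [450. 120. 380.] [[0.857, 0.515, 0.0], [0.515, -0.857, 0.0], [0.0, -0.0, -1.0]]
```

carry_out(
  commands=[
    [-4,-13.3,-42.2,0,0,-1.8,85],
    [-3.7,-13.4,-42.2,0,0,-1.7,85],
    [-3.2,-13.5,-42.1,0,0,-1.8,85],
    [-2.8,-13.7,-42.2,0,0,-1.7,85],
    [-22.2,-41.3,-1.2,0,0,-5,85],
  ],
)

```text
time: 1.55
tool_pos: [228.8, -599.5, 407.8]
tool_rot: [2.638, -1.691, 0.013]
ft_force: [0.4, -1.5, -0.4]
finger_gap: 0.998
```

carry_out(
  commands=[
    [-18.5,-43.1,-1.3,0,0,-5,85],
    [-14.7,-44.6,-1.2,0,0,-5,85],
    [-10.8,-45.7,-1.3,0,0,-5,85],
    [-6.7,-46.4,-1.2,0,0,-5,85],
    [-2.6,-46.8,-1.3,0,0,-5,85],
  ],
)

```text
time: 2.05
tool_pos: [388.5, -418.4, 407.9]
tool_rot: [2.953, -1.069, 0.001]
ft_force: [-0.2, -1.1, 0.4]
finger_gap: 0.994
```

```bash
python3 -c "
from plan import *
st();log()"
```

```text
t 2.05 pos [ 388.5 -418.4  407.9] R [[0.768, -0.64, 0.0], [-0.64, -0.768, -0.001], [0.001, 0.0, -1.0]] F [-0.2 -1.1  0.4] gap 0.994 q [ 0.9   0.2  -0.23  1.55  0.05  1.4  -0.02]
```

carry_out(
  commands=[
    [1.4,-46.9,-1.2,0,0,-5,85],
    [5.5,-46.6,-1.3,0,0,-5,85],
    [-20.2,-37.8,0,0,0,-5,85],
    [-16.8,-39.5,0,0,0,-5,85],
    [-13.3,-40.7,0,0,0,-5,85],
  ],
)

```text
time: 2.55
tool_pos: [454.3, -219.6, 410.0]
tool_rot: [3.115, -0.404, 0.0]
ft_force: [0.7, -0.3, -0.3]
finger_gap: 0.997
```

```bash
python3 -c "
from plan import *
st();log()"
```

```text
t 2.55 pos [ 454.3 -219.6  410. ] R [[0.967, -0.255, 0.0], [-0.255, -0.967, -0.0], [0.0, 0.0, -1.0]] F [ 0.7 -0.3 -0.3] gap 0.997 q [ 0.71  0.09 -0.41  1.67  0.04  1.38  0.03]
```

carry_out(
  commands=[
    [-9.7,-41.8,0,0,0,-5,85],
    [-6.1,-42.5,0,0,0,-5,85],
    [-2.3,-42.8,0,0,0,-5,85],
    [1.4,-42.8,0,0,0,-5,85],
    [1.2,-42.6,7.5,0,0,-6.5,85],
  ],
)

```text
time: 3.05
tool_pos: [457.8, -5.6, 403.5]
tool_rot: [3.125, 0.321, 0.004]
ft_force: [0.8, -0.6, -1.0]
finger_gap: 0.993
```

```bash
python3 -c "
from plan import *
st();log()"
```

```text
t 3.05 pos [457.8  -5.6 403.5] R [[0.979, 0.203, 0.003], [0.203, -0.979, -0.0], [0.002, 0.001, -1.0]] F [ 0.8 -0.6 -1. ] gap 0.993 q [ 0.5   0.02 -0.63  1.76  0.01  1.36  0.08]
```

carry_out(
  commands=[
    [6,-42.1,7.5,0,0,-6.5,85],
    [10.8,-41.2,7.5,0,0,-6.5,85],
    [15.4,-39.7,7.5,0,0,-6.5,85],
    [0,0,0,0,0,0,60],
    [0,0,0,0,0,0,60],
  ],
)

```text
time: 3.55
tool_pos: [449.8, 120.6, 380.0]
tool_rot: [3.026, 0.842, -0.0]
ft_force: [-0.1, -0.7, -0.0]
finger_gap: 0.708
```

Run:
```python
from plan import *
st();log()
im=manip.read_camera("wrist");P=manip.camera_params("wrist");cv2.imwrite("pics/w1.png",im)
import pickle;pickle.dump(P,open("P1.pkl","wb"))
for q in ["fence_foot","door_mid","screw_jar"]:
  for d in manip.silhouettes(q,"wrist")[:1]:
    m=d["mask"].astype(np.uint8);print(q,round(d["conf"],2),np.round(d["extent"]))
```

```text
t 3.55 pos [449.8 120.6 380. ] R [[0.856, 0.516, -0.0], [0.516, -0.856, -0.0], [-0.0, 0.0, -1.0]] F [-0.1 -0.7 -0. ] gap 0.708 q [ 0.35  0.06 -0.77  1.78  0.05  1.32  0.11]
fence_foot 0.92 [220.   0. 102.  48.]
screw_jar 0.63 [318. 118.  47.  42.]
```

View pics/w1.png

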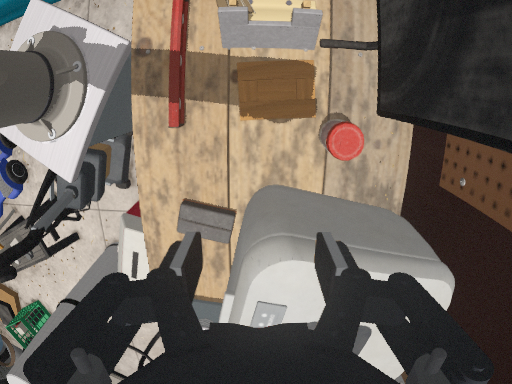

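Run:
```python
import cv2
a=cv2.imread("pics/w1.png")[0:200,180:400];cv2.imwrite("pics/w1z.png",cv2.resize(a,None,fx=3,fy=3,interpolation=3))
```

```text
(no output)
```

View pics/w1z.png

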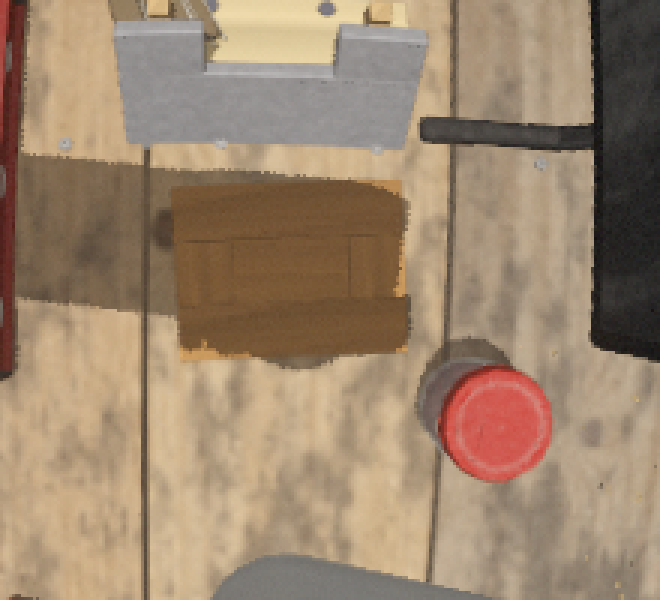

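Run:
```python
import json
from fk import *
from scipy.optimize import least_squares
D=[json.loads(l) for l in open("log.jsonl")]
def res(p,s):
    L=[*p[:7],0];out=[]
    tool=p[7];yw=R.from_euler('z',p[8]);base=R.from_rotvec(p[9:12])
    for d in D:
        A=fk(np.array(d["joints"])*s,L)
        Rt=base.as_matrix()@A[:3,:3]@yw.as_matrix();pos=base.as_matrix()@A[:3,3]+Rt[:,2]*0
        out+=list((pos-d["tool_pos"]));out+=list(300*R.from_matrix(Rt.T@R.from_rotvec(d["tool_rot"]).as_matrix()).as_rotvec())
    return np.array(out+list(0.02*(p[:7]-p0[:7])))
p0=np.array([267,293,52.5,77.5,342.5,76,270,0,0,0,0,0])
import itertools
best=[]
for s1,s3,s5,s7 in itertools.product([1,-1],repeat=4):
    s=np.array([s1,1,s3,1,s5,1,s7])
    for y0 in (0,):
        pp=p0.copy()
        r=least_squares(res,pp,args=(s,));best.append((r.cost,s.tolist(),np.round(r.x,2).tolist()))
best.sort(key=lambda b:b[0]);[print(b) for b in best[:3]]
```

```text
(np.float64(9474.061018789156), [-1, 1, -1, 1, 1, 1, -1], [-255.72, 632.8, 582.81, 93.01, 6.53, -182.71, -94.26, 15791.67, -0.18, -0.07, 0.17, -0.17])
(np.float64(10163.954214010591), [-1, 1, -1, 1, -1, 1, -1], [-88.66, 397.06, 701.05, 323.07, -150.65, -151.29, 65.36, -1303.21, -0.16, -0.03, 0.16, -0.15])
(np.float64(14277.898808585547), [-1, 1, -1, 1, 1, 1, 1], [-278.04, 655.7, 561.98, 66.67, 33.94, -185.39, -117.29, -15803.48, -0.23, -0.08, 0.17, -0.17])
```

```bash
cat > fk2.py <<'E'
import numpy as np,json
from scipy.spatial.transform import Rotation as R
from scipy.optimize import least_squares
def rz(a):c,s=np.cos(a),np.sin(a);return np.array([[c,-s,0],[s,c,0],[0,0,1.]])
def ry(a):c,s=np.cos(a),np.sin(a);return np.array([[c,0,s],[0,1,0],[-s,0,c]])
def fk(q,p,S,pts=False):
    # offsets: each link vector (x,y,z)
    d1,d3,d5,d7,a4,a6,yb,yt,a2,b=p[:10]
    A=rz(yb+S[0]*q[0]);x=A@np.array([a2,0,d1]);P=[x]
    A=A@ry(S[1]*q[1])@rz(S[2]*q[2]);x=x+A@np.array([a4,0,d3]);P.append(x)
    A=A@ry(S[3]*q[3]);x=x+A@np.array([b,0,0]);A=A@rz(S[4]*q[4]);x=x+A@np.array([0,0,d5]);P.append(x)
    A=A@ry(S[5]*q[5])@rz(S[6]*q[6]+yt);x=x+A@np.array([0,0,d7])
    # a6 offset before q7
    x=x+A@rz(-(S[6]*q[6]+yt))@np.array([a6,0,0])
    P.append(x)
    return (x,A,P) if pts else (x,A)
E
python3 - <<'E'
from fk2 import *
import itertools
D=[json.loads(l) for l in open("log.jsonl")]
p0=np.array([330,400,400,270,0,0,0,0,0,0.])
def res(p,S):
    out=[]
    for d in D:
        x,A=fk(d["joints"],p,S)
        out+=list(x-d["tool_pos"]);out+=list(300*R.from_matrix(A.T@R.from_rotvec(d["tool_rot"]).as_matrix()).as_rotvec())
    return np.array(out+list(0.01*(p-p0)))
B=[]
for s1,s3,s5,s7,yt in itertools.product([1,-1],[1,-1],[1,-1],[1,-1],[0,np.pi]):
    S=[s1,1,s3,1,s5,1,s7];pp=p0.copy();pp[7]=yt
    r=least_squares(res,pp,args=(S,));B.append((r.cost,S,np.round(r.x,3).tolist()))
B.sort(key=lambda b:b[0]);[print(b) for b in B[:3]]
E
```

```text
(np.float64(24.841672692175795), [-1, 1, -1, 1, -1, 1, -1], [275.881, 589.125, 470.007, 331.875, -7.477, 12.155, -0.097, 3.045, 17.731, 33.901])
(np.float64(24.841672692190755), [-1, 1, -1, 1, -1, 1, -1], [275.881, 589.125, 470.007, 331.874, -7.477, 12.155, -0.097, 3.045, 17.731, 33.901])
(np.float64(1081.4652129343121), [-1, 1, -1, 1, 1, 1, -1], [-67.92, 589.614, 470.79, -14.38, -7.619, 11.297, -0.096, 3.036, 17.021, 36.731])
```

Run:
```python
from h import *;import pickle
P=pickle.load(open("P1.pkl","rb"))
f=lambda u,v,z:atz("wrist",180+u/3,v/3,z,P)[:2]
def line(a,b):
    d=b-a;print(np.round(a,1),np.round(b,1),"len",round(np.linalg.norm(d),1),"ang",round(np.degrees(np.arctan2(d[1],d[0])),1),"mid",np.round((a+b)/2,1))
print("foot");line(f(128,144,0),f(406,150,0))
print("top");line(f(114,22,69.6),f(428,32,69.6))
print("notch");line(f(205,68,45),f(337,75,45))
print("door far,near");line(f(172,186,16),f(403,180,16));line(f(181,360,16),f(410,350,16))
print("left,right");line(f(181,360,16),f(172,186,16));line(f(410,350,16),f(403,180,16))
print("jar top",f(497,423,85),"jar base",f(455,390,0),"black corner z0?",f(592,345,0),"bread corner", f(215,600,0),f(260,555,200),"rod",f(425,130,30),f(595,140,30))
line(f(152,144,0),f(405,150,0))
```

```text
foot
[314.9 225. ] [453.3 305.9] len 160.3 ang 30.3 mid [384.1 265.5]
top
[287.2 272.6] [424.5 351.4] len 158.3 ang 29.9 mid [355.8 312. ]
notch
[336.4 278. ] [397.4 311.1] len 69.4 ang 28.5 mid [366.9 294.5]
door far,near
[351.7 215. ] [459.6 286.2] len 129.3 ang 33.4 mid [405.6 250.6]
[406.5 132.1] [514.8 205.3] len 130.7 ang 34.0 mid [460.7 168.7]
left,right
[406.5 132.1] [351.7 215. ] len 99.4 ang 123.5 mid [379.1 173.6]
[514.8 205.3] [459.6 286.2] len 98.0 ang 124.3 mid [487.2 245.8]
jar top [559.04852069 196.34805778] jar base [554.50135427 200.67351504] black corner z0? [613.14716822 272.63936428] bread corner [499.31139235  12.39995768] [470.18644976 103.53775297] rod [453.67041417 314.9204808 ] [538.18510492 370.07546371]
[327.  231.8] [452.8 305.5] len 145.9 ang 30.4 mid [389.9 268.7]
```

Run:
```python
from h import *;import pickle
P=pickle.load(open("P1.pkl","rb"))
f=lambda u,v,z:np.round(atz("wrist",u,v,z,P)[:2])
for z in (200,300,330):print(z,"wrist corner",[f(u,v,z) for u,v in [(250,197),(270,186),(320,189),(400,212),(230,260)]],"top",[np.round(atz("top",100+u/2.6,110+v/2.6,z)[:2]) for u,v in [(300,190),(325,245),(360,262),(530,190)]])
print("scene base",[np.round(atz("scene",100+u/2.5,90+v/2.5,0)[:2]) for u,v in [(375,350),(320,345),(130,315),(440,250)]])
# triangulate corner top: scene front corner top at crop (385,135)
```

```text
200 wrist corner [array([461.,  81.]), array([474., 104.]), array([526., 131.]), array([636., 161.]), array([483.,  -6.])] top [array([564.,  81.]), array([504.,  53.]), array([485.,  15.]), array([ 566., -172.])]
300 wrist corner [array([445., 114.]), array([454., 130.]), array([490., 148.]), array([565., 169.]), array([460.,  54.])] top [array([553.,  72.]), array([497.,  47.]), array([481.,  11.]), array([ 554., -159.])]
330 wrist corner [array([440., 124.]), array([448., 138.]), array([479., 154.]), array([544., 171.]), array([453.,  72.])] top [array([549.,  70.]), array([496.,  45.]), array([479.,  10.]), array([ 551., -155.])]
scene base [array([503.,  44.]), array([553.,  66.]), array([750., 128.]), array([ 569., -173.])]
```

Run:
```python
from plan import *
plan([((474,146,150),yaw(30.2)),((474,146,8),yaw(30.2))],60)
```

```text
[[6.9,-2.3,46,0,0,0.1,60],[6.8,-2.4,46,0,0,0.1,60],[6.9,-2.4,46.1,0,0,0.2,60],[6.8,-2.3,46,0,0,0.1,60],[6.9,-2.4,46,0,0,0.1,60]]
[[0,0,47.3,0,0,0,60],[0,-0.1,47.4,0,0,0,60],[0,0,47.3,0,0,0,60],[0,0,0,0,0,0,60],[0,0,0,0,0,0,60]]
end [474. 146.   8.] [[0.864, 0.503, 0.0], [0.503, -0.864, -0.0], [-0.0, 0.0, -1.0]]
```

carry_out(
  commands=[
    [6.9,-2.3,46,0,0,0.1,60],
    [6.8,-2.4,46,0,0,0.1,60],
    [6.9,-2.4,46.1,0,0,0.2,60],
    [6.8,-2.3,46,0,0,0.1,60],
    [6.9,-2.4,46,0,0,0.1,60],
  ],
)

```text
time: 4.25
tool_pos: [474.3, 146.4, 148.3]
tool_rot: [3.033, 0.819, 0.001]
ft_force: [0.7, 0.2, 0.3]
finger_gap: 0.701
```

carry_out(
  commands=[
    [0,0,47.3,0,0,0,60],
    [0,0,47.4,0,0,0,60],
    [0,0,37.3,0,0,0,60],
    [0,0,5,0,0,0,60],
    [0,0,5,0,0,0,60],
  ],
)

```text
time: 4.75
tool_pos: [473.9, 147.1, 8.0]
tool_rot: [3.032, 0.821, -0.001]
ft_force: [-1.1, -0.1, 1.1]
finger_gap: 0.703
```

Run:
```python
from plan import *
st();log()
cv2.imwrite("pics/w2.png",manip.read_camera("wrist"))
a=manip.read_camera("scene")[120:340,120:370];cv2.imwrite("pics/s2.png",cv2.resize(a,None,fx=2.6,fy=2.6,interpolation=3))
```

```text
t 4.75 pos [473.9 147.1   8. ] R [[0.863, 0.505, -0.0], [0.505, -0.863, -0.0], [-0.001, 0.0, -1.0]] F [-1.1 -0.1  1.1] gap 0.703 q [ 0.03  0.6  -0.57  2.1   0.57  0.6  -0.41]
```

View pics/w2.png

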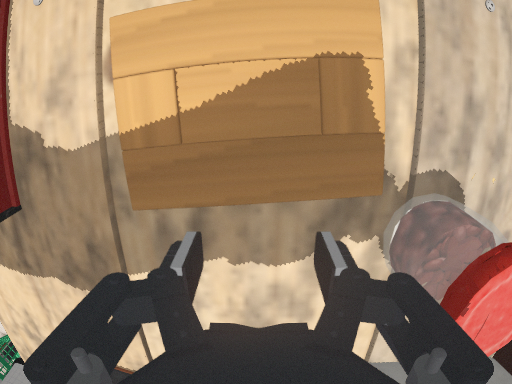

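View pics/s2.png

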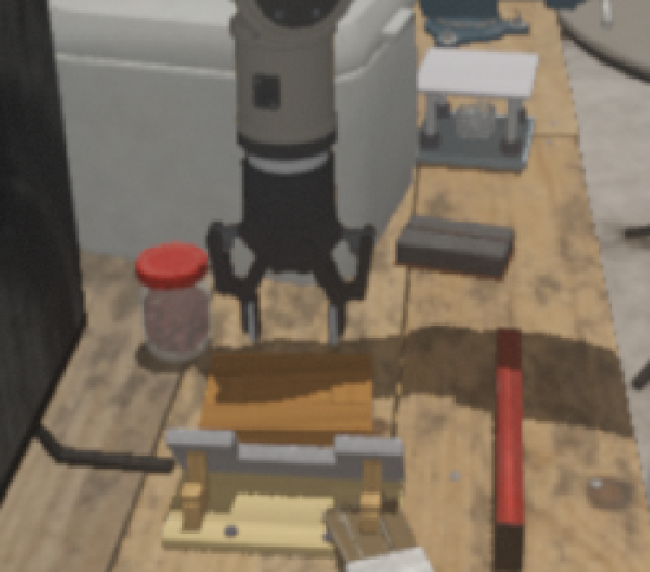

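carry_out(
  commands=[
    [0,0,3,0,0,0,60],
    [0,0,3,0,0,0,60],
    [0,0,1,0,0,0,60],
    [0,0,0,0,0,0,60],
    [0,0,0,0,0,0,60],
  ],
)

```text
time: 5.35
tool_pos: [473.6, 147.7, 1.1]
tool_rot: [3.032, 0.823, 0.0]
ft_force: [0.1, -0.2, -0.2]
finger_gap: 0.699
```

carry_out(
  commands=[
    [0,0,1,0,0,0,60],
    [0,0,1,0,0,0,60],
    [0,0,1,0,0,0,60],
    [0,0,0,0,0,0,60],
    [0,0,0,0,0,0,60],
  ],
)

```text
time: 5.85
tool_pos: [473.4, 147.6, -2.2]
tool_rot: [3.032, 0.824, -0.0]
ft_force: [0.2, 0.4, -0.1]
finger_gap: 0.702
```

Run:
```python
from plan import *
st()
a=manip.read_camera("scene")[180:300,170:290];cv2.imwrite("pics/s3.png",cv2.resize(a,None,fx=5,fy=5,interpolation=3))
```

```text
t 5.85 pos [473.4 147.6  -2.2] R [[0.863, 0.506, -0.0], [0.506, -0.863, -0.0], [-0.0, -0.0, -1.0]] F [ 0.2  0.4 -0.1] gap 0.702 q [ 0.02  0.61 -0.55  2.1   0.59  0.58 -0.43]
```

View pics/s3.png

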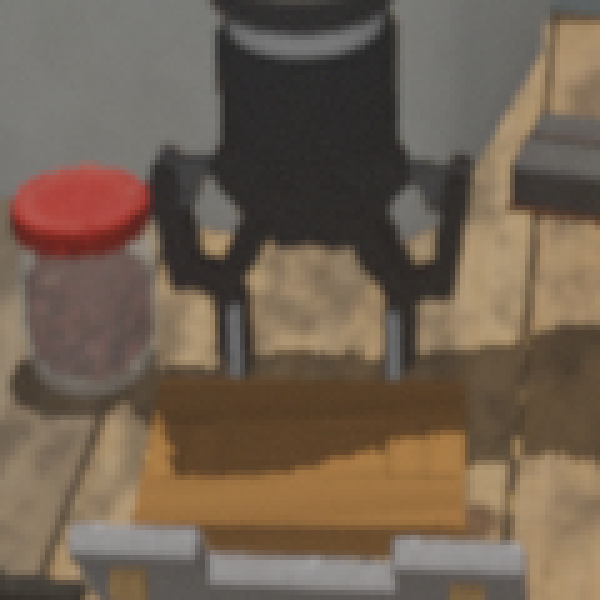

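carry_out(
  commands=[
    [0,0,1.5,0,0,0,60],
    [0,-5,0,0,0,0,60],
    [0,-8,0,0,0,0,60],
    [0,-8,0,0,0,0,60],
    [0,-8,0,0,0,0,60],
  ],
)

```text
time: 6.4
tool_pos: [458.4, 173.3, -3.6]
tool_rot: [3.031, 0.824, -0.0]
ft_force: [0.9, -0.9, -0.5]
finger_gap: 0.703
```

carry_out(
  commands=[
    [0,-7,0,0,0,0,60],
    [0,-7,0,0,0,0,60],
    [0,-7,0,0,0,0,60],
    [0,-6,0,0,0,0,60],
    [0,-6,0,0,0,0,60],
  ],
)

```text
time: 6.9
tool_pos: [441.8, 201.3, -3.7]
tool_rot: [3.031, 0.823, -0.0]
ft_force: [1.8, -2.8, -1.4]
finger_gap: 0.705
```

carry_out(
  commands=[
    [0,-6,0,0,0,0,60],
    [0,-6,0,0,0,0,60],
    [0,-6,0,0,0,0,60],
    [0,-6,0,0,0,0,60],
    [0,-6,0,0,0,0,60],
  ],
)

```text
time: 7.4
tool_pos: [426.6, 227.6, -3.6]
tool_rot: [-3.032, -0.824, 0.0]
ft_force: [1.0, -1.4, -1.8]
finger_gap: 0.7
```

Run:
```python
from plan import *
st();log()
cv2.imwrite("pics/w4.png",manip.read_camera("wrist"))
a=manip.read_camera("scene")[180:330,150:300];cv2.imwrite("pics/s4.png",cv2.resize(a,None,fx=4,fy=4,interpolation=3))
```

```text
t 7.4 pos [426.6 227.6  -3.6] R [[0.863, 0.506, -0.0], [0.506, -0.863, 0.0], [0.0, -0.0, -1.0]] F [ 1.  -1.4 -1.8] gap 0.7 q [-0.17  0.6  -0.55  2.13  0.59  0.56 -0.63]
```

View pics/s4.png

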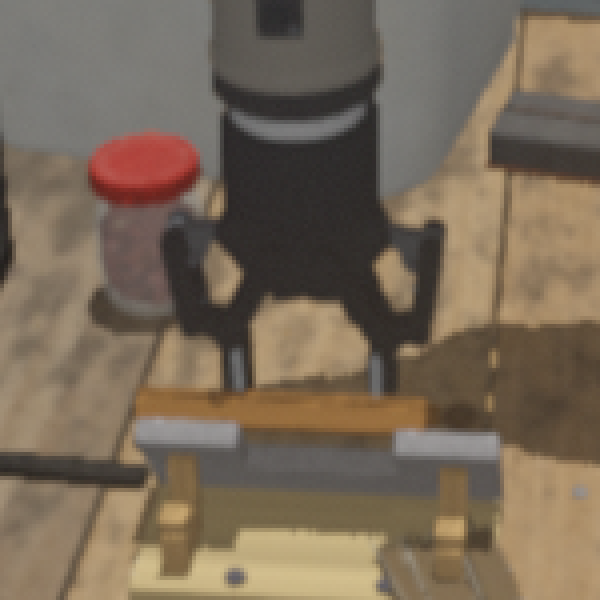

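View pics/w4.png

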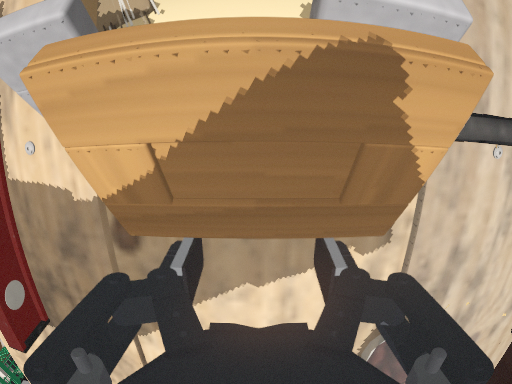

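carry_out(
  commands=[
    [0,-6,0,0,0,0,60],
    [0,-6,0,0,0,0,60],
    [0,-5,0,0,0,0,60],
    [0,-4,0,0,0,0,60],
    [0,-3,0,0,0,0,60],
  ],
)

```text
time: 8.0
tool_pos: [414.5, 248.1, -3.6]
tool_rot: [-3.032, -0.824, 0.0]
ft_force: [0.9, -1.4, -1.1]
finger_gap: 0.704
```

carry_out(
  commands=[
    [0,-2,0,0,0,0,60],
    [0,-2,0,0,0,0,60],
    [0,-1,0,0,0,0,60],
    [0,0,0,0,0,0,60],
    [0,0,0,0,0,0,60],
  ],
)

```text
time: 8.5
tool_pos: [412.2, 252.1, -3.6]
tool_rot: [-3.032, -0.823, -0.0]
ft_force: [0.9, -0.8, -0.4]
finger_gap: 0.7
```

Run:
```python
from plan import *
st();log()
cv2.imwrite("pics/w5.png",manip.read_camera("wrist"))
a=manip.read_camera("scene")[180:330,150:300];cv2.imwrite("pics/s5.png",cv2.resize(a,None,fx=4,fy=4,interpolation=3))
```

```text
t 8.5 pos [412.2 252.1  -3.6] R [[0.863, 0.506, -0.0], [0.506, -0.863, 0.0], [0.0, -0.0, -1.0]] F [ 0.9 -0.8 -0.4] gap 0.7 q [-0.23  0.6  -0.55  2.13  0.59  0.56 -0.69]
```

View pics/s5.png

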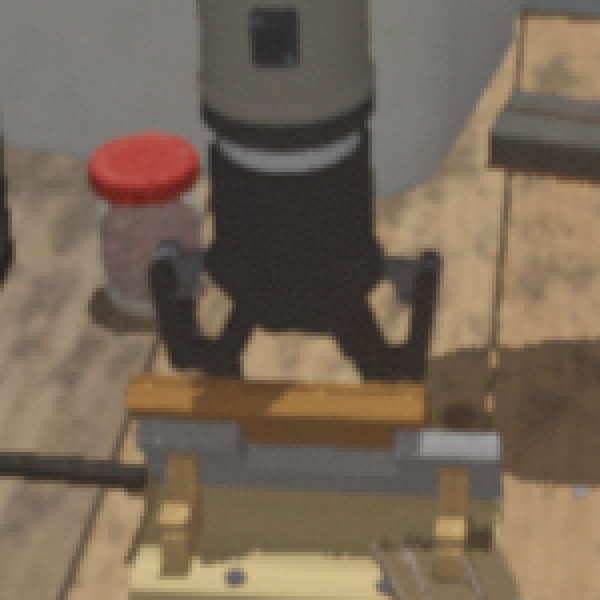

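View pics/w5.png

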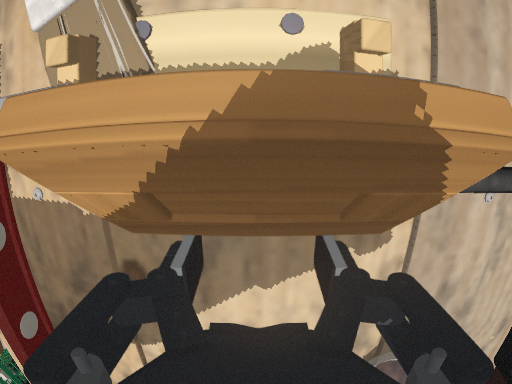

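carry_out(
  commands=[
    [0,-1,0,0,0,0,60],
    [0,-1,0,0,0,0,60],
    [0,-1,0,0,0,0,60],
    [0,-1,0,0,0,0,60],
    [0,0,0,0,0,0,60],
  ],
)

```text
time: 9.1
tool_pos: [410.4, 255.1, -3.6]
tool_rot: [3.031, 0.823, -0.0]
ft_force: [1.1, -4.0, -0.8]
finger_gap: 0.701
```

carry_out(
  commands=[
    [0,-1,0,0,0,0,60],
    [0,-1,0,0,0,0,60],
    [0,-1,0,0,0,0,60],
    [0,0,0,0,0,0,60],
    [0,0,0,0,0,0,60],
  ],
)

```text
time: 9.6
tool_pos: [410.2, 255.3, -3.7]
tool_rot: [3.029, 0.819, 0.0]
ft_force: [6.6, -8.3, 0.1]
finger_gap: 0.702
```

carry_out(
  commands=[
    [0,2,0,0,0,0,60],
    [0,6,0,0,0,0,60],
    [0,10,0,0,0,0,60],
    [0,15,-10,0,0,0,60],
    [0,15,-20,0,0,0,60],
  ],
)

```text
time: 10.1
tool_pos: [432.3, 216.0, 25.8]
tool_rot: [-3.031, -0.825, 0.004]
ft_force: [0.6, 0.2, -0.6]
finger_gap: 0.702
```

```bash
python3 - <<'E'
from plan import *
st();log()
cv2.imwrite("pics/w6.png",manip.read_camera("wrist"))
a=manip.read_camera("scene")[180:330,150:300];cv2.imwrite("pics/s6.png",cv2.resize(a,None,fx=4,fy=4,interpolation=3))
E
cat > ik.py <<'E'
from fk2 import *
S=[-1,1,-1,1,-1,1,-1]
lo=np.array([-2.96,-.34,-1.41,.24,-1.37,.17,-2.96]);hi=np.array([2.96,2.1,1.46,2.44,4.51,1.92,2.96])
D=[json.loads(l) for l in open("log.jsonl")]
p0=np.array([330,450,450,270,0,0,0,np.pi,0,0.])
def res(p):
    out=[]
    for d in D:
        x,A=fk(d["joints"],p,S)
        out+=list(x-d["tool_pos"]);out+=list(300*R.from_matrix(A.T@R.from_rotvec(d["tool_rot"]).as_matrix()).as_rotvec())
    return np.array(out+list(0.003*(p-p0)))
PP=least_squares(res,p0).x
def ik(pos,Rt,seeds=40,q0=None,rng=np.random.default_rng(0)):
    best=None
    for k in range(seeds):
        q=np.array(q0) if (q0 is not None and k==0) else rng.uniform(lo,hi)
        q=np.clip(q,lo+1e-3,hi-1e-3)
        def f(q):
            x,A=fk(q,PP,S);r=list(x-pos)+list(300*R.from_matrix(A.T@Rt).as_rotvec())
            if q0 is not None:r+=list(0.5*(q-q0))
            return np.array(r)
        s=least_squares(f,q,bounds=(lo,hi),max_nfev=200)
        e=np.linalg.norm(s.fun[:6])
        if best is None or (e<5 and (best[0]>5 or (q0 is not None and np.linalg.norm(s.x-q0)<np.linalg.norm(best[1]-q0)))) or (best[0]>5 and e<best[0]):best=(e,s.x)
    return best
E
python3 - <<'E'
from ik import *
print(np.round(PP,2),np.sqrt(np.mean(res(PP)**2)))
E
```

```text
t 10.1 pos [432.3 216.   25.8] R [[0.862, 0.507, -0.002], [0.507, -0.862, -0.0], [-0.002, -0.001, -1.0]] F [ 0.6  0.2 -0.6] gap 0.702 q [-0.1   0.55 -0.6   2.12  0.54  0.62 -0.55]
[ 2.9222e+02  5.6127e+02  5.0203e+02  3.5069e+02 -3.9420e+01  8.3200e+00
 -1.0000e-01  3.0400e+00  1.0250e+01  5.6000e-01] 1.8371476191394038
```

View pics/s6.png

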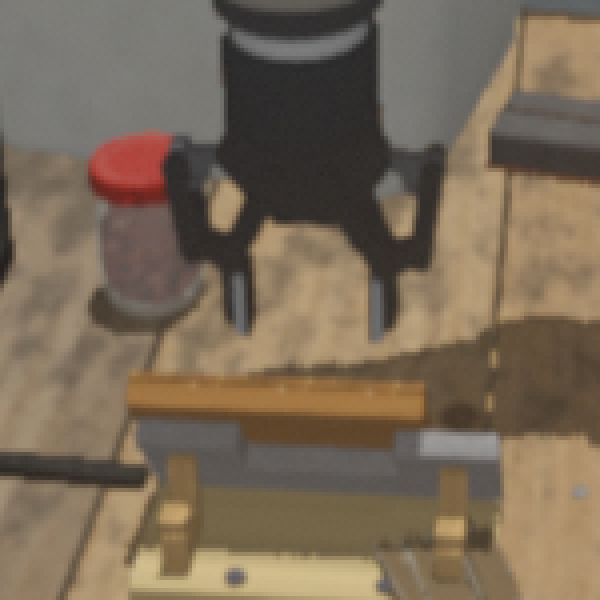

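View pics/w6.png

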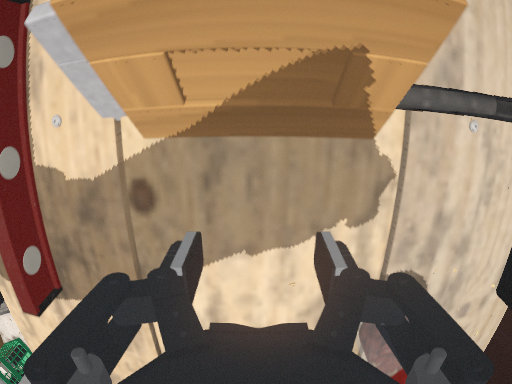

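```bash
python3 - <<'E'
from plan import *
p=np.array([-.503,.864]);f=np.array([.864,.503]);foot=np.array([382,268.])
def pr(n,a):print(n,np.round(a,1),"f",round((a-foot)@f,1),"p",round((a-foot)@p,1))
for n,u,v,z in [("low L",147,138,9),("low R",375,137,9)]:pr(n,atz("wrist",u,v,z)[:2])
for n,u,v,z in [("upper front L(scene left)",127,378,91),("upper front R",424,382,91),("upper back L",128,415,82),("upper back R",424,421,82)]:pr(n,atz("scene",150+u/4,180+v/4,z)[:2])
E
cat > poses.py <<'E'
from plan import yaw
import numpy as np
c55,s55=np.cos(np.radians(55)),np.sin(np.radians(55))
A=np.radians(30.2)
p=np.array([-np.sin(A),np.cos(A),0]);f=np.array([np.cos(A),np.sin(A),0]);Z=np.array([0,0,1.])
foot=np.array([382,268,0.]);u=c55*p+s55*Z;n=-s55*p+c55*Z
def grasp(sgn):
    x=sgn*n;z=-u;return np.column_stack([x,np.cross(z,x),z])
def lay(hdeg,sgn,tilt=0):
    a=np.radians(hdeg);h=np.array([np.cos(a),np.sin(a),0]);t=np.radians(tilt)
    z=np.cos(t)*h-np.sin(t)*Z;x=-sgn*(np.sin(t)*h+np.cos(t)*Z)  # n -> down (tilt: tool pointing below horizon)
    return np.column_stack([x,np.cross(z,x),z]),h
E
python3 - <<'E'
from ik import *;from poses import *
q0=np.array([-.1,.55,-.6,2.12,.54,.62,-.55])
for s in (1,-1):
    for back in (0,80):
        e,q=ik(foot+16*f+(75+back)*u+8*n,grasp(s),30);x,A,P=fk(q,PP,S,True)
        print("grasp",s,back,round(e,1),np.round(q,2),[np.round(v).tolist() for v in P[1:3]])
C=np.array([563,-307,0.])
for hd in (23,113,-67,-157):
  for s in (1,-1):
    for tilt in (0,20):
        Rl,h=lay(hd,s,tilt);pos=C-h*(42+50-25)+np.array([0,0,90])
        e,q=ik(pos,Rl,30);x,A,P=fk(q,PP,S,True)
        print("lay",hd,s,tilt,round(e,1),np.round(q,2),[np.round(v).tolist() for v in P[1:3]])
E
```

```text
low L [352.  231.4] f -44.4 p -16.5
low R [464.5 297.7] f 86.2 p -15.8
upper front L(scene left) [425.7 352.4] f 80.2 p 50.9
upper front R [317.8 281.9] f -48.4 p 44.3
upper back L [416.3 362.9] f 77.3 p 64.8
upper back R [309.2 294.4] f -49.6 p 59.4
grasp 1 0 0.0 [-0.71  0.69 -0.61  1.98  0.91  1.24 -2.94] [[295.0, 179.0, 744.0], [275.0, 488.0, 349.0]]
grasp 1 80 0.0 [-1.5   0.56  0.39  1.9   0.37  1.06 -2.42] [[32.0, 276.0, 787.0], [256.0, 528.0, 416.0]]
grasp -1 0 0.0 [-1.09  0.61 -0.08  1.98  0.67  1.02  0.43] [[166.0, 248.0, 776.0], [277.0, 489.0, 349.0]]
grasp -1 80 0.0 [-0.42  1.01 -1.33  1.9   1.11  1.8  -0.06] [[468.0, 114.0, 599.0], [250.0, 527.0, 414.0]]
lay 23 1 0 0.0 [ 1.66  1.29 -0.69  2.02 -1.18  0.93 -0.27] [[-125.0, -527.0, 477.0], [179.0, -472.0, 82.0]]
lay 23 1 20 0.1 [ 0.44  1.09  0.85  2.09  4.51  1.92 -0.36] [[441.0, -231.0, 573.0], [196.0, -465.0, 202.0]]
lay 23 -1 0 0.1 [ 1.48  1.18 -0.46  2.02 -1.33  1.16  2.96] [[-22.0, -515.0, 540.0], [179.0, -471.0, 82.0]]
lay 23 -1 20 0.0 [0.44 1.1  0.85 2.09 4.51 1.92 2.78] [[442.0, -230.0, 572.0], [196.0, -465.0, 202.0]
[... 612 characters left out ...]
[[381.0, 113.0, 701.0], [407.0, 61.0, 202.0]]
lay -67 -1 0 0.0 [-1.18  1.68  1.05  2.2   1.3   0.35  2.91] [[236.0, 520.0, 252.0], [399.0, 77.0, 82.0]]
lay -67 -1 20 0.0 [ 0.44  1.1  -0.87  2.28  2.    1.92 -2.96] [[413.0, -281.0, 570.0], [409.0, 61.0, 202.0]]
lay -157 1 0 40.2 [-0.34  1.64  1.19  0.94 -0.    1.92  1.09] [[546.0, 173.0, 271.0], [915.0, -124.0, 103.0]]
lay -157 1 20 0.3 [-0.15  1.34  0.62  0.91  0.19  1.92  0.72] [[548.0, 53.0, 450.0], [932.0, -157.0, 205.0]]
lay -157 -1 0 40.2 [-0.34  1.64  1.19  0.94 -0.    1.92 -2.05] [[546.0, 173.0, 271.0], [915.0, -124.0, 103.0]]
lay -157 -1 20 0.0 [-0.21  1.4   0.83  0.91  0.05  1.91 -2.31] [[551.0, 93.0, 416.0], [932.0, -158.0, 205.0]]
```

Run:
```python
from h import *
import numpy as np
# wrist0 params from printed
P0={"intrinsics":[[297.3,0,258.2],[0,297.3,185.7],[0,0,1]],"extrinsics":[[.225,-.928,-.297,227.05],[-.974,-.215,-.067,-639.795],[-.002,.305,-.952,372.777],[0,0,0,1]]}
def tri(a,b):
    (o1,d1),(o2,d2)=a,b;d1=d1/np.linalg.norm(d1);d2=d2/np.linalg.norm(d2)
    M=np.column_stack([d1,-d2]);t=np.linalg.lstsq(M,o2-o1,rcond=None)[0];a,b=o1+t[0]*d1,o2+t[1]*d2;return np.round((a+b)/2),round(np.linalg.norm(a-b),1)
T=cv2.imread("pics/top0.png")[180:384,300:512];cv2.imwrite("pics/tb.png",cv2.resize(T,None,fx=3.5,fy=2.9))
print("slot left",tri(ray("wrist",265,77,P0),ray("top",386.5,263)))
```

```text
slot left (array([ 282., -647., -533.]), np.float64(2.1))
```

View pics/tb.png

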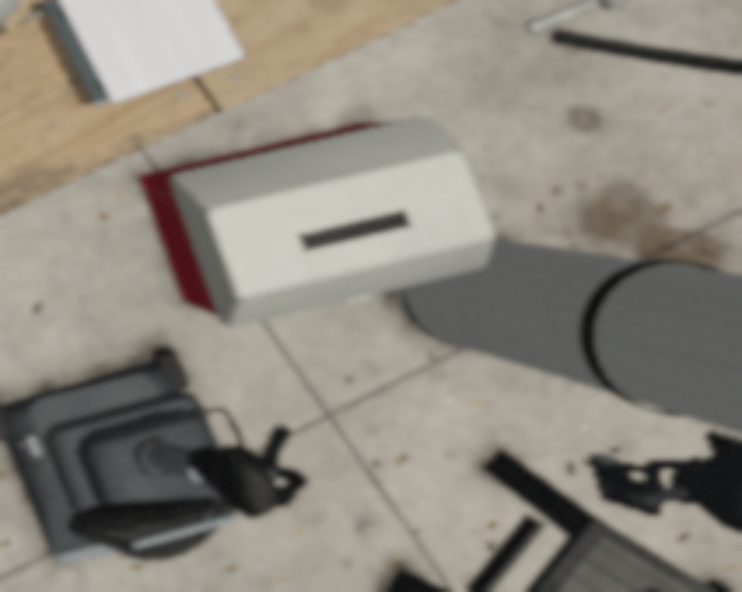

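Run:
```python
from h import *
P0={"intrinsics":[[297.3,0,258.2],[0,297.3,185.7],[0,0,1]],"extrinsics":[[.225,-.928,-.297,227.05],[-.974,-.215,-.067,-639.795],[-.002,.305,-.952,372.777],[0,0,0,1]]}
def tri(a,b):
    (o1,d1),(o2,d2)=a,b;d1=d1/np.linalg.norm(d1);d2=d2/np.linalg.norm(d2)
    M=np.column_stack([d1,-d2]);t=np.linalg.lstsq(M,o2-o1,rcond=None)[0];a,b=o1+t[0]*d1,o2+t[1]*d2;return np.round((a+b)/2),round(np.linalg.norm(a-b),1)
print(tri(ray("wrist",385,150,P0),ray("top",480,290)),tri(ray("wrist",322,125,P0),ray("top",418,283)))
print("wrist tip", atz("wrist",490,260,0,P0), atz("top",418,283,-700),atz("wrist",322,125,-700,P0))
```

```text
(array([  154., -1109.,  -589.]), np.float64(0.8)) (array([ 159., -922., -849.]), np.float64(12.9))
wrist tip [   65.30606924 -1132.1944007      0.        ] [ 171.56017397 -858.87778535 -700.        ] [ 172.13600607 -890.02473902 -700.        ]
```

View pics/top0.png

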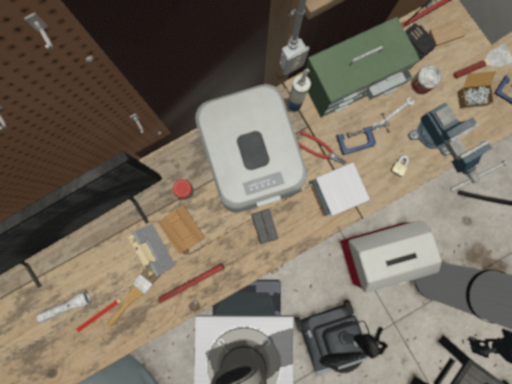

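```bash
python3 - <<'E'
from h import *;import pickle
P=pickle.load(open("P1.pkl","rb"))
def tri(a,b):
    (o1,d1),(o2,d2)=a,b;d1=d1/np.linalg.norm(d1);d2=d2/np.linalg.norm(d2)
    M=np.column_stack([d1,-d2]);t=np.linalg.lstsq(M,o2-o1,rcond=None)[0];a,b=o1+t[0]*d1,o2+t[1]*d2;return np.round((a+b)/2),round(np.linalg.norm(a-b),1)
print(tri(ray("wrist",378,115,P),ray("top",159.6,179)),tri(ray("wrist",378,115,P),ray("top",125,155)))
print(tri(ray("scene",100+130/2.5,90+385/2.5),ray("top",159.6,179)))
for z in(0,100,200,300):print(z,atz("wrist",378,30,z,P),atz("top",80,222,z),atz("top",20,257,z))
E
python3 - <<'E'
from ik import *;from poses import *
# path feasibility: grasp (s=1) -> lift -> lay, sequential IK from several start configs
def seq(pts,q):
    for pos,Rt,lab in pts:
        e,q=ik(pos,Rt,1,q0=q);print(lab,round(e,1),np.round(q,2),np.round(fk(q,PP,S,True)[2][2]))
    return q
g=foot+15*f+75*u+8*n
for s in(1,-1):
    e,q=ik(g,grasp(s),40,q0=np.array([-.8,.6,-.3,1.98,.7,1.1,-2.6 if s>0 else .4]));print(s,e,np.round(q,2))
E
```

```text
(array([590., 267.,  64.]), np.float64(8.1)) (array([621., 313.,  97.]), np.float64(135.1))
(array([592., 273.,  51.]), np.float64(3.0))
0 [529.29226718 408.59132873   0.        ] [454.06514099 543.30818568   0.        ] [338.64039986 733.29243307   0.        ]
100 [506.29532856 366.06634809 100.        ] [452.40825334 501.81552616 100.        ] [345.46167763 677.84507148 100.        ]
200 [483.29838994 323.54136744 200.        ] [450.7513657  460.32286665 200.        ] [352.2829554  622.39770989 200.        ]
300 [460.30145132 281.0163868  300.        ] [449.09447806 418.83020713 300.        ] [359.10423316 566.9503483  300.        ]
1 0.0003837753376930149 [-0.94  0.62 -0.28  1.98  0.77  1.09 -2.8 ]
-1 0.0002167777475377864 [-0.92  0.63 -0.31  1.98  0.78  1.1   0.33]
```

Run:
```python
from ik import *;from poses import *
C=np.array([563,-307,0.])
qg=np.array([-.94,.62,-.28,1.98,.77,1.09,-2.4]);ql=np.array([1.4,1.2,-.5,2.0,-1.0,1.0,-.3])
for s in (1,):
  for al in (-30,-15,0,15,30):
    Rx=R.from_euler('x',al,degrees=True).as_matrix()
    Rg=grasp(s)@Rx
    e,q=ik(foot+15*f+75*u+8*n,Rg,25,q0=qg);P=fk(q,PP,S,True)[2]
    Rl,h=lay(23,s);Rl=Rl@Rx
    e2,q2=ik(C-h*67+np.array([0,0,85]),Rl,25,q0=ql);P2=fk(q2,PP,S,True)[2]
    print(s,al,"G",round(e,1),np.round(q,2),np.round(P[2]),"L",round(e2,1),np.round(q2,2),np.round(P2[2]))
```

```text
1 -30 G 0.0 [-0.84  0.84 -0.23  1.65  0.41  1.46 -2.49] [443. 551. 309.] L 0.0 [ 1.34  1.24 -0.47  1.62 -0.83  1.42 -0.62] [ 294. -616.   78.]
1 -15 G 0.0 [-0.92  0.72 -0.22  1.81  0.54  1.26 -2.59] [359. 527. 339.] L 0.0 [ 1.47  1.22 -0.52  1.82 -1.    1.21 -0.47] [ 227. -551.   77.]
1 0 G 0.0 [-1.01  0.61 -0.2   1.98  0.73  1.06 -2.76] [276. 488. 349.] L 0.0 [ 1.58  1.24 -0.58  2.01 -1.26  1.03 -0.22] [ 179. -471.   77.]
1 15 G 0.0 [-1.31  0.54  0.08  2.16  0.91  0.81 -2.96] [199. 436. 339.] L 0.0 [ 1.98  1.68 -1.04  2.19 -1.37  0.36  0.11] [ 154. -380.   77.]
1 30 G 0.0 [-2.03  0.77  0.92  2.32  0.81  0.27 -2.96] [136. 377. 311.] L 0.0 [ 2.13  2.1  -1.2   2.35  3.37  0.34  1.89] [ 154. -283.   88.]
```

```bash
cat > path.py <<'E'
from ik import *;from poses import *
AL=-6
Rx=R.from_euler('x',AL,degrees=True).as_matrix()
C=np.array([563,-307,0.])
def vert(nang):
    a=np.radians(nang);x=np.array([np.cos(a),np.sin(a),0]);z=-Z;return np.column_stack([x,np.cross(z,x),z])
Rg=grasp(1)@Rx
def L(tilt,hd=23):
    Rl,h=lay(hd,1,tilt);return Rl@Rx,h
def seq(pts,q):
    pos,Rm=fk(q,PP,S)
    for lab,tp,tR in pts:
        rv=R.from_matrix(Rm.T@tR).as_rotvec();N=max(1,int(np.ceil(max(np.linalg.norm(tp-pos)/60,np.linalg.norm(rv)/.2))))
        worst=0
        for k in range(1,N+1):
            e,q=ik(pos+(tp-pos)*k/N,Rm@R.from_rotvec(rv*k/N).as_matrix(),1,q0=q);worst=max(worst,e)
        print(lab,N,round(worst,1),np.round(q,2),np.round(fk(q,PP,S,True)[2][2]),"margin",np.round(np.min(np.minimum(q-lo,hi-q)),2))
        pos,Rm=tp,tR
    return q
E
python3 - <<'E'
from path import *
q0=np.array([-.1,.55,-.6,2.12,.54,.62,-.55])
g=foot+15*f+75*u+8*n
h=lay(23,1)[1]
q=seq([("up",np.array([400,200,250.]),vert(30.2)),("turn",np.array([370,260,250.]),vert(-59.8)),("pre",g+80*u,Rg),("G",g,Rg)],q0)
T=C-67*h
q=seq([("G1",g+90*u,Rg),("up",np.array([380,240,330.]),vert(-60)),("M",np.array([440,-20,440.]),vert(-110)),("N",np.array([430,-330,420.]),vert(-157)),("L0",T-60*h+[0,0,250],L(45)[0]),("L1",T+[0,0,180],L(0)[0]),("L2",T+[0,0,85],L(0)[0])],q)
E
```

```text
up 4 0.0 [ 0.16  0.14 -0.82  2.    0.11  1.05 -0.18] [407. 205. 601.] margin 0.44
turn 8 0.0 [-0.12  0.13 -0.67  2.    0.09  1.05 -1.87] [376. 266. 601.] margin 0.44
pre 4 0.0 [-0.84  0.62 -0.49  1.84  0.67  1.36 -2.76] [285. 545. 413.] margin 0.2
G 2 0.0 [-0.8   0.69 -0.45  1.91  0.76  1.22 -2.8 ] [308. 505. 347.] margin 0.16
G1 2 0.0 [-0.84  0.61 -0.5   1.83  0.67  1.37 -2.75] [282. 550. 421.] margin 0.21
up 4 0.0 [-0.24  0.03 -0.44  1.89  0.02  1.22 -1.74] [387. 245. 681.] margin 0.37
M 5 0.0 [ 0.07 -0.04 -0.12  1.73 -0.    1.45 -1.97] [448. -20. 791.] margin 0.3
N 6 0.0 [ 0.4   0.15  0.19  1.58 -0.03  1.41 -2.15] [ 436. -335.  771.] margin 0.49
L0 4 0.0 [ 0.89  0.37  0.18  1.94 -0.94  1.19 -1.11] [ 234. -494.  493.] margin 0.43
L1 4 0.0 [ 1.25  0.94 -0.2   2.   -1.37  1.45 -0.34] [ 196. -505.  172.] margin 0.0
L2 2 0.0 [ 1.24  1.12 -0.18  1.94 -1.36  1.43 -0.21] [ 195. -504.   77.] margin 0.01
```

```bash
cat >> path.py <<'E'
g=foot+15*f+75*u+8*n
h=lay(23,1)[1]
E
python3 - <<'E'
from path import *;from plan import plan,st
plan([((410,215,200),vert(30.2)),((355,305,250),vert(-59.8)),(g+70*u,Rg,45)],60)
E
```

```text
[[-5.4,-3.1,-43,0,0,0,60],[-5.4,-3,-43.1,0,-0.1,0,60],[-5.4,-3.1,-43,0,0,0,60],[-5.5,-3,-43.1,0,-0.1,0,60],[-0.2,-9.6,-4.5,0,0,8.2,60]]
[[-1.6,-9.4,-4.6,0,0,8.2,60],[-2.9,-9.2,-4.5,0,0,8.1,60],[-4.1,-8.6,-4.6,0,0,8.2,60],[-5.4,-8,-4.5,0,0,8.2,60],[-6.4,-7.1,-4.6,0,0,8.2,60]]
[[-7.4,-6.1,-4.5,0,0,8.2,60],[-8.2,-5,-4.6,0,0,8.2,60],[-8.8,-3.8,-4.5,0,0,8.1,60],[-9.2,-2.5,-4.6,0,0,8.2,60],[-9.6,-1.2,-4.5,0,0,8.2,60]]
[[-6.2,-4,25.3,-1.2,7,0.4,45],[-9.3,-4.4,24.3,-1.1,7,0.3,45],[-12.2,-4.8,22.9,-1.2,7,0.4,45],[-14.9,-5.2,21.1,-1.1,6.9,0.4,45],[-17.4,-5.4,19.1,-1.2,7,0.4,45]]
end [356.4 341.8 123.3] [[0.411, -0.89, 0.196], [-0.709, -0.448, -0.545], [0.573, 0.085, -0.815]]
```

carry_out(
  commands=[
    [-5.4,-3.1,-43,0,0,0,60],
    [-5.4,-3,-43.1,0,-0.1,0,60],
    [-5.4,-3.1,-43,0,0,0,60],
    [-5.5,-3,-43.1,0,-0.1,0,60],
    [-0.2,-9.6,-4.5,0,0,8.2,60],
  ],
)

```text
time: 10.7
tool_pos: [405.2, 226.0, 207.4]
tool_rot: [-3.083, -0.602, -0.007]
ft_force: [1.2, -0.1, -1.3]
finger_gap: 0.705
```

carry_out(
  commands=[
    [-1.6,-9.4,-4.6,0,0,8.2,60],
    [-2.9,-9.2,-4.5,0,0,8.1,60],
    [-4.1,-8.6,-4.6,0,0,8.2,60],
    [-5.4,-8,-4.5,0,0,8.2,60],
    [-6.4,-7.1,-4.6,0,0,8.2,60],
  ],
)

```text
time: 11.2
tool_pos: [377.6, 266.1, 225.6]
tool_rot: [3.097, -0.518, -0.004]
ft_force: [0.5, 0.0, -0.0]
finger_gap: 0.7
```

carry_out(
  commands=[
    [-7.4,-6.1,-4.5,0,0,8.2,60],
    [-8.2,-5,-4.6,0,0,8.2,60],
    [-8.8,-3.8,-4.5,0,0,8.1,60],
    [-9.2,-2.5,-4.6,0,0,8.2,60],
    [-9.6,-1.2,-4.5,0,0,8.2,60],
  ],
)

```text
time: 11.7
tool_pos: [352.5, 306.9, 248.3]
tool_rot: [2.72, -1.567, -0.003]
ft_force: [-0.7, 0.4, -1.0]
finger_gap: 0.707
```

Run:
```python
from plan import *
st();log()
cv2.imwrite("pics/w7.png",manip.read_camera("wrist"))
```

```text
t 11.7 pos [352.5 306.9 248.3] R [[0.502, -0.865, -0.003], [-0.865, -0.502, -0.002], [-0.0, 0.003, -1.0]] F [-0.7  0.4 -1. ] gap 0.707 q [-0.26  0.17 -0.65  1.98  0.12  1.04 -2.01]
```

View pics/w7.png

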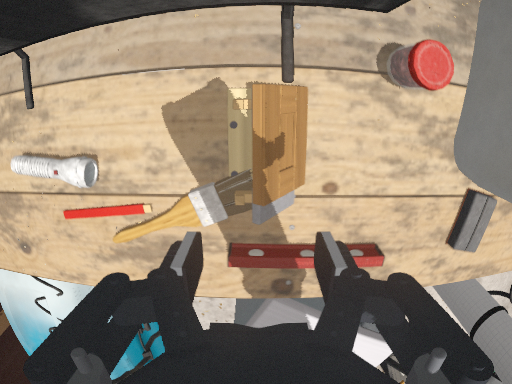

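Run:
```python
from h import *
a=cv2.imread("pics/w7.png")[70:230,200:340];cv2.imwrite("pics/w7z.png",cv2.resize(a,None,fx=4,fy=4,interpolation=3))
```

```text
(no output)
```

View pics/w7z.png

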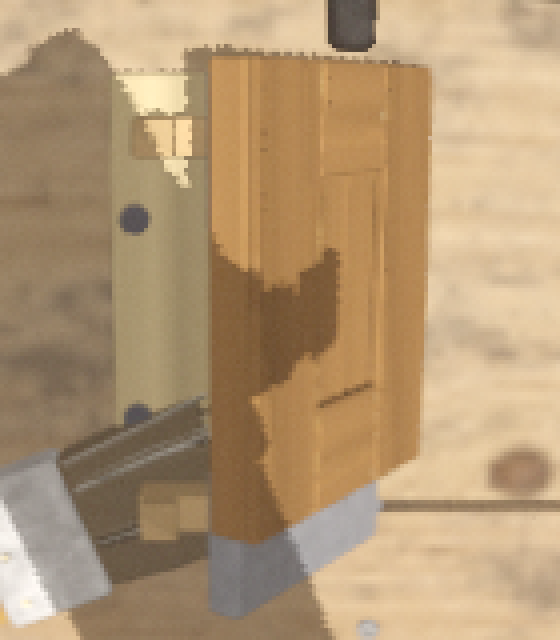

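Run:
```python
from h import *;from poses import foot,p,f
for nme,u,v,z in [("back far",211,55,82),("front far",258,57,91),("back near",211,538,82),("front near",258,543,91),("low far",432,65,9),("low near",420,455,9)]:
    a=atz("wrist",200+u/4,70+v/4,z);d=a-foot;print(nme,np.round(a,1),"f",round(d@f,1),"p",round(d@p,1))
```

```text
back far [424.5 357.7  82. ] f 81.8 p 56.2
front far [429.6 347.1  91. ] f 80.9 p 44.4
back near [310.2 292.9  82. ] f -49.5 p 57.6
front near [318.4 282.7  91. ] f -47.5 p 44.7
low far [458.9 298.1   9. ] f 81.5 p -12.7
low near [345.9 233.2   9. ] f -48.7 p -12.0
```

Run:
```python
from path import *;from plan import plan,st
g=foot+16*f+75*u+8*n
plan([(g+75*u,Rg,45)],45)
```

```text
[[-5.8,-4.3,24.3,-1.1,7,0.3,45],[-8.7,-4.8,23.4,-1.1,7,0.3,45],[-11.6,-5.1,22,-1.1,7,0.3,45],[-14.2,-5.5,20.4,-1.2,7.1,0.3,45],[-16.6,-5.8,18.3,-1.1,7,0.3,45]]
end [355.8 344.8 127.4] [[0.412, -0.89, 0.196], [-0.708, -0.448, -0.546], [0.574, 0.086, -0.814]]
```

carry_out(
  commands=[
    [-5.8,-4.3,24.3,-1.1,7,0.3,45],
    [-8.7,-4.8,23.4,-1.1,7,0.3,45],
    [-11.6,-5.1,22,-1.1,7,0.3,45],
    [-14.2,-5.5,20.4,-1.2,7.1,0.3,45],
    [-16.6,-5.8,18.3,-1.1,7,0.3,45],
  ],
)

```text
time: 12.25
tool_pos: [356.8, 343.1, 125.7]
tool_rot: [2.301, -1.353, 0.67]
ft_force: [1.1, 0.4, -1.0]
finger_gap: 0.527
```

Run:
```python
from path import *;from plan import *
st();log()
cv2.imwrite("pics/w8.png",manip.read_camera("wrist"))
a=manip.read_camera("scene")[120:330,120:320];cv2.imwrite("pics/s8.png",cv2.resize(a,None,fx=3,fy=2.8,interpolation=3))
g=foot+16*f+75*u+8*n
plan([(g+20*u,Rg,45),(g,Rg,45,8)],45)
```

```text
t 12.25 pos [356.8 343.1 125.7] R [[0.421, -0.884, 0.205], [-0.699, -0.46, -0.548], [0.578, 0.088, -0.811]] F [ 1.1  0.4 -1. ] gap 0.527 q [-0.78  0.61 -0.53  1.85  0.65  1.38 -2.7 ]
[[2.5,-4.4,23.9,0.1,-0.2,0.7,45],[2.6,-4.4,24,0,-0.2,0.7,45],[0,-0.7,6.6,0,0,0,45],[0,-0.7,6.7,0,0,0,45],[0,-0.7,6.6,0,0,0,45]]
end [377.5 307.6  66. ] [[0.412, -0.89, 0.196], [-0.708, -0.448, -0.546], [0.574, 0.086, -0.814]]
```

View pics/w8.png

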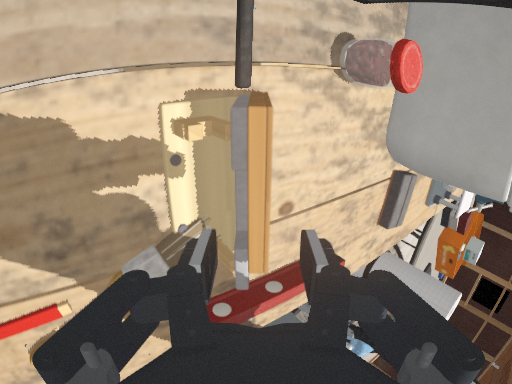

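View pics/s8.png

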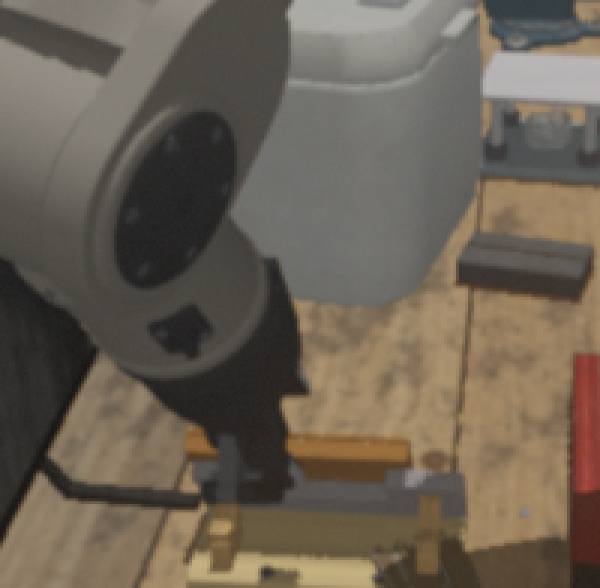

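carry_out(
  commands=[
    [2.5,-4.4,23.9,0.1,-0.2,0.7,45],
    [2.6,-4.4,24,0,-0.2,0.7,45],
    [0,-0.7,6.6,0,0,0,45],
    [0,-0.7,6.7,0,0,0,45],
    [0,-0.7,6.6,0,0,0,45],
  ],
)

```text
time: 12.85
tool_pos: [382.4, 307.2, 74.3]
tool_rot: [2.296, -1.392, 0.665]
ft_force: [-1.0, 0.5, 1.1]
finger_gap: 0.528
```

Run:
```python
from path import *;from plan import *
st();log()
cv2.imwrite("pics/w9.png",manip.read_camera("wrist"))
g=foot+16*f+75*u+8*n
o=manip.get_obs();d=np.array(o["tool_pos"])-g;print("err f,u,n",np.round([d@f,d@u,d@n],1))
```

```text
t 12.85 pos [382.4 307.2  74.3] R [[0.399, -0.895, 0.201], [-0.718, -0.441, -0.538], [0.57, 0.071, -0.819]] F [-1.   0.5  1.1] gap 0.528 q [-0.73  0.66 -0.49  1.91  0.72  1.26 -2.74]
err f,u,n [3.6 4.  7.4]
```

View pics/w9.png

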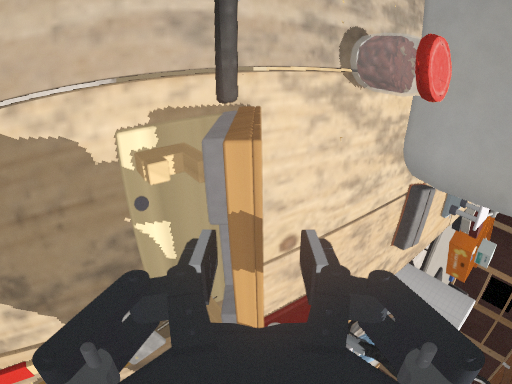

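carry_out(
  commands=[
    [0,0,0,0,0,0,45],
    [0,0,0,0,0,0,45],
    [-3,0,0,0,0,0,45],
    [-2,0,0,0,0,0,45],
    [0,0,0,0,0,0,45],
  ],
)

```text
time: 13.4
tool_pos: [379.9, 310.7, 70.6]
tool_rot: [2.294, -1.391, 0.666]
ft_force: [1.0, -0.2, -1.5]
finger_gap: 0.527
```

Run:
```python
from path import *;from plan import *
st()
g=foot+16*f+75*u+8*n
o=manip.get_obs();d=np.array(o["tool_pos"])-g;print("err f,u,n",np.round([d@f,d@u,d@n],1))
plan([(g,Rg,45)],45)
```

```text
t 13.4 pos [379.9 310.7  70.6] R [[0.4, -0.894, 0.2], [-0.717, -0.441, -0.54], [0.571, 0.072, -0.818]] F [ 1.  -0.2 -1.5] gap 0.527 q [-0.74  0.67 -0.49  1.91  0.72  1.26 -2.74]
err f,u,n [3.6 4.6 1.4]
[[-1.4,3.2,5,-0.4,0.3,-0.9,45],[0,0,0,0,0,0,45],[0,0,0,0,0,0,45],[0,0,0,0,0,0,45],[0,0,0,0,0,0,45]]
end [377.4 307.6  66. ] [[0.413, -0.889, 0.196], [-0.707, -0.449, -0.546], [0.574, 0.087, -0.814]]
```

carry_out(
  commands=[
    [-1.4,3.2,5,-0.4,0.3,-0.9,45],
    [0,0,0,0,0,0,45],
    [0,0,0,0,0,0,30],
    [0,0,0,0,0,0,22],
    [0,0,0,0,0,0,12],
  ],
  force=60,
)

```text
time: 13.9
tool_pos: [378.3, 306.3, 66.5]
tool_rot: [2.292, -1.37, 0.663]
ft_force: [0.3, -0.1, 0.2]
finger_gap: 0.175
```

carry_out(
  commands=[
    [0,0,0,0,0,0,8],
    [0,0,0,0,0,0,8],
    [0,0,0,0,0,0,8],
    [0,0,0,0,0,0,8],
    [0,0,0,0,0,0,8],
  ],
)

```text
time: 14.4
tool_pos: [378.2, 306.4, 66.4]
tool_rot: [2.292, -1.37, 0.662]
ft_force: [2.5, -2.5, 4.6]
finger_gap: 0.174
```

Run:
```python
from path import *;from plan import *
st();log()
g=foot+16*f+75*u+8*n
o=manip.get_obs();d=np.array(o["tool_pos"])-g;print("err f,u,n",np.round([d@f,d@u,d@n],1))
cv2.imwrite("pics/w10.png",manip.read_camera("wrist"))
```

```text
t 14.4 pos [378.2 306.4  66.4] R [[0.411, -0.89, 0.197], [-0.707, -0.447, -0.548], [0.576, 0.086, -0.813]] F [ 2.5 -2.5  4.6] gap 0.174 q [-0.74  0.67 -0.49  1.91  0.72  1.27 -2.74]
err f,u,n [ 0.1 -0.5  1.3]
```

View pics/w10.png

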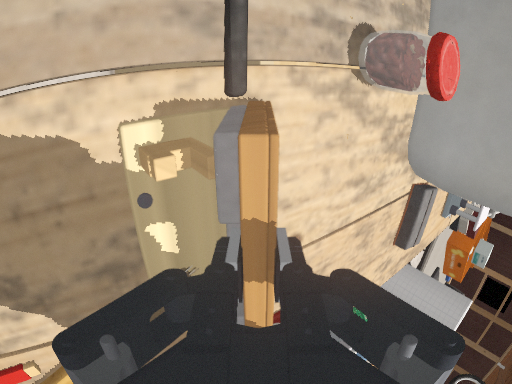

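Run:
```python
from path import *;from plan import *
o=manip.get_obs();Rm=R.from_rotvec(o["tool_rot"]).as_matrix();tp=np.array(o["tool_pos"])
# door frame: n (out of front), u (towards gripped edge), f-ish
Dn=Rm[:,0]; # pads flatten door to tool x
dc=foot+16.2*f+50*u+8*n
Rd=np.column_stack([u,np.cross(n,u),n])  # door axes: u, side, n
np.savez("door.npz",c=Rm.T@(dc-tp),R=Rm.T@Rd);print(np.round(Rm.T@(dc-tp),1),np.round(Rm.T@Rd,3))
plan([(tp+15*u,Rm,None,6),(tp+95*u,Rm,None,35),((365,260,340),vert(-60))],8)
```

```text
[-1.4 -2.7 24.4] [[ 0.003  0.     1.   ]
 [ 0.106  0.994 -0.   ]
 [-0.994  0.106  0.003]]
[[0,0.5,-5,0,0,0,8],[0,0.6,-4.9,0,0,0,8],[0,0.5,-5,0,0,0,8],[0.1,2.8,-26.5,0,0,0,8],[0.1,2.8,-26.5,0,0,0,8]]
[[0,2.8,-26.6,0,0,0,8],[36.9,9.2,-21,1.2,-7,-0.3,8],[34.1,9,-25.6,1.1,-7.1,-0.4,8],[30.5,8.6,-29.7,1.2,-7,-0.3,8],[26.7,8.1,-33.4,1.1,-7,-0.3,8]]
[[22.3,7.6,-36.6,1.2,-7,-0.4,8],[0,0,0,0,0,0,8],[0,0,0,0,0,0,8],[0,0,0,0,0,0,8],[0,0,0,0,0,0,8]]
end [365. 260. 340.] [[0.5, -0.866, 0.0], [-0.866, -0.5, -0.0], [0.0, 0.0, -1.0]]
```

carry_out(
  commands=[
    [0,0.5,-5,0,0,0,8],
    [0,0.6,-4.9,0,0,0,8],
    [0,0.5,-5,0,0,0,8],
    [0.1,2.8,-26.5,0,0,0,8],
    [0.1,2.8,-26.5,0,0,0,8],
  ],
)

```text
time: 14.95
tool_pos: [357.5, 340.0, 121.7]
tool_rot: [2.291, -1.369, 0.659]
ft_force: [2.1, -3.9, -0.9]
finger_gap: 0.175
```

carry_out(
  commands=[
    [0,2.8,-26.6,0,0,0,8],
    [36.9,9.2,-21,1.2,-7,-0.3,8],
    [34.1,9,-25.6,1.1,-7.1,-0.4,8],
    [30.5,8.6,-29.7,1.2,-7,-0.3,8],
    [26.7,8.1,-33.4,1.1,-7,-0.3,8],
  ],
)

```text
time: 15.45
tool_pos: [361.2, 280.2, 301.6]
tool_rot: [2.653, -1.537, 0.139]
ft_force: [1.2, -0.7, -3.2]
finger_gap: 0.177
```

Run:
```python
from path import *;from plan import *
st();log()
cv2.imwrite("pics/w11.png",manip.read_camera("wrist"))
plan([((380,250,360),vert(-62)),((440,-20,445),vert(-110)),((430,-330,420),vert(-157))],8,smax=45)
```

```text
t 15.45 pos [361.2 280.2 301.6] R [[0.495, -0.868, 0.042], [-0.861, -0.497, -0.108], [0.114, 0.017, -0.993]] F [ 1.2 -0.7 -3.2] gap 0.177 q [-0.28  0.12 -0.64  1.91  0.18  1.21 -2.03]
[[16.8,0.5,-23.9,0.2,-3.2,0.6,8],[15.4,0.3,-24.9,0.1,-3.2,0.7,8],[38.1,10.5,-12.1,0,0,6.9,8],[39.1,5.9,-12.1,0,0,6.8,8],[39.5,1.2,-12.1,0,0,6.9,8]]
[[39.4,-3.5,-12.2,0,0,6.8,8],[38.6,-8.2,-12.1,0,0,6.9,8],[37.4,-12.8,-12.1,0,0,6.8,8],[35.7,-17.1,-12.1,0,0,6.9,8],[42.1,-13.8,3.6,0,0,6.7,8]]
[[40.2,-18.6,3.6,0,0,6.7,8],[37.7,-23.2,3.6,0,0,6.7,8],[34.8,-27.5,3.6,0,0,6.7,8],[31.3,-31.3,3.6,0,0,6.8,8],[27.5,-34.8,3.6,0,0,6.7,8]]
[[23.1,-37.8,3.7,0,0,6.7,8],[0,0,0,0,0,0,8],[0,0,0,0,0,0,8],[0,0,0,0,0,0,8],[0,0,0,0,0,0,8]]
end [ 430. -330.  420.] [[-0.921, -0.39, -0.0], [-0.39, 0.921, -0.001], [0.001, -0.001, -1.0]]
```

View pics/w11.png

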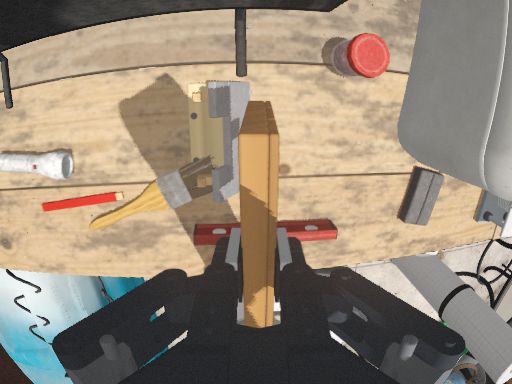

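Door held firmly, jar undisturbed. Carry on.

carry_out(
  commands=[
    [16.8,0.5,-23.9,0.2,-3.2,0.6,8],
    [15.4,0.3,-24.9,0.1,-3.2,0.7,8],
    [38.1,10.5,-12.1,0,0,6.9,8],
    [39.1,5.9,-12.1,0,0,6.8,8],
    [39.5,1.2,-12.1,0,0,6.9,8],
  ],
)

```text
time: 16.0
tool_pos: [402.1, 139.7, 389.8]
tool_rot: [2.35, -2.061, 0.006]
ft_force: [0.8, -0.8, -2.1]
finger_gap: 0.175
```

carry_out(
  commands=[
    [39.4,-3.5,-12.2,0,0,6.8,8],
    [38.6,-8.2,-12.1,0,0,6.9,8],
    [37.4,-12.8,-12.1,0,0,6.8,8],
    [35.7,-17.1,-12.1,0,0,6.9,8],
    [42.1,-13.8,3.6,0,0,6.7,8],
  ],
)

```text
time: 16.5
tool_pos: [438.6, -57.3, 438.7]
tool_rot: [1.647, -2.662, 0.017]
ft_force: [0.9, -1.1, -3.8]
finger_gap: 0.174
```

carry_out(
  commands=[
    [40.2,-18.6,3.6,0,0,6.7,8],
    [37.7,-23.2,3.6,0,0,6.7,8],
    [34.8,-27.5,3.6,0,0,6.7,8],
    [31.3,-31.3,3.6,0,0,6.8,8],
    [27.5,-34.8,3.6,0,0,6.7,8],
  ],
)

```text
time: 17.0
tool_pos: [431.2, -280.0, 422.0]
tool_rot: [0.806, -3.025, 0.02]
ft_force: [-0.4, 0.4, -3.1]
finger_gap: 0.176
```

Run:
```python
from path import *;from plan import *
st();log()
im=manip.read_camera("wrist");cv2.imwrite("pics/w12.png",im)
import pickle;pickle.dump(manip.camera_params("wrist"),open("P12.pkl","wb"))
```

```text
t 17.0 pos [ 431.2 -280.   422. ] R [[-0.867, -0.497, -0.007], [-0.497, 0.867, -0.015], [0.014, -0.009, -1.0]] F [-0.4  0.4 -3.1] gap 0.176 q [ 0.42  0.08  0.02  1.66  0.02  1.4  -2.18]
```

View pics/w12.png

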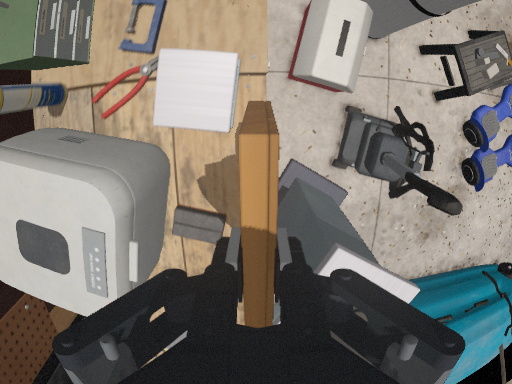

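Run:
```python
import cv2
a=cv2.imread("pics/w12.png")[30:260,80:280];cv2.imwrite("pics/w12z.png",cv2.resize(a,None,fx=3.4,fy=2.6,interpolation=3))
```

```text
(no output)
```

View pics/w12z.png

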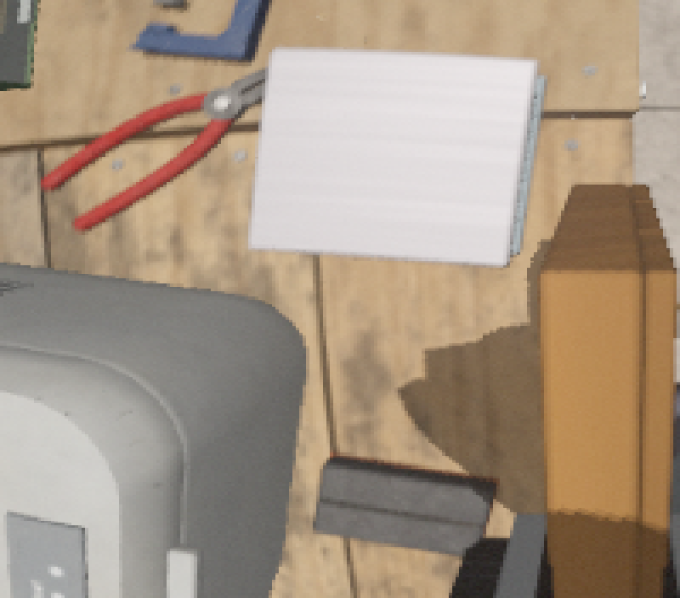

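Run:
```python
from h import *;import pickle
P=pickle.load(open("P12.pkl","rb"))
F=lambda u,v,z:atz("wrist",80+u/3.4,30+v/2.6,z,P)[:2]
def quad(c,z):
    w=np.array([F(*q,z) for q in c]);d=np.roll(w,-1,0)-w
    print(np.round(w,1).tolist(),"c",np.round(w.mean(0),1),"len",np.round(np.linalg.norm(d,axis=1),1),"ang",np.round(np.degrees(np.arctan2(d[:,1],d[:,0])),1))
quad([(273,48),(537,62),(505,265),(250,248)],90)
w=quad([(330,460),(496,486),(475,556),(315,530)],27)
print("bread",F(305,340,170),"pliers tip",F(265,75,12))
```

```text
[[639.2, -357.2], [521.3, -403.8], [474.7, -286.6], [591.1, -239.0]] c [ 556.6 -321.6] len [126.8 126.1 125.8 127.6] ang [-158.4  111.7   22.3  -67.9]
[[498.7, -99.0], [403.9, -127.6], [388.1, -67.5], [483.6, -39.2]] c [443.6 -83.3] len [99.1 62.1 99.6 61.6] ang [-163.2  104.7   16.5  -75.8]
bread [ 527.94951714 -224.26028216] pliers tip [ 661.99767273 -337.98148174]
```

Run:
```python
from plan import *
import pickle
st()
P=manip.camera_params("wrist");im=manip.read_camera("wrist");cv2.imwrite("pics/w13.png",im)
pickle.dump(P,open("P13.pkl","wb"));st()
a=im[30:260,80:280];cv2.imwrite("pics/w13z.png",cv2.resize(a,None,fx=3.4,fy=2.6,interpolation=3))
```

```text
t 17.05 pos [ 428.8 -288.5  421. ] R [[-0.875, -0.484, -0.01], [-0.484, 0.875, -0.019], [0.018, -0.012, -1.0]] F [-0.6 -9.2 -1.6] gap 0.172 q [ 0.43  0.08  0.03  1.66  0.02  1.4  -2.18]
t 17.1 pos [ 429.1 -285.1  421.1] R [[-0.872, -0.49, -0.01], [-0.49, 0.872, -0.017], [0.017, -0.01, -1.0]] F [-1.   0.7 -3.2] gap 0.177 q [ 0.43  0.08  0.03  1.66  0.02  1.4  -2.18]
```

View pics/w13z.png

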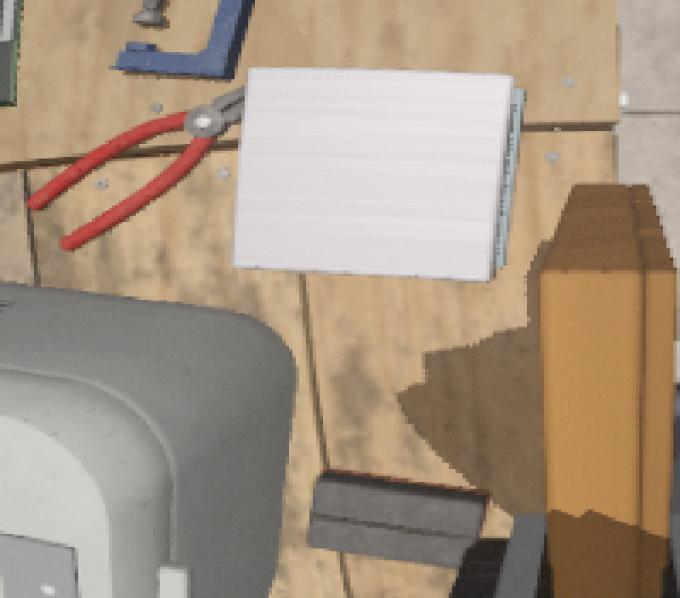

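Run:
```python
from h import *;import pickle
P=pickle.load(open("P13.pkl","rb"))
F=lambda u,v,z:atz("wrist",80+u/3.4,30+v/2.6,z,P)[:2]
def quad(c,z):
    w=np.array([F(*q,z) for q in c]);d=np.roll(w,-1,0)-w
    print(np.round(w,1).tolist(),"c",np.round(w.mean(0),1),"len",np.round(np.linalg.norm(d,axis=1),1),"ang",np.round(np.degrees(np.arctan2(d[:,1],d[:,0])),1))
quad([(249,68),(515,76),(490,281),(234,268)],90)
quad([(322,471),(489,494),(470,566),(309,543)],27)
im=manip.read_camera("top");P=None
print("scene",[np.round(atz("scene",100+u/2.5,90+v/2.5,90)[:2]) for u,v in [(458,123),(568,126),(560,167),(452,164)]])
```

```text
[[644.2, -341.0], [526.0, -391.4], [476.3, -274.4], [593.1, -223.6]] c [ 559.9 -307.6] len [128.5 127.1 127.4 128. ] ang [-156.9  113.    23.5  -66.5]
[[499.4, -88.2], [404.5, -119.7], [386.8, -57.9], [482.5, -26.4]] c [443.3 -73. ] len [100.   64.3 100.7  64.1] ang [-161.7  105.9   18.2  -74.7]
scene [array([ 642., -326.]), array([ 525., -389.]), array([ 473., -267.]), array([ 577., -209.])]
```

```bash
cat > layp.py <<'E'
from path import *;from plan import *
d=np.load("door.npz");c=d["c"].copy();c[0]=0;Rrel=d["R"]
C=np.array([560,-306,0.]);HD=23.3
def layd(off,z,tilt=0):
    "door centre at C-off*h, height z, plane tilted so tool points tilt deg below horizon"
    a=np.radians(HD);h=np.array([np.cos(a),np.sin(a),0]);t=np.radians(tilt)
    u=-(np.cos(t)*h-np.sin(t)*Z);n=-(np.sin(t)*h+np.cos(t)*Z)
    Rd=np.column_stack([u,np.cross(n,u),n]);Rt=Rd@Rrel.T
    return C-off*h+np.array([0,0,z])-Rt@c,Rt
E
python3 - <<'E'
from layp import *
q=manip.get_obs()["joints"]
W=[layd(110,250,60),layd(60,200,0),layd(48,125,0)]
seq([("a",*W[0]),("b",*W[1]),("c",*W[2]),("d",*layd(48,73))],np.array(q))
plan([(*W[0],None),(*W[1],None),(*W[2],None)],8,smax=40,amax=7.5)
E
```

```text
a 3 0.0 [ 0.79  0.28  0.08  1.85 -0.63  1.12 -1.52] [ 317. -453.  547.] margin 0.59
b 6 0.0 [ 1.29  0.83 -0.28  2.03 -1.37  1.41 -0.42] [ 203. -498.  196.] margin 0.0
c 2 0.0 [ 1.28  0.99 -0.28  2.01 -1.37  1.37 -0.3 ] [ 214. -493.  121.] margin 0.0
d 1 0.0 [ 1.27  1.09 -0.27  1.98 -1.36  1.35 -0.23] [ 214. -493.   69.] margin 0.01
[[3.7,-14.1,30.2,-1,-6.2,1,8],[6.7,-14.8,29.4,-0.9,-6.2,0.9,8],[9.6,-15.3,28.3,-1,-6.2,1,8],[12.2,-16,26.8,-0.9,-6.2,0.9,8],[14.9,-16.6,25.1,-1,-6.2,1,8]]
[[0.3,-1.1,10,0,-7.5,-0.8,8],[1.7,-1,9.9,0,-7.4,-0.8,8],[2.9,-1.1,9.5,0,-7.5,-0.8,8],[4.2,-0.9,9.1,0,-7.4,-0.8,8],[5.3,-1,8.5,0,-7.5,-0.8,8]]
[[6.4,-0.8,7.8,0,-7.4,-0.8,8],[7.4,-0.7,6.8,0,-7.5,-0.8,8],[8.2,-0.6,5.8,0,-7.5,-0.8,8],[37.5,-0.7,6,0,0,0,8],[37.4,-0.6,6.1,0,0,0,8]]
end [ 493.3 -334.5  125.1] [[-0.002, -0.491, 0.871], [-0.001, 0.871, 0.491], [-1.0, 0.0, -0.002]]
```

carry_out(
  commands=[
    [3.7,-14.1,30.2,-1,-6.2,1,8],
    [6.7,-14.8,29.4,-0.9,-6.2,0.9,8],
    [9.6,-15.3,28.3,-1,-6.2,1,8],
    [12.2,-16,26.8,-0.9,-6.2,0.9,8],
    [14.9,-16.6,25.1,-1,-6.2,1,8],
  ],
)

```text
time: 17.65
tool_pos: [450.2, -351.1, 272.3]
tool_rot: [-0.578, 2.569, 0.28]
ft_force: [1.1, 0.6, -2.6]
finger_gap: 0.174
```

carry_out(
  commands=[
    [0.3,-1.1,10,0,-7.5,-0.8,8],
    [1.7,-1,9.9,0,-7.4,-0.8,8],
    [2.9,-1.1,9.5,0,-7.5,-0.8,8],
    [4.2,-0.9,9.1,0,-7.4,-0.8,8],
    [0,0,0,0,0,0,8],
  ],
)

```text
time: 18.15
tool_pos: [464.1, -343.1, 232.5]
tool_rot: [-0.489, 2.058, 0.366]
ft_force: [-0.2, 0.7, -3.0]
finger_gap: 0.177
```

Run:
```python
from layp import *
st();log()
W=[layd(60,200,0)]
plan([(*W[0],None)],8,smax=40,amax=7.5)
cv2.imwrite("pics/s14.png",manip.read_camera("scene"))
```

```text
t 18.15 pos [ 464.1 -343.1  232.5] R [[-0.464, -0.48, 0.744], [-0.194, 0.875, 0.444], [-0.864, 0.062, -0.499]] F [-0.2  0.7 -3. ] gap 0.177 q [ 1.04  0.47 -0.02  2.02 -1.23  1.16 -0.8 ]
[[3.8,-1.5,6.3,0.1,-6,-0.7,8],[4.4,-1.4,5.9,0,-5.9,-0.7,8],[5,-1.3,5.3,0.1,-6,-0.8,8],[5.6,-1.3,4.9,0.1,-6,-0.7,8],[6,-1.2,4.2,0,-5.9,-0.7,8]]
end [ 482.3 -339.3  200.1] [[-0.003, -0.491, 0.871], [-0.001, 0.871, 0.491], [-1.0, 0.0, -0.003]]
```

View pics/s14.png

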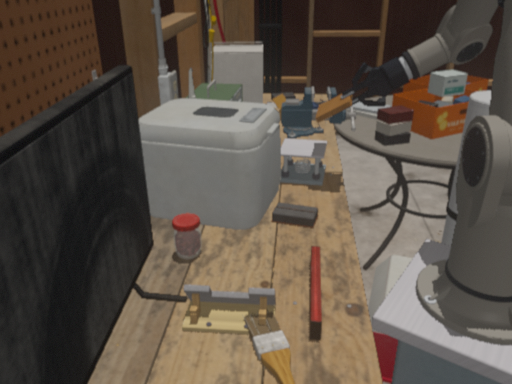

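carry_out(
  commands=[
    [3.8,-1.5,6.3,0.1,-6,-0.7,8],
    [4.4,-1.4,5.9,0,-5.9,-0.7,8],
    [5,-1.3,5.3,0.1,-6,-0.8,8],
    [5.6,-1.3,4.9,0.1,-6,-0.7,8],
    [6,-1.2,4.2,0,-5.9,-0.7,8],
  ],
)

```text
time: 18.7
tool_pos: [485.4, -341.7, 206.4]
tool_rot: [-0.416, 1.536, 0.394]
ft_force: [-0.1, -0.4, -3.5]
finger_gap: 0.175
```

Run:
```python
from layp import *
st();log()
plan([(*layd(48,140,0),None)],8,smax=15)
cv2.imwrite("pics/w15.png",manip.read_camera("wrist"))
im=manip.read_camera("scene")[60:210,240:440];cv2.imwrite("pics/s15.png",cv2.resize(im,None,fx=4,fy=4,interpolation=3))
im=manip.read_camera("top")[140:260,270:430];cv2.imwrite("pics/t15.png",cv2.resize(im,None,fx=4,fy=4,interpolation=3))
```

```text
t 18.7 pos [ 485.4 -341.7  206.4] R [[0.0, -0.494, 0.869], [-0.014, 0.869, 0.494], [-1.0, -0.013, -0.007]] F [-0.1 -0.4 -3.5] gap 0.175 q [ 1.49  0.89 -0.53  1.99 -1.34  1.22 -0.39]
[[13.2,0.6,2.2,0,0,0.2,8],[13.3,0.6,2.1,0.1,-0.1,0.1,8],[13.2,0.6,2.2,0,0,0.2,8],[13.3,0.5,2.2,0.1,-0.1,0.1,8],[13.2,0.5,2.1,0,0,0.2,8]]
end [ 493.4 -334.5  140.1] [[-0.004, -0.491, 0.871], [-0.001, 0.871, 0.491], [-1.0, 0.001, -0.003]]
```

View pics/s15.png

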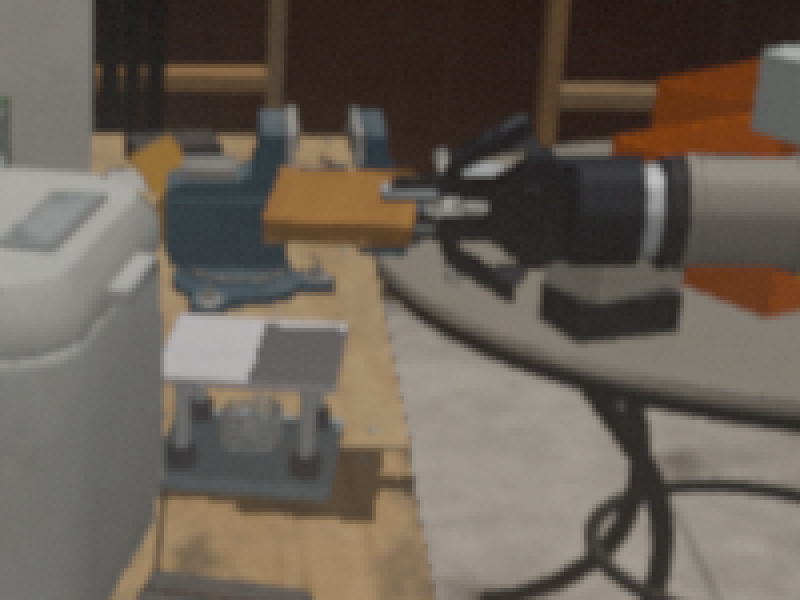

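View pics/t15.png

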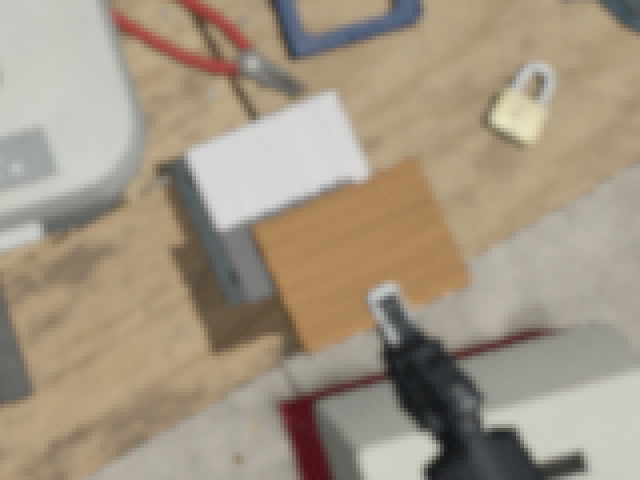

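View pics/w15.png

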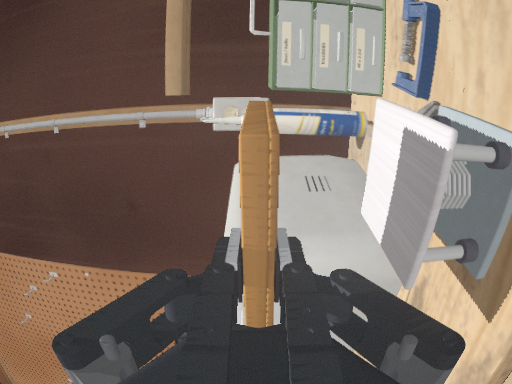

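Run:
```python
from layp import *
F=lambda u,v,z:atz("top",270+u/4,140+v/4,z)[:2]
w=np.array([F(*q,214) for q in [(255,222),(418,160),(470,285),(308,350)]]);d=np.roll(w,-1,0)-w
print(np.round(w),"c",np.round(w.mean(0),1),np.round(np.linalg.norm(d,axis=1),1),np.round(np.degrees(np.arctan2(d[:,1],d[:,0])),1))
o=manip.get_obs();Rm=R.from_rotvec(o["tool_rot"]).as_matrix();e=np.array(o["tool_pos"])+Rm@c;print("expected c",np.round(e,1),"u,dir",np.round(Rm@Rrel,3).tolist())
cc=np.append(w.mean(0),0)-C;hh=np.array([np.cos(np.radians(HD)),np.sin(np.radians(HD)),0]);ss=np.array([-hh[1],hh[0],0])
print("along h",cc@hh,"side",cc@ss, "exp",(e-C)@hh,(e-C)@ss)
```

```text
[[ 530. -255.]
 [ 575. -371.]
 [ 486. -407.]
 [ 440. -291.]] c [ 507.6 -330.9] [125.   95.3 124.4  97.1] [ -68.9 -158.3  111.9   22. ]
expected c [ 507.1 -331.3  203.4] u,dir [[-0.917, -0.399, -0.003], [-0.399, 0.917, -0.007], [0.005, -0.005, -1.0]]
along h -58.01202075097959 side -2.1661126171523484 exp -58.598627285344236 -2.3495164409159184
```

carry_out(
  commands=[
    [13.2,0.6,2.2,0,0,0.2,8],
    [13.3,0.6,2.1,0.1,-0.1,0.1,8],
    [13.2,0.6,2.2,0,0,0.2,8],
    [13.3,0.5,2.2,0.1,-0.1,0.1,8],
    [13.2,0.5,2.1,0,0,0.2,8],
  ],
)

```text
time: 19.35
tool_pos: [492.2, -333.2, 137.7]
tool_rot: [-0.398, 1.538, 0.405]
ft_force: [1.4, 0.8, -1.9]
finger_gap: 0.172
```

Run:
```python
from layp import *
st();log()
plan([(*layd(48,102,0),None,8),(*layd(48,74,0),None,4)],8,smax=8)
```

```text
t 19.35 pos [ 492.2 -333.2  137.7] R [[-0.006, -0.49, 0.872], [0.003, 0.872, 0.49], [-1.0, 0.005, -0.004]] F [ 1.4  0.8 -1.9] gap 0.172 q [ 1.47  1.02 -0.51  1.97 -1.34  1.18 -0.29]
[[7.1,-0.4,0.1,0,0,-0.1,8],[7.1,-0.4,0.1,0,0,0,8],[7.2,-0.3,0.1,0,0,-0.1,8],[7.1,-0.4,0.1,0,-0.1,0,8],[7.1,-0.3,0.1,0,0,-0.1,8]]
[[3.5,0,0,0,0,0,8],[3.5,0,0,0,0,0,8],[3.5,0,0,0,0,0,8],[3.5,0,0,0,0,0,8],[3.5,0,0,0,0,0,8]]
[[3.5,0,0.1,0,0,0,8],[3.5,0,0,0,0,0,8],[3.5,0,0,0,0,0,8],[0,0,0,0,0,0,8],[0,0,0,0,0,0,8]]
end [ 493.4 -334.5   74.1] [[-0.002, -0.49, 0.872], [-0.001, 0.872, 0.49], [-1.0, 0.0, -0.002]]
```

carry_out(
  commands=[
    [7.1,-0.4,0.1,0,0,-0.1,8],
    [7.1,-0.4,0.1,0,0,0,8],
    [7.2,-0.3,0.1,0,0,-0.1,8],
    [7.1,-0.4,0.1,0,-0.1,0,8],
    [7.1,-0.3,0.1,0,0,-0.1,8],
  ],
)

```text
time: 19.85
tool_pos: [493.1, -335.1, 102.6]
tool_rot: [-0.401, 1.534, 0.401]
ft_force: [-0.1, -0.8, -2.6]
finger_gap: 0.175
```

carry_out(
  commands=[
    [3.5,0,0,0,0,0,8],
    [3.5,0,0,0,0,0,8],
    [3.5,0,0,0,0,0,8],
    [3.5,0,0,0,0,0,8],
    [3.5,0,0,0,0,0,8],
  ],
)

```text
time: 20.35
tool_pos: [493.2, -334.9, 85.8]
tool_rot: [-0.401, 1.534, 0.401]
ft_force: [-0.4, -0.3, -1.0]
finger_gap: 0.176
```

Run:
```python
from layp import *
st();log()
im=manip.read_camera("scene")[90:200,250:390];cv2.imwrite("pics/s16.png",cv2.resize(im,None,fx=5,fy=5,interpolation=3))
```

```text
t 20.35 pos [ 493.2 -334.9   85.8] R [[-0.0, -0.49, 0.872], [-0.0, 0.872, 0.49], [-1.0, 0.0, -0.0]] F [-0.4 -0.3 -1. ] gap 0.176 q [ 1.45  1.12 -0.49  1.93 -1.32  1.17 -0.23]
```

View pics/s16.png

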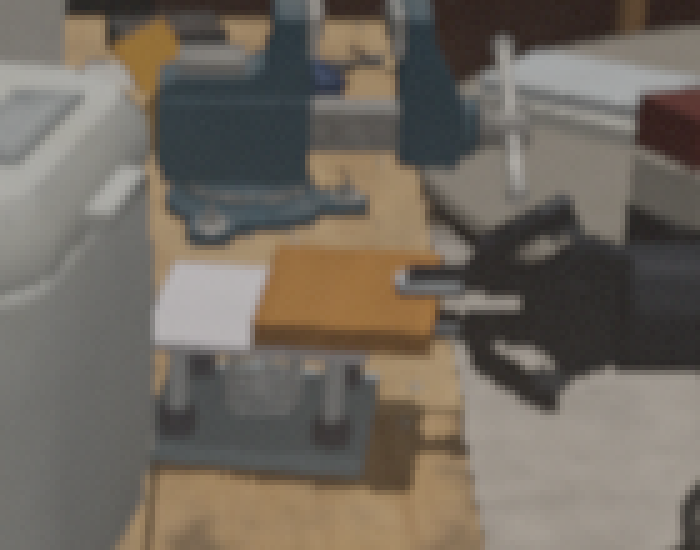

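carry_out(
  commands=[
    [3.5,0,0,0,0,0,8],
    [3.5,0,0,0,0,0,8],
    [3,0,0,0,0,0,8],
    [2,0,0,0,0,0,8],
    [0,0,0,0,0,0,8],
  ],
)

```text
time: 20.9
tool_pos: [493.2, -334.8, 73.5]
tool_rot: [-0.401, 1.534, 0.401]
ft_force: [0.8, -0.1, -1.9]
finger_gap: 0.173
```

carry_out(
  commands=[
    [0,0,0,0,0,0,8],
    [0,0,0,0,0,0,14],
    [0,0,0,0,0,0,20],
    [0,0,0,0,0,0,26],
    [0,0,0,0,0,0,32],
  ],
)

```text
time: 21.4
tool_pos: [493.0, -334.8, 73.7]
tool_rot: [-0.401, 1.534, 0.401]
ft_force: [-0.7, 0.3, -0.5]
finger_gap: 0.377
```

Run:
```python
from layp import *
st();log()
cv2.imwrite("pics/w17.png",manip.read_camera("wrist"))
im=manip.read_camera("scene")[90:200,250:390];cv2.imwrite("pics/s17.png",cv2.resize(im,None,fx=5,fy=5,interpolation=3))
```

```text
t 21.4 pos [ 493.  -334.8   73.7] R [[-0.001, -0.49, 0.872], [-0.0, 0.872, 0.49], [-1.0, 0.0, -0.001]] F [-0.7  0.3 -0.5] gap 0.377 q [ 1.45  1.14 -0.48  1.92 -1.32  1.17 -0.22]
```

View pics/s17.png

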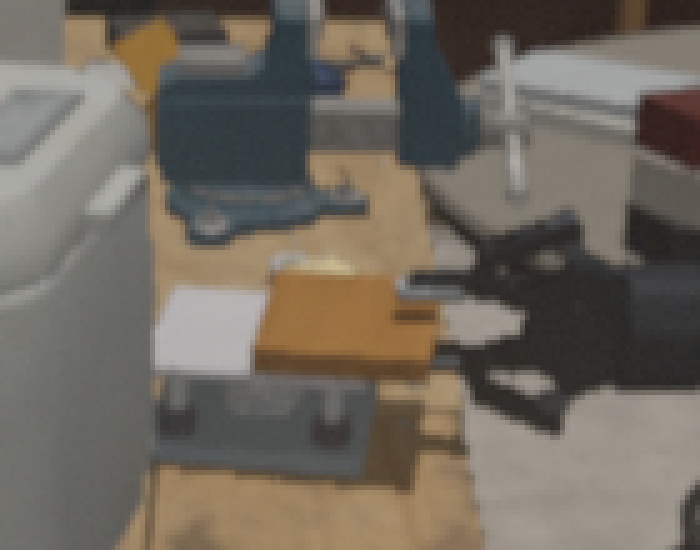

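View pics/w17.png

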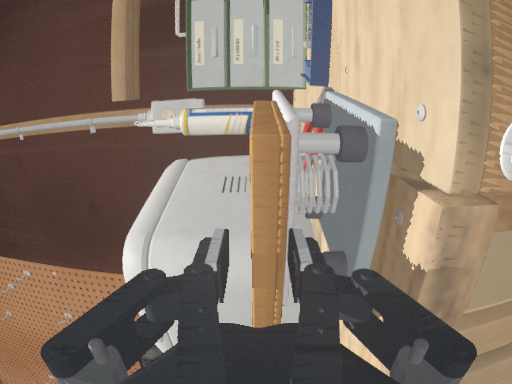

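carry_out(
  commands=[
    [1,0,0,0,0,0,40],
    [1,0,0,0,0,0,45],
    [0,0,0,0,0,0,45],
    [0,0,-15,0,0,0,45],
    [0,0,-30,0,0,0,45],
  ],
)

```text
time: 22.0
tool_pos: [454.1, -355.4, 72.6]
tool_rot: [-0.403, 1.532, 0.404]
ft_force: [0.1, -0.1, 0.4]
finger_gap: 0.528
```

Run:
```python
from layp import *
st();log()
im=manip.read_camera("top")[140:260,270:430];cv2.imwrite("pics/t18.png",cv2.resize(im,None,fx=5,fy=5,interpolation=3))
```

```text
t 22.0 pos [ 454.1 -355.4   72.6] R [[0.001, -0.493, 0.87], [0.001, 0.87, 0.493], [-1.0, 0.001, 0.001]] F [ 0.1 -0.1  0.4] gap 0.528 q [ 1.5   1.14 -0.44  1.9  -1.25  1.23 -0.25]
```

View pics/t18.png

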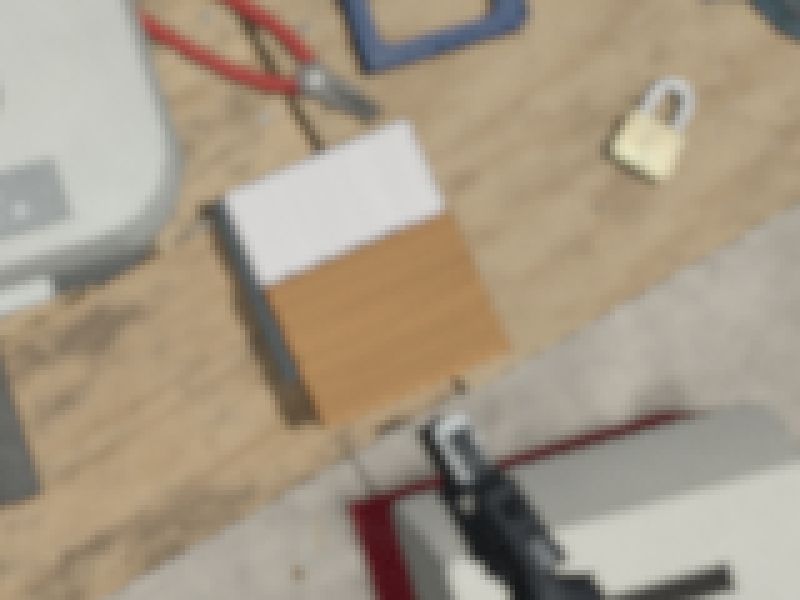

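Run:
```python
from layp import *
F=lambda u,v,z:np.append(atz("top",270+u/5,140+v/5,z)[:2],0)
hh=np.array([np.cos(np.radians(HD)),np.sin(np.radians(HD)),0]);ss=np.array([-hh[1],hh[0],0])
D=[F(*q,81) for q in [(265,287),(448,212),(512,350),(322,425)]];Pl=[F(*q,65) for q in [(222,193),(412,120),(444,205)]]
for w in D+Pl:print(np.round(w[:2]),"h",round((w-C)@hh,1),"s",round((w-C)@ss,1))
q=np.array(manip.get_obs()["joints"])
a=C-124*hh
W=[(C-150*hh+[0,0,220],lay(29,1,50)[0]),(a+[0,0,170],vert(-66.7)),(a+[0,0,66],vert(-66.7))]
seq([("a",*W[0]),("b",*W[1]),("c",*W[2]),("d",C-61*hh+[0,0,66],vert(-66.7))],q)
plan([(*W[0],45),(*W[1],60)],60,smax=40)
```

```text
[ 535. -248.] h -0.1 s 63.5
[ 583. -364.] h -1.7 s -62.8
[ 496. -403.] h -97.2 s -64.2
[ 448. -283.] h -93.5 s 65.5
[ 596. -223.] h 66.0 s 61.5
[ 645. -346.] h 61.8 s -70.4
[ 590. -366.] h 3.5 s -66.9
a 5 0.0 [ 1.19  0.34 -0.23  1.96 -0.77  0.99 -1.16] [ 249. -463.  456.] margin 0.48
b 9 0.0 [ 0.83  0.4  -0.3   1.84  0.14  0.93 -0.68] [ 447. -356.  478.] margin 0.6
c 2 0.0 [ 0.79  0.54 -0.26  1.9   0.2   0.72 -0.73] [ 447. -356.  374.] margin 0.54
d 2 0.0 [ 0.69  0.59 -0.25  1.83  0.21  0.75 -0.82] [ 505. -331.  374.] margin 0.58
[[-21.4,1.3,-3.8,0,7.1,0,45],[-20.8,1.3,-6.3,0,7.1,0,45],[-19.8,1.3,-8.9,0,7.1,0,45],[-18.6,1.4,-11.3,0.1,7.1,0,45],[-17,1.2,-13.5,0,7.1,0,45]]
[[-15.3,1.3,-15.4,0,7.1,0,45],[-13.2,1.3,-17.3,0,7.1,0,45],[1,-0.2,4.6,-2.4,2.7,-6.7,60],[0.9,-0.3,4.6,-2.5,2.7,-6.7,60],[0.6,-0.4,4.6,-2.4,2.7,-6.8,60]]
[[0.6,-0.5,4.7,-2.5,2.7,-6.7,60],[0.3,-0.7,4.6,-2.4,2.7,-6.7,60],[0.2,-0.9,4.6,-2.5,2.7,-6.7,60],[0.2,-1,4.6,-2.4,2.7,-6.7,60],[0,-1.2,4.5,-2.5,2.7,-6.7,60]]
[[0,-1.4,4.5,-2.4,2.7,-6.7,60],[-0.1,-1.6,4.4,-2.5,2.7,-6.8,60],[0,-1.8,4.4,-2.4,2.7,-6.7,60],[-0.1,-2,4.2,-2.5,2.7,-6.7,60],[0,0,0,0,0,0,60]]
end [ 446.1 -355.   170. ] [[0.396, -0.918, -0.001], [-0.918, -0.396, 0.0], [-0.001, 0.001, -1.0]]
```

carry_out(
  commands=[
    [-21.4,1.3,-3.8,0,7.1,0,45],
    [-20.8,1.3,-6.3,0,7.1,0,45],
    [-19.8,1.3,-8.9,0,7.1,0,45],
    [-18.6,1.4,-11.3,0.1,7.1,0,45],
    [-17,1.2,-13.5,0,7.1,0,45],
  ],
)

```text
time: 22.55
tool_pos: [432.8, -361.7, 180.0]
tool_rot: [-0.555, 2.14, 0.282]
ft_force: [-0.5, -0.4, -0.2]
finger_gap: 0.53
```

carry_out(
  commands=[
    [-15.3,1.3,-15.4,0,7.1,0,45],
    [-13.2,1.3,-17.3,0,7.1,0,45],
    [1,-0.2,4.6,-2.4,2.7,-6.7,60],
    [0.9,-0.3,4.6,-2.5,2.7,-6.7,60],
    [0.6,-0.4,4.6,-2.4,2.7,-6.8,60],
  ],
)

```text
time: 23.05
tool_pos: [431.5, -360.0, 209.7]
tool_rot: [-1.138, 2.345, 0.18]
ft_force: [-1.0, -0.3, -0.8]
finger_gap: 0.702
```

carry_out(
  commands=[
    [0.6,-0.5,4.7,-2.5,2.7,-6.7,60],
    [0.3,-0.7,4.6,-2.4,2.7,-6.7,60],
    [0.2,-0.9,4.6,-2.5,2.7,-6.7,60],
    [0.2,-1,4.6,-2.4,2.7,-6.7,60],
    [0,-1.2,4.5,-2.5,2.7,-6.7,60],
  ],
)

```text
time: 23.55
tool_pos: [441.5, -355.8, 188.2]
tool_rot: [-1.988, 2.107, 0.091]
ft_force: [0.3, 0.2, -0.5]
finger_gap: 0.702
```

carry_out(
  commands=[
    [0,-1.4,4.5,-2.4,2.7,-6.7,60],
    [-0.1,-1.6,4.4,-2.5,2.7,-6.8,60],
    [0,-1.8,4.4,-2.4,2.7,-6.7,60],
    [-0.1,-2,4.2,-2.5,2.7,-6.7,60],
    [0,0,0,0,0,0,60],
  ],
)

```text
time: 24.05
tool_pos: [450.8, -349.3, 171.4]
tool_rot: [-2.629, 1.715, -0.0]
ft_force: [0.2, 0.5, -1.1]
finger_gap: 0.702
```

Run:
```python
from layp import *
import pickle
st();log()
P=manip.camera_params("wrist");im=manip.read_camera("wrist");cv2.imwrite("pics/w19.png",im);pickle.dump(P,open("P19.pkl","wb"))
st()
```

```text
t 24.05 pos [ 450.8 -349.3  171.4] R [[0.403, -0.915, 0.002], [-0.915, -0.403, 0.002], [-0.001, -0.002, -1.0]] F [ 0.2  0.5 -1.1] gap 0.702 q [ 0.76  0.39 -0.26  1.86  0.12  0.92 -0.71]
t 24.1 pos [ 450.2 -350.5  171.6] R [[0.398, -0.917, 0.002], [-0.917, -0.398, 0.003], [-0.002, -0.003, -1.0]] F [-0.5 -0.1  0.2] gap 0.704 q [ 0.76  0.39 -0.26  1.85  0.12  0.92 -0.71]
```

View pics/w19.png

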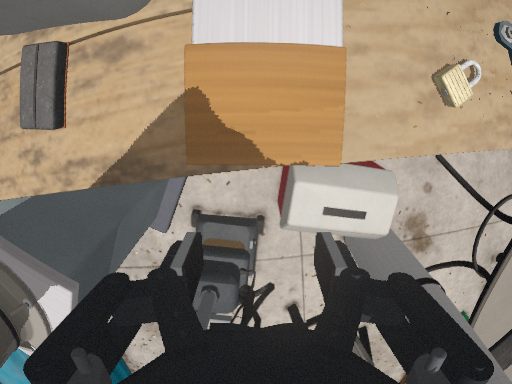

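Run:
```python
from layp import *
import pickle
P=pickle.load(open("P19.pkl","rb"))
a=cv2.imread("pics/w19.png")[0:180,150:370];cv2.imwrite("pics/w19z.png",cv2.resize(a,None,fx=3.4,fy=3.3,interpolation=3))
F=lambda u,v,z:np.append(atz("wrist",u,v,z,P)[:2],0)
hh=np.array([np.cos(np.radians(HD)),np.sin(np.radians(HD)),0]);ss=np.array([-hh[1],hh[0],0])
for nme,u,v,z in [("door FL",185,44,81),("door FR",346,47,81),("door NL",187,165,81),("door NR",342,165,81),("plate L",193,42,65),("plate R",342,44,65),("pl Lfar",193,2,65),("pl Rfar",342,2,65)]:
    w=F(u,v,z);print(nme,np.round(w[:2]),"h",round((w-C)@hh,1),"s",round((w-C)@ss,1))
```

```text
door FL [ 537. -248.] h 1.3 s 62.2
door FR [ 586. -364.] h 0.8 s -64.0
door NL [ 446. -287.] h -96.9 s 62.7
door NR [ 498. -404.] h -95.6 s -65.0
plate L [ 542. -249.] h 5.4 s 59.2
plate R [ 591. -363.] h 6.0 s -65.1
pl Lfar [ 575. -234.] h 41.7 s 60.0
pl Rfar [ 627. -349.] h 44.4 s -65.5
```

View pics/w19z.png

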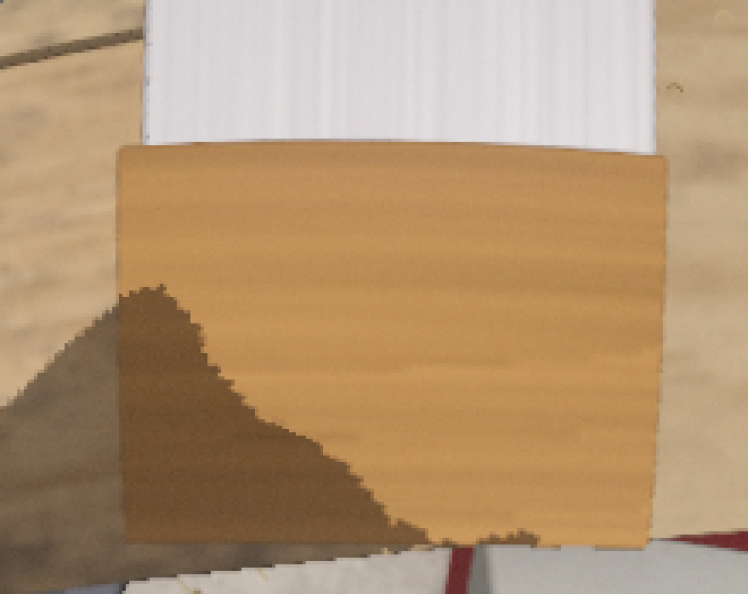

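carry_out(
  commands=[
    [3.5,5,25,0,0,0,60],
    [0,0,30,0,0,0,60],
    [0,0,30,0,0,0,60],
    [0,0,15,0,0,0,60],
    [0,0,4,0,0,0,60],
  ],
)

```text
time: 24.6
tool_pos: [445.9, -356.7, 66.1]
tool_rot: [-2.622, 1.725, 0.003]
ft_force: [0.4, 0.5, 0.0]
finger_gap: 0.703
```

Run:
```python
from layp import *
o,Rm=st();log()
hh=np.array([np.cos(np.radians(HD)),np.sin(np.radians(HD)),0]);ss=np.array([-hh[1],hh[0],0])
w=np.array(o["tool_pos"])-C;print(w@hh,w@ss,np.degrees(np.arctan2(Rm[1,0],Rm[0,0])))
cv2.imwrite("pics/w20.png",manip.read_camera("wrist"))
im=manip.read_camera("scene")[90:200,250:390];cv2.imwrite("pics/s20.png",cv2.resize(im,None,fx=5,fy=5,interpolation=3))
```

```text
t 24.6 pos [ 445.9 -356.7   66.1] R [[0.396, -0.918, -0.0], [-0.918, -0.396, 0.004], [-0.003, -0.001, -1.0]] F [0.4 0.5 0. ] gap 0.703 q [ 0.74  0.53 -0.23  1.92  0.17  0.71 -0.75]
-124.87450898842766 -1.4607461073326817 -66.67268193487148
```

View pics/w20.png

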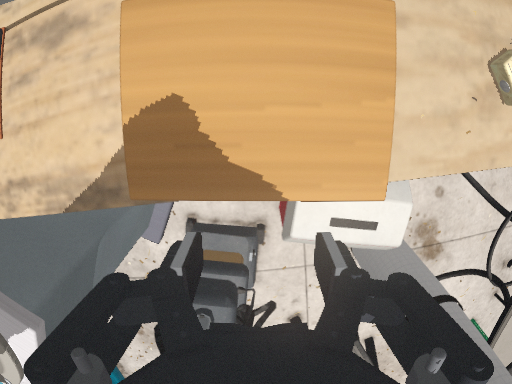

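View pics/s20.png

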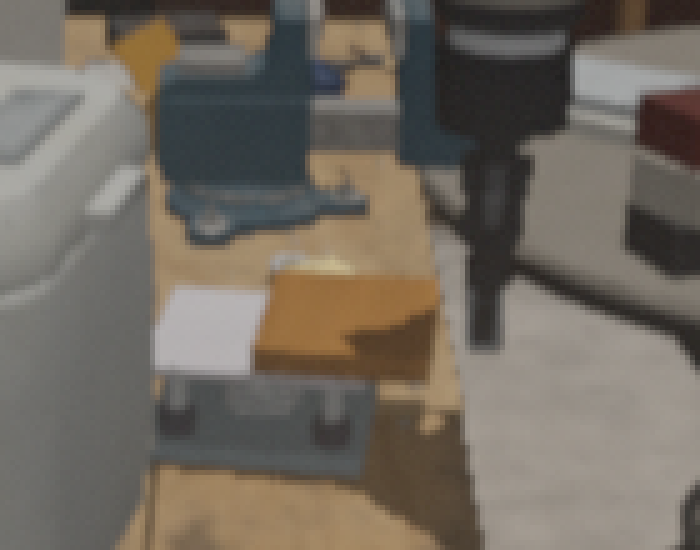

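Run:
```python
from layp import *
hh=np.array([np.cos(np.radians(HD)),np.sin(np.radians(HD)),0]);ss=np.array([-hh[1],hh[0],0])
t=np.array([445.9,-356.7,0])
for z in (60,65,70,75):
    print(z,[np.round((proj("scene",t+ss*44+hh*k+[0,0,z])-[250,90])*5) for k in(-11,11)])
print("plate near edge top z65",[np.round((proj("scene",C+ss*62-65*hh+[0,0,z])-[250,90])*5) for z in (65,57)],"door near corner",[np.round((proj("scene",C+ss*64-96.5*hh+[0,0,z])-[250,90])*5) for z in (65,81)])
```

```text
60 [array([498., 373.]), array([459., 371.])]
65 [array([499., 365.]), array([459., 362.])]
70 [array([500., 357.]), array([460., 354.])]
75 [array([500., 349.]), array([461., 346.])]
plate near edge top z65 [array([369., 370.]), array([369., 383.])] door near corner [array([426., 375.]), array([428., 349.])]
```

carry_out(
  commands=[
    [0,0,3,0,0,0,60],
    [0,-8,0,0,0,0,60],
    [0,-6,0,0,0,0,60],
    [0,-5,0,0,0,0,60],
    [0,-5,0,0,0,0,60],
  ],
)

```text
time: 25.2
tool_pos: [470.1, -346.5, 64.9]
tool_rot: [-2.626, 1.72, -0.002]
ft_force: [-1.2, 0.0, 0.4]
finger_gap: 0.701
```

carry_out(
  commands=[
    [0,-5,0,0,0,0,60],
    [0,-5,0,0,0,0,60],
    [0,-5,0,0,0,0,60],
    [0,-5,0,0,0,0,60],
    [0,-5,0,0,0,0,60],
  ],
)

```text
time: 25.7
tool_pos: [493.0, -336.5, 64.8]
tool_rot: [-2.625, 1.72, -0.002]
ft_force: [-1.0, -0.1, 0.0]
finger_gap: 0.706
```

Run:
```python
from layp import *
o,Rm=st();log()
hh=np.array([np.cos(np.radians(HD)),np.sin(np.radians(HD)),0]);ss=np.array([-hh[1],hh[0],0])
w=np.array(o["tool_pos"])-C;print(w@hh,w@ss)
cv2.imwrite("pics/w21.png",manip.read_camera("wrist"))
im=manip.read_camera("scene")[90:200,250:390];cv2.imwrite("pics/s21.png",cv2.resize(im,None,fx=5,fy=5,interpolation=3))
```

```text
t 25.7 pos [ 493.  -336.5   64.8] R [[0.399, -0.917, 0.003], [-0.917, -0.399, 0.002], [-0.001, -0.003, -1.0]] F [-1.  -0.1  0. ] gap 0.706 q [ 0.67  0.56 -0.23  1.86  0.18  0.73 -0.82]
-73.61799640734407 -1.4528369815787947
```

View pics/s21.png

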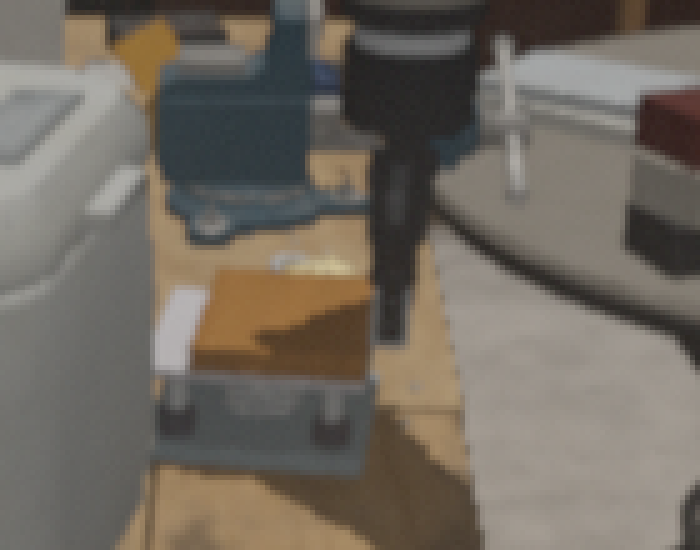

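View pics/w21.png

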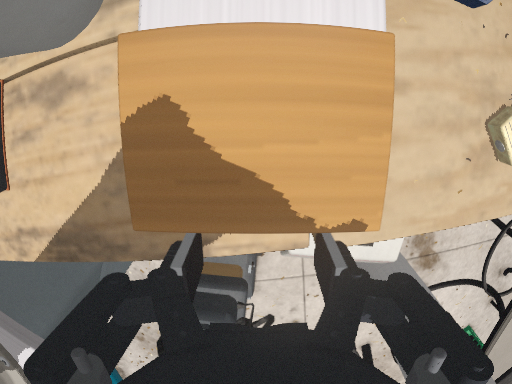

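carry_out(
  commands=[
    [0,-3,0,0,0,0,60],
    [0,-3,0,0,0,0,60],
    [0,-3,0,0,0,0,60],
    [0,-1.5,0,0,0,0,60],
    [0,0,0,0,0,0,60],
  ],
)

```text
time: 26.3
tool_pos: [502.7, -332.2, 64.9]
tool_rot: [-2.625, 1.719, -0.003]
ft_force: [0.3, -0.2, 0.2]
finger_gap: 0.705
```

Run:
```python
from layp import *
o,Rm=st();log()
hh=np.array([np.cos(np.radians(HD)),np.sin(np.radians(HD)),0]);ss=np.array([-hh[1],hh[0],0])
w=np.array(o["tool_pos"])-C;print(w@hh,w@ss)
im=manip.read_camera("scene")[90:200,250:390];cv2.imwrite("pics/s22.png",cv2.resize(im,None,fx=5,fy=5,interpolation=3))
im=manip.read_camera("top")[140:240,290:390];cv2.imwrite("pics/t22.png",cv2.resize(im,None,fx=6,fy=6,interpolation=3))
```

```text
t 26.3 pos [ 502.7 -332.2   64.9] R [[0.4, -0.917, 0.003], [-0.917, -0.4, 0.002], [-0.0, -0.004, -1.0]] F [ 0.3 -0.2  0.2] gap 0.705 q [ 0.65  0.57 -0.23  1.85  0.18  0.74 -0.83]
-63.00014034268 -1.4322217432027122
```

View pics/s22.png

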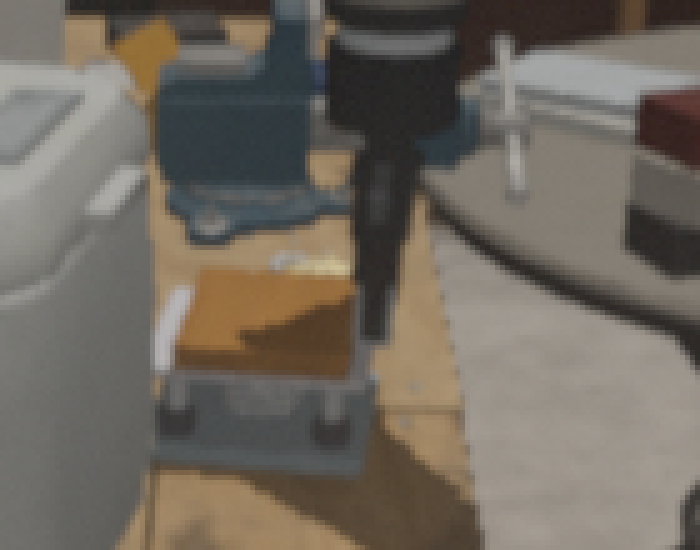

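View pics/t22.png

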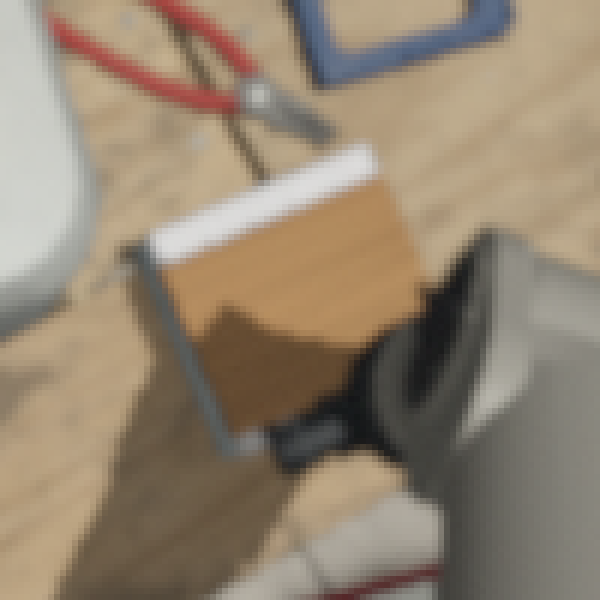

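Run:
```python
from layp import *
hh=np.array([np.cos(np.radians(HD)),np.sin(np.radians(HD)),0]);ss=np.array([-hh[1],hh[0],0])
F=lambda u,v,z:np.append(atz("top",290+u/6,140+v/6,z)[:2],0)
for nme,u,v,z in [("plate FL",148,240,65),("plate FR",374,145,65),("plate NL",232,452,65),("door FL",160,270,81),("door FR",383,176,81),("door NL",229,430,81)]:
    w=F(u,v,z);print(nme,np.round(w[:2]),"h",round((w-C)@hh,1),"s",round((w-C)@ss,1))
F=lambda u,v,z:np.append(atz("scene",250+u/5,90+v/5,z)[:2],0)
for nme,u,v,z in [("plate FL",155,370,65),("plate NL",375,378,65),("door FL",177,352,81),("door NL",353,358,81),("door FR",205,268,81),("plate FR",185,288,65)]:
    w=F(u,v,z);print(nme,np.round(w[:2]),"h",round((w-C)@hh,1),"s",round((w-C)@ss,1))
```

```text
plate FL [ 592. -224.] h 61.6 s 62.5
plate FR [ 644. -346.] h 61.4 s -70.0
plate NL [ 479. -268.] h -59.4 s 66.8
door FL [ 574. -228.] h 43.7 s 66.2
door FR [ 625. -347.] h 43.6 s -62.9
door NL [ 490. -264.] h -47.6 s 66.6
plate FL [ 576. -209.] h 52.9 s 83.3
plate NL [ 468. -266.] h -69.0 s 73.1
door FL [ 559. -205.] h 39.2 s 93.2
door NL [ 474. -251.] h -57.0 s 84.8
door FR [ 615. -327.] h 41.9 s -40.6
plate FR [ 629. -327.] h 54.7 s -46.5
```

carry_out(
  commands=[
    [0,-1,0,0,0,0,60],
    [0,-1.2,0,0,0,0,60],
    [0,0,0,0,0,0,60],
    [0,4,0,0,0,0,60],
    [0,16,-2,0,0,0,60],
  ],
)

```text
time: 26.9
tool_pos: [487.2, -338.4, 66.9]
tool_rot: [-2.627, 1.715, -0.004]
ft_force: [-0.5, -0.3, -0.6]
finger_gap: 0.704
```

carry_out(
  commands=[
    [0,25,-20,0,0,0,70],
    [0,5,-45,0,0,0,85],
    [0,0,-48,0,0,0,85],
    [0,0,-48,0,0,0,85],
    [0,0,-10,0,0,0,85],
  ],
)

```text
time: 27.4
tool_pos: [459.4, -354.1, 244.1]
tool_rot: [-2.625, 1.722, -0.018]
ft_force: [1.3, -0.5, 0.5]
finger_gap: 0.994
```

Run:
```python
from layp import *
import pickle
o,Rm=st();log()
im=manip.read_camera("top");cv2.imwrite("pics/top23.png",im);cv2.imwrite("pics/t23.png",cv2.resize(im[140:240,290:390],None,fx=6,fy=6,interpolation=3))
P=manip.camera_params("wrist");im=manip.read_camera("wrist");cv2.imwrite("pics/w23.png",im);pickle.dump(P,open("P23.pkl","wb"));st()
```

```text
t 27.4 pos [ 459.4 -354.1  244.1] R [[0.398, -0.917, 0.011], [-0.917, -0.398, -0.004], [0.008, -0.008, -1.0]] F [ 1.3 -0.5  0.5] gap 0.994 q [ 0.76  0.32 -0.26  1.77  0.09  1.06 -0.69]
t 27.5 pos [ 458.1 -353.1  240.1] R [[0.398, -0.917, 0.007], [-0.917, -0.398, -0.001], [0.004, -0.005, -1.0]] F [-0.3 -0.2 -0.5] gap 0.993 q [ 0.76  0.32 -0.26  1.77  0.09  1.05 -0.7 ]
```

View pics/t23.png

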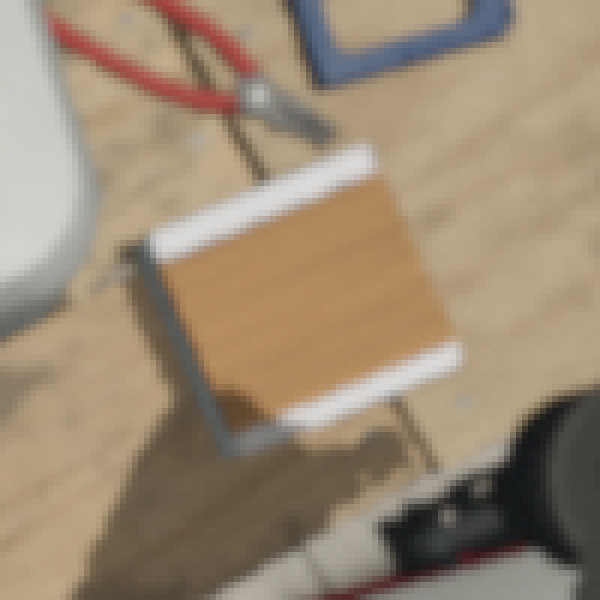

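View pics/w23.png

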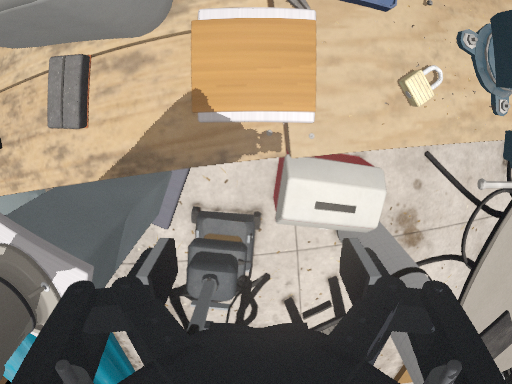

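Run:
```python
from layp import *
q=np.array(manip.get_obs()["joints"])
W=[((420,-180,250),yaw(30)),((430,-72,250),yaw(107.5))]
seq([("a",np.array(W[0][0]),W[0][1]),("b",np.array(W[1][0]),W[1][1]),("c",np.array([445,-69,5]),W[1][1]),("c2",np.array([445,-69,300]),W[1][1]),("d",np.array([430,-200,300]),yaw(60)),("e",np.array([560,-306,200]),yaw(23.3)),("f",np.array([560,-306,80]),yaw(23.3))],q)
plan(W,85,smax=40)
```

```text
a 9 0.0 [ 0.88  0.11 -0.63  1.99  0.07  1.07  0.76] [ 417. -179.  562.] margin 0.45
b 7 0.0 [ 0.88  0.09 -0.89  2.02  0.08  1.07  1.85] [427. -72. 562.] margin 0.42
c 5 0.0 [ 0.51  0.55 -0.55  2.18  0.56  0.55  1.43] [442. -70. 317.] margin 0.26
c2 5 0.0 [ 0.81  0.05 -0.81  1.93  0.04  1.18  1.88] [442. -69. 612.] margin 0.39
d 5 0.0 [ 0.91  0.1  -0.62  1.89  0.06  1.18  1.33] [ 427. -199.  612.] margin 0.44
e 4 0.0 [ 0.69  0.49 -0.4   1.67  0.21  1.03  0.66] [ 557. -305.  512.] margin 0.77
f 2 0.0 [ 0.66  0.63 -0.35  1.75  0.28  0.81  0.61] [ 557. -305.  392.] margin 0.64
[[-14.5,-2.8,-0.9,0,0,-8,85],[-13.9,-4.9,-0.8,0,-0.1,-8.1,85],[-13.2,-6.7,-0.9,0,0,-8,85],[-12,-8.5,-0.8,0,0,-8.1,85],[-10.8,-10.2,-0.9,0,-0.1,-8,85]]
[[-9.2,-11.5,-0.8,0,0,-8.1,85],[-7.6,-12.7,-0.8,0,-0.1,-8,85],[-5.6,-13.6,-0.8,0,0,-8.1,85],[-3.7,-14.3,-0.9,0,0,-8,85],[-1.7,-14.7,-0.8,0,-0.1,-8,85]]
[[0.4,-14.8,-0.8,0,0,-8.1,85],[2.4,-14.6,-0.8,0,-0.1,-8,85],[6.3,-8.9,0,0,0,-7.8,85],[7.4,-7.9,0,0,0,-7.7,85],[8.4,-6.8,0,0,0,-7.8,85]]
[[9.2,-5.7,0,0,0,-7.7,85],[10,-4.3,0,0,0,-7.8,85],[10.4,-3,0,0,0,-7.7,85],[10.7,-1.6,0,0,0,-7.8,85],[10.9,0,0,0,0,-7.7,85]]
[[10.7,1.3,0,0,0,-7.8,85],[10.5,2.9,0,-0.1,0,-7.7,85],[0,0,0,0,0,0,85],[0,0,0,0,0,0,85],[0,0,0,0,0,0,85]]
end [430. -72. 250.] [[-0.3, 0.954, 0.001], [0.954, 0.3, 0.001], [0.0, 0.001, -1.0]]
```

carry_out(
  commands=[
    [-14.5,-2.8,-0.9,0,0,-8,85],
    [-13.9,-4.9,-0.8,0,-0.1,-8.1,85],
    [-13.2,-6.7,-0.9,0,0,-8,85],
    [-12,-8.5,-0.8,0,0,-8.1,85],
    [-10.8,-10.2,-0.9,0,-0.1,-8,85],
  ],
  force=40,
)

```text
time: 28.0
tool_pos: [440.1, -278.9, 239.7]
tool_rot: [-3.056, 0.704, 0.007]
ft_force: [-0.2, 0.0, -0.4]
finger_gap: 0.996
```

carry_out(
  commands=[
    [-9.2,-11.5,-0.8,0,0,-8.1,85],
    [-7.6,-12.7,-0.8,0,-0.1,-8,85],
    [-5.6,-13.6,-0.8,0,0,-8.1,85],
    [-3.7,-14.3,-0.9,0,0,-8,85],
    [-1.7,-14.7,-0.8,0,-0.1,-8,85],
  ],
)

```text
time: 28.5
tool_pos: [424.2, -207.0, 244.3]
tool_rot: [-3.111, -0.389, 0.009]
ft_force: [-0.6, 0.3, 0.2]
finger_gap: 0.994
```

carry_out(
  commands=[
    [0.4,-14.8,-0.8,0,0,-8.1,85],
    [2.4,-14.6,-0.8,0,-0.1,-8,85],
    [6.3,-8.9,0,0,0,-7.8,85],
    [7.4,-7.9,0,0,0,-7.7,85],
    [8.4,-6.8,0,0,0,-7.8,85],
  ],
)

```text
time: 29.0
tool_pos: [420.9, -146.0, 246.3]
tool_rot: [-2.797, -1.414, 0.008]
ft_force: [-0.4, 0.5, -0.3]
finger_gap: 0.999
```

carry_out(
  commands=[
    [9.2,-5.7,0,0,0,-7.7,85],
    [10,-4.3,0,0,0,-7.8,85],
    [10.4,-3,0,0,0,-7.7,85],
    [10.7,-1.6,0,0,0,-7.8,85],
    [10.9,0,0,0,0,-7.7,85],
  ],
)

```text
time: 29.5
tool_pos: [426.0, -92.2, 246.5]
tool_rot: [-2.169, -2.26, 0.004]
ft_force: [0.2, -0.1, 1.0]
finger_gap: 0.994
```

carry_out(
  commands=[
    [10.7,1.3,0,0,0,-7.8,85],
    [10.5,2.9,0,-0.1,0,-7.7,85],
    [0,0,0,0,0,0,85],
    [0,0,0,0,0,0,85],
    [0,0,0,0,0,0,85],
  ],
)

```text
time: 30.0
tool_pos: [429.0, -71.6, 247.9]
tool_rot: [-1.858, -2.526, -0.001]
ft_force: [0.6, -0.6, -0.5]
finger_gap: 0.998
```

Run:
```python
from layp import *
import pickle
o,Rm=st();log()
P=manip.camera_params("wrist");im=manip.read_camera("wrist");cv2.imwrite("pics/w24.png",im);pickle.dump(P,open("P24.pkl","wb"))
for d in manip.silhouettes("block_mid","wrist")[:2]:
    m=d["mask"].astype(np.uint8);cs=max(cv2.findContours(m,0,2)[0],key=cv2.contourArea);print(d["conf"],d["extent"],cv2.boxPoints(cv2.minAreaRect(cs)).round(1).tolist())
```

```text
t 30.0 pos [429.  -71.6 247.9] R [[-0.298, 0.955, -0.004], [0.955, 0.298, 0.004], [0.005, -0.003, -1.0]] F [ 0.6 -0.6 -0.5] gap 0.998 q [ 0.82  0.14 -0.85  2.03  0.11  1.03  1.79]
0.83 [231.6, 121.6, 54.0, 87.7] [[233.10000610351562, 126.0], [281.8999938964844, 125.0], [283.70001220703125, 206.1999969482422], [234.89999389648438, 207.3000030517578]]
```

View pics/w24.png

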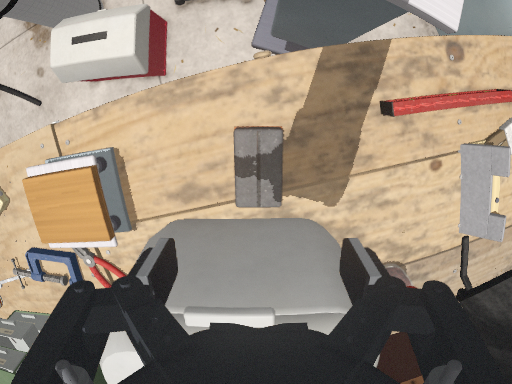

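Run:
```python
from layp import *
import pickle
P=pickle.load(open("P24.pkl","rb"))
w=np.array([atz("wrist",*q,27,P)[:2] for q in [(235.5,127),(281.5,127),(283,206.5),(235.5,206)]]);d=np.roll(w,-1,0)-w
print(np.round(w,1).tolist(),"c",np.round(w.mean(0),1),np.round(np.linalg.norm(d,axis=1),1),np.round(np.degrees(np.arctan2(d[:,1],d[:,0])),1))
cx,cy=w.mean(0)
plan([((cx,cy,120),yaw(107)),((cx,cy,40),yaw(107)),((cx,cy,6),yaw(107),None,12)],85,smax=45)
```

```text
[[400.1, -108.1], [383.3, -54.3], [481.5, -19.3], [499.3, -79.3]] c [441.  -65.3] [ 56.3 104.2  62.5 103.3] [ 107.3   19.6  -73.4 -163.8]
[[0.6,4.4,42.7,0,-0.1,0.1,85],[0.7,4.4,42.8,-0.1,-0.1,0.2,85],[0.7,4.4,42.7,0,-0.1,0.1,85],[0,0,40,0,0,0,85],[0.1,0,40,0,0,0,85]]
[[0,0,11.3,0,0,0,85],[0,0,11.4,0,0,0,85],[0,0.1,11.3,0,0,0,85],[0,0,0,0,0,0,85],[0,0,0,0,0,0,85]]
end [441.1 -65.2   6. ] [[-0.292, 0.956, -0.0], [0.956, 0.292, -0.001], [-0.001, -0.001, -1.0]]
```

carry_out(
  commands=[
    [0.6,4.4,42.7,0,-0.1,0.1,85],
    [0.7,4.4,42.8,-0.1,-0.1,0.2,85],
    [0.7,4.4,42.7,0,-0.1,0.1,85],
    [0,0,40,0,0,0,85],
    [0.1,0,30,0,0,0,85],
  ],
)

```text
time: 30.6
tool_pos: [440.4, -64.8, 48.0]
tool_rot: [-1.867, -2.525, 0.002]
ft_force: [-0.3, -0.7, 0.1]
finger_gap: 0.994
```

Run:
```python
from layp import *
st()
im=manip.read_camera("wrist");cv2.imwrite("pics/w25.png",im);st()
```

```text
t 30.6 pos [440.4 -64.8  48. ] R [[-0.293, 0.956, -0.002], [0.956, 0.293, -0.0], [0.0, -0.002, -1.0]] F [-0.3 -0.7  0.1] gap 0.994 q [ 0.57  0.48 -0.68  2.2   0.52  0.63  1.39]
t 30.65 pos [438.  -64.6  44.9] R [[-0.293, 0.956, -0.007], [0.956, 0.293, 0.001], [0.003, -0.006, -1.0]] F [-1.   0.7 -2.7] gap 0.993 q [ 0.57  0.49 -0.67  2.2   0.52  0.62  1.39]
```

View pics/w25.png

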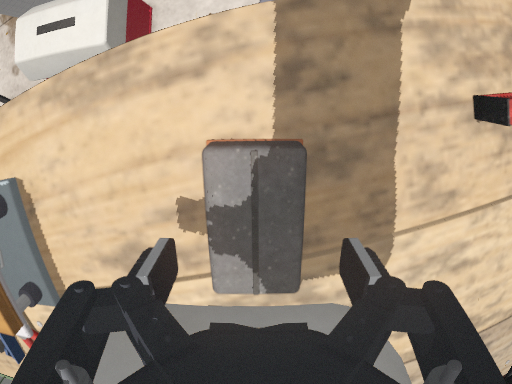

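carry_out(
  commands=[
    [0,0,18,0,0,0,85],
    [0,0,14,0,0,0,85],
    [0,0,9,0,0,0,85],
    [0,0,2,0,0,0,85],
    [0,0,0,0,0,0,75],
  ],
)

```text
time: 31.15
tool_pos: [441.7, -64.8, 7.8]
tool_rot: [1.866, 2.526, -0.001]
ft_force: [0.6, -0.9, 0.7]
finger_gap: 0.882
```

carry_out(
  commands=[
    [0,0,0,0,0,0,66],
    [0,0,0,0,0,0,58],
    [0,0,0,0,0,0,52],
    [0,0,0,0,0,0,50],
    [0,0,0,0,0,0,50],
  ],
  force=45,
)

```text
time: 31.65
tool_pos: [442.1, -64.9, 8.3]
tool_rot: [1.865, 2.525, -0.0]
ft_force: [-0.8, -0.0, 4.6]
finger_gap: 0.714
```

Run:
```python
from layp import *
st();log()
im=manip.read_camera("wrist");cv2.imwrite("pics/w26.png",im)
im=manip.read_camera("scene")[150:260,230:340];cv2.imwrite("pics/s26.png",cv2.resize(im,None,fx=5,fy=5,interpolation=3))
```

```text
t 31.65 pos [442.1 -64.9   8.3] R [[-0.294, 0.956, 0.002], [0.956, 0.294, -0.001], [-0.002, 0.001, -1.0]] F [-0.8 -0.   4.6] gap 0.714 q [ 0.51  0.55 -0.6   2.21  0.61  0.54  1.31]
```

View pics/w26.png

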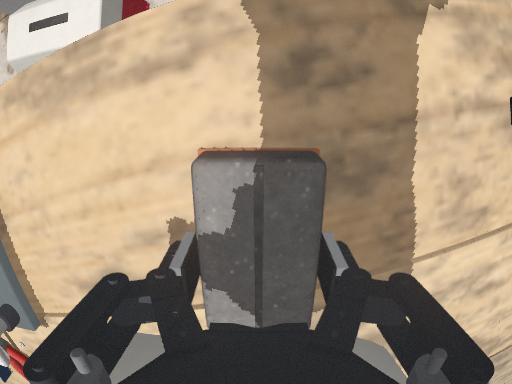

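View pics/s26.png

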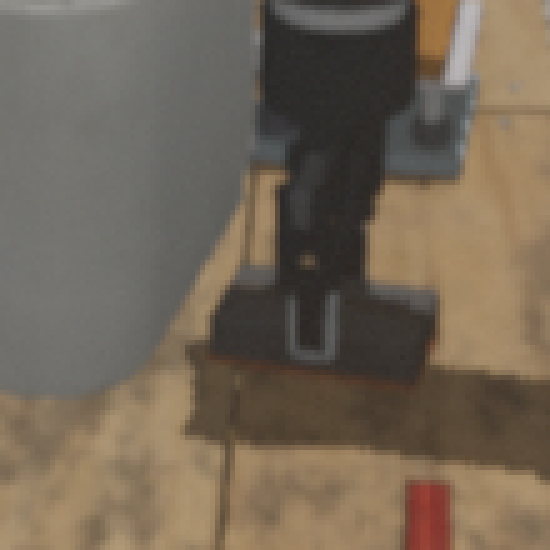

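Run:
```python
from layp import *
hh=np.array([np.cos(np.radians(HD)),np.sin(np.radians(HD)),0]);ss=np.array([-hh[1],hh[0],0])
F=lambda u,v,z:np.append(atz("top",290+u/6,140+v/6,z)[:2],0)
w=np.array([F(*q,81) for q in [(160,268),(383,178),(454,345),(226,428)]]);print("door",np.round(w.mean(0)),[ (round((x-C)@hh,1),round((x-C)@ss,1)) for x in w])
w=np.array([F(*q,65) for q in [(148,240),(376,145),(463,360),(232,452)]]);print("plate",np.round(w.mean(0)),[ (round((x-C)@hh,1),round((x-C)@ss,1)) for x in w])
o,Rm=st();tp=np.array(o["tool_pos"])
plan([(tp+[0,0,20],Rm,None,8),((440,-70,220),yaw(107)),((420,-190,270),yaw(60)),((560,-306,200),yaw(23.3)),((560,-306,140),yaw(23.3))],50,smax=42)
```

```text
door [ 556. -305.    0.] [(np.float64(44.7), np.float64(65.7)), (np.float64(42.6), np.float64(-62.5)), (np.float64(-52.9), np.float64(-60.8)), (np.float64(-46.0), np.float64(67.7))]
plate [ 561. -308.    0.] [(np.float64(61.6), np.float64(62.5)), (np.float64(61.0), np.float64(-71.0)), (np.float64(-62.7), np.float64(-66.6)), (np.float64(-59.4), np.float64(66.8))]
t 31.75 pos [442.1 -64.9   8.3] R [[-0.294, 0.956, 0.002], [0.956, 0.294, -0.001], [-0.002, 0.001, -1.0]] F [-1.5 -0.8  5.4] gap 0.712 q [ 0.51  0.55 -0.6   2.21  0.61  0.54  1.3 ]
[[0,0,-6.7,0,0,0,50],[0,0,-6.6,0,0,0,50],[0,0,-6.7,0,0,0,50],[-0.9,-0.6,-38.3,0,0,0,50],[-1,-0.7,-38.4,0,0,0,50]]
[[-0.9,-0.6,-38.3,0,0.1,0.1,50],[-0.9,-0.7,-38.3,0.1,0,0,50],[-0.9,-0.7,-38.4,0,0,0,50],[-18.1,-9,-8.3,0,0,7.8,50],[-19.3,-6.5,-8.3,0,0,7.9,50]]
[[-19.9,-3.8,-8.4,0,0,7.8,50],[-20.2,-1.1,-8.3,0,0,7.8,50],[-20.2,1.7,-8.3,0,0,7.9,50],[-19.8,4.5,-8.3,0,0,7.8,50],[-6.1,35.8,14,0,0,7.3,50]]
[[-1.5,36.4,14,0,0,7.4,50],[3.2,36.2,14,0,0,7.3,50],[7.8,35.5,14,0,0,7.4,50],[12.3,34.2,14,0,0,7.3,50],[0,0,30,0,0,0,50]]
[[0,0,30,0,0,0,50],[0,0,0,0,0,0,50],[0,0,0,0,0,0,50],[0,0,0,0,0,0,50],[0,0,0,0,0,0,50]]
end [ 560. -306.  140.] [[0.918, 0.396, -0.0], [0.396, -0.918, -0.0], [-0.0, 0.0, -1.0]]
```

carry_out(
  commands=[
    [0,0,-6.7,0,0,0,50],
    [0,0,-6.6,0,0,0,50],
    [0,0,-6.7,0,0,0,50],
    [-0.9,-0.6,-38.3,0,0,0,50],
    [-1,-0.7,-38.4,0,0,0,50],
  ],
)

```text
time: 32.25
tool_pos: [439.7, -66.4, 104.9]
tool_rot: [-1.863, -2.527, 0.002]
ft_force: [0.8, -1.5, -1.4]
finger_gap: 0.71
```

carry_out(
  commands=[
    [-0.9,-0.6,-38.3,0,0.1,0.1,50],
    [-0.9,-0.7,-38.3,0.1,0,0,50],
    [-0.9,-0.7,-38.4,0,0,0,50],
    [-18.1,-9,-8.3,0,0,7.8,50],
    [-19.3,-6.5,-8.3,0,0,7.9,50],
  ],
)

```text
time: 32.75
tool_pos: [433.2, -110.0, 237.6]
tool_rot: [2.199, 2.243, -0.001]
ft_force: [0.1, 0.1, -2.3]
finger_gap: 0.715
```

Run:
```python
from layp import *
st()
im=manip.read_camera("wrist");cv2.imwrite("pics/w27.png",im)
```

```text
t 32.75 pos [ 433.2 -110.   237.6] R [[-0.02, 1.0, 0.0], [1.0, 0.02, -0.001], [-0.001, 0.0, -1.0]] F [ 0.1  0.1 -2.3] gap 0.715 q [ 0.85  0.17 -0.81  2.03  0.14  1.01  1.57]
```

View pics/w27.png

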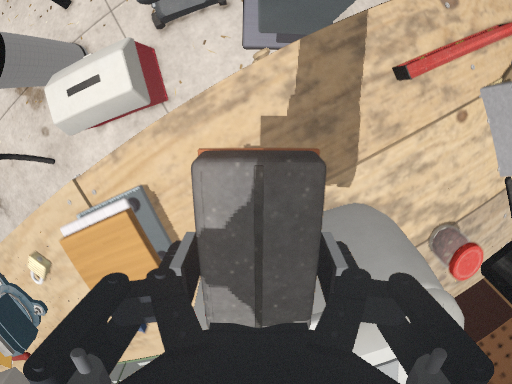

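carry_out(
  commands=[
    [-19.9,-3.8,-8.4,0,0,7.8,50],
    [-20.2,-1.1,-8.3,0,0,7.8,50],
    [-20.2,1.7,-8.3,0,0,7.9,50],
    [-19.8,4.5,-8.3,0,0,7.8,50],
    [-6.1,35.8,14,0,0,7.3,50],
  ],
)

```text
time: 33.3
tool_pos: [446.5, -214.6, 257.7]
tool_rot: [2.816, 1.384, -0.003]
ft_force: [0.8, -0.4, -1.3]
finger_gap: 0.711
```

carry_out(
  commands=[
    [-1.5,36.4,14,0,0,7.4,50],
    [3.2,36.2,14,0,0,7.3,50],
    [7.8,35.5,14,0,0,7.4,50],
    [12.3,34.2,14,0,0,7.3,50],
    [0,0,0,0,0,0,50],
  ],
)

```text
time: 33.8
tool_pos: [560.7, -308.1, 195.7]
tool_rot: [-3.075, -0.627, 0.005]
ft_force: [-0.6, 0.7, -1.7]
finger_gap: 0.711
```

Run:
```python
from layp import *
o,Rm=st()
# carried block outline vs door: wrist view
im=manip.read_camera("wrist");cv2.imwrite("pics/w28.png",im)
plan([((558.5,-306,115),yaw(23.3),None,25)],50)
```

```text
t 33.8 pos [ 560.7 -308.1  195.7] R [[0.92, 0.392, -0.004], [0.392, -0.92, 0.002], [-0.003, -0.003, -1.0]] F [-0.6  0.7 -1.7] gap 0.711 q [ 0.76  0.5  -0.49  1.65  0.26  1.06  0.6 ]
[[-0.2,-0.1,20.4,-0.1,0,0,50],[-0.2,-0.2,20.5,0,0.1,0,50],[-0.2,-0.1,20.4,-0.1,0,0,50],[-0.2,-0.2,20.4,0,0.1,0,50],[0,0,0,0,0,0,50]]
end [ 558.5 -306.   115. ] [[0.918, 0.396, 0.0], [0.396, -0.918, 0.001], [0.001, -0.001, -1.0]]
```

View pics/w28.png

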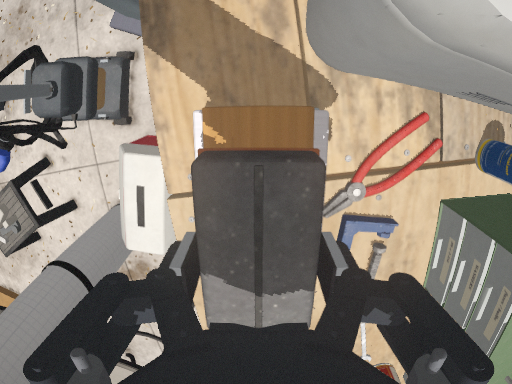

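carry_out(
  commands=[
    [-0.2,-0.1,20.4,-0.1,0,0,50],
    [-0.2,-0.2,20.5,0,0.1,0,50],
    [-0.2,-0.1,20.4,-0.1,0,0,50],
    [-0.2,-0.2,18.4,0,0.1,0,50],
    [0,0,0,0,0,0,50],
  ],
)

```text
time: 34.35
tool_pos: [556.2, -304.2, 117.1]
tool_rot: [-3.075, -0.638, 0.002]
ft_force: [-0.6, 0.2, -1.1]
finger_gap: 0.712
```

Run:
```python
from layp import *
o,Rm=st()
im=manip.read_camera("wrist");cv2.imwrite("pics/w29.png",im)
im=manip.read_camera("scene")[90:200,250:390];cv2.imwrite("pics/s29.png",cv2.resize(im,None,fx=5,fy=5,interpolation=3))
# predicted door corner vs wrist px given door centre guesses
hh=np.array([np.cos(np.radians(HD)),np.sin(np.radians(HD)),0]);ss=np.array([-hh[1],hh[0],0])
for c0 in [(557,-305.5),(560,-306)]:
    print(c0,[np.round(proj("wrist",np.array([*c0,81])+a*50*hh+65*ss)) for a in(-1,1)])
```

```text
t 34.35 pos [ 556.2 -304.2  117.1] R [[0.917, 0.398, -0.002], [0.398, -0.917, 0.001], [-0.001, -0.002, -1.0]] F [-0.6  0.2 -1.1] gap 0.712 q [ 0.74  0.58 -0.46  1.73  0.31  0.91  0.56]
(557, -305.5) [array([176., 117.]), array([338., 117.])]
(560, -306) [array([180., 119.]), array([341., 120.])]
```

View pics/w29.png

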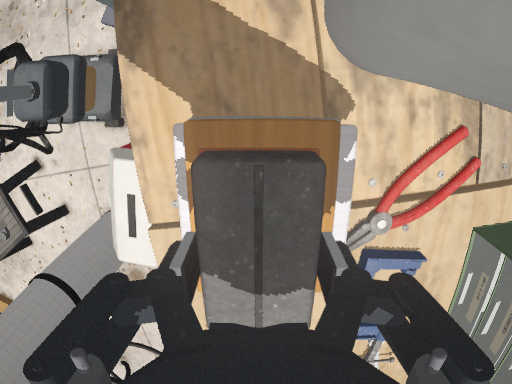

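View pics/s29.png

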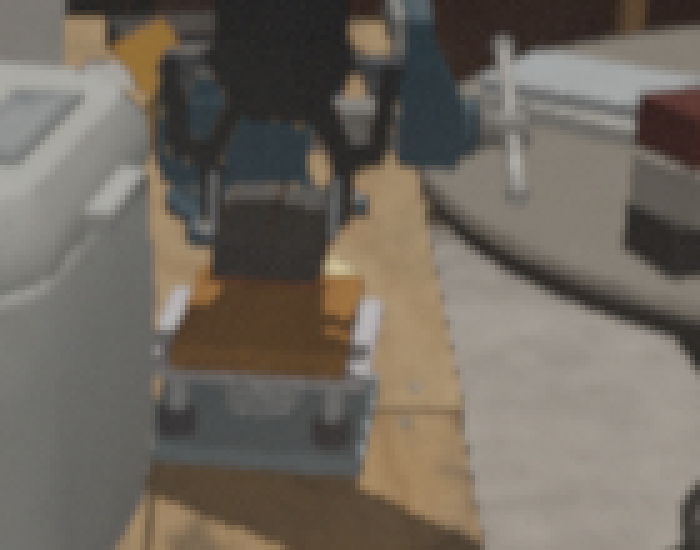

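carry_out(
  commands=[
    [1,1,8,0,0,0,50],
    [0.5,0.5,7,0,0,0,50],
    [0,0,5,0,0,0,50],
    [0,0,2,0,0,0,50],
    [0,0,0,0,0,0,50],
  ],
)

```text
time: 34.95
tool_pos: [560.5, -306.3, 96.5]
tool_rot: [3.075, 0.635, 0.003]
ft_force: [0.3, -0.1, -1.6]
finger_gap: 0.716
```

carry_out(
  commands=[
    [0,0,3,0,0,0,50],
    [0,0,3,0,0,0,50],
    [0,0,3,0,0,0,50],
    [0,0,3,0,0,0,50],
    [0,0,0,0,0,0,50],
  ],
)

```text
time: 35.45
tool_pos: [560.4, -306.4, 84.4]
tool_rot: [3.075, 0.635, 0.003]
ft_force: [0.4, 0.7, -3.3]
finger_gap: 0.713
```

Run:
```python
from layp import *
o,Rm=st()
im=manip.read_camera("scene")[90:200,250:390];cv2.imwrite("pics/s30.png",cv2.resize(im,None,fx=5,fy=5,interpolation=3))
im=manip.read_camera("wrist");cv2.imwrite("pics/w30.png",im)
```

```text
t 35.45 pos [ 560.4 -306.4   84.4] R [[0.918, 0.396, 0.002], [0.396, -0.918, -0.001], [0.001, 0.002, -1.0]] F [ 0.4  0.7 -3.3] gap 0.713 q [ 0.72  0.62 -0.45  1.74  0.34  0.86  0.54]
```

View pics/s30.png

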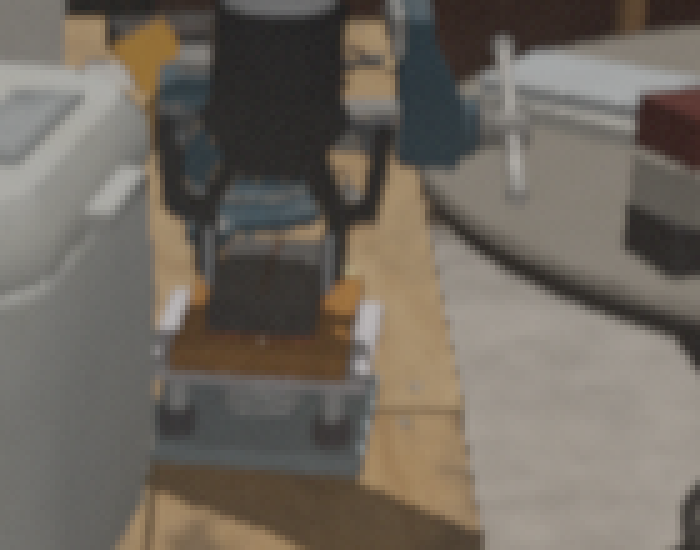

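View pics/w30.png

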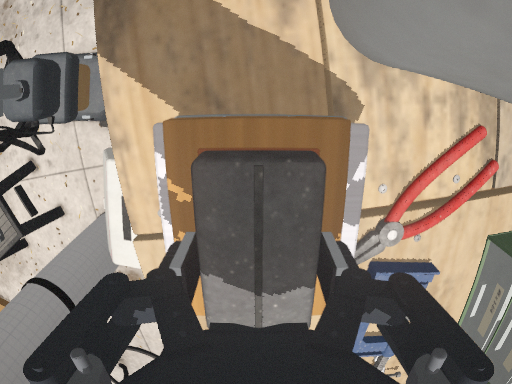

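carry_out(
  commands=[
    [0,0,2,0,0,0,50],
    [0,0,2,0,0,0,50],
    [0,0,2,0,0,0,50],
    [0,0,2,0,0,0,50],
    [0,0,0,0,0,0,50],
  ],
)

```text
time: 36.05
tool_pos: [560.7, -306.4, 76.6]
tool_rot: [3.075, 0.635, 0.003]
ft_force: [-0.1, -0.1, -1.0]
finger_gap: 0.715
```

carry_out(
  commands=[
    [0,0,2,0,0,0,50],
    [0,0,2,0,0,0,50],
    [0,0,2,0,0,0,50],
    [0,0,1,0,0,0,50],
    [0,0,0,0,0,0,50],
  ],
)

```text
time: 36.55
tool_pos: [560.8, -306.5, 69.8]
tool_rot: [3.075, 0.635, 0.003]
ft_force: [0.2, -0.5, -0.5]
finger_gap: 0.711
```

Run:
```python
from layp import *
o,Rm=st()
im=manip.read_camera("scene")[90:200,250:390];cv2.imwrite("pics/s31.png",cv2.resize(im,None,fx=5,fy=5,interpolation=3))
```

```text
t 36.55 pos [ 560.8 -306.5   69.8] R [[0.918, 0.396, 0.003], [0.396, -0.918, -0.001], [0.002, 0.002, -1.0]] F [ 0.2 -0.5 -0.5] gap 0.711 q [ 0.72  0.64 -0.44  1.75  0.35  0.83  0.53]
```

View pics/s31.png

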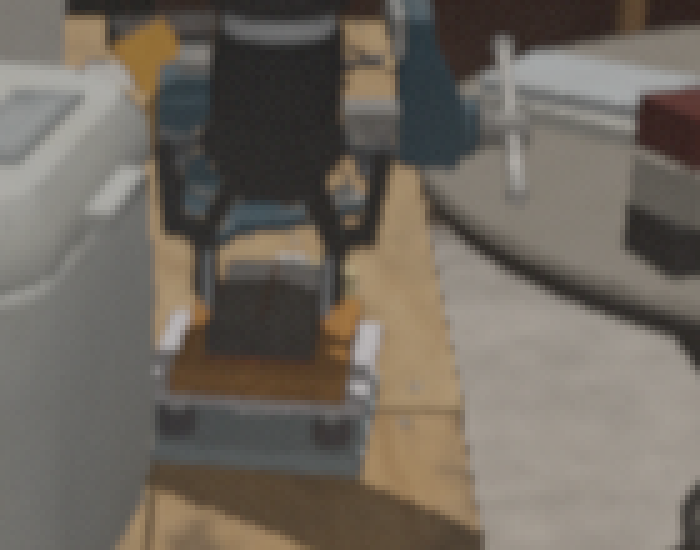

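carry_out(
  commands=[
    [0,0,2,0,0,0,50],
    [0,0,2,0,0,0,50],
    [0,0,1,0,0,0,50],
    [0,0,0,0,0,0,50],
    [0,0,0,0,0,0,50],
  ],
)

```text
time: 37.1
tool_pos: [560.9, -306.5, 64.9]
tool_rot: [3.075, 0.635, 0.004]
ft_force: [0.4, 0.5, -0.0]
finger_gap: 0.709
```

carry_out(
  commands=[
    [0,0,0,0,0,0,62],
    [0,0,0,0,0,0,66],
    [0,0,0,0,0,0,72],
    [0,0,0,0,0,0,78],
    [0,0,0,0,0,0,85],
  ],
)

```text
time: 37.6
tool_pos: [560.8, -306.5, 65.0]
tool_rot: [3.075, 0.635, 0.004]
ft_force: [-0.4, -0.7, 0.1]
finger_gap: 0.994
```

Run:
```python
from layp import *
o,Rm=st()
im=manip.read_camera("scene")[90:200,250:390];cv2.imwrite("pics/s32.png",cv2.resize(im,None,fx=5,fy=5,interpolation=3))
im=manip.read_camera("wrist");cv2.imwrite("pics/w32.png",im)
```

```text
t 37.6 pos [ 560.8 -306.5   65. ] R [[0.918, 0.396, 0.003], [0.396, -0.918, -0.001], [0.002, 0.002, -1.0]] F [-0.4 -0.7  0.1] gap 0.994 q [ 0.72  0.64 -0.44  1.75  0.35  0.82  0.52]
```

View pics/s32.png

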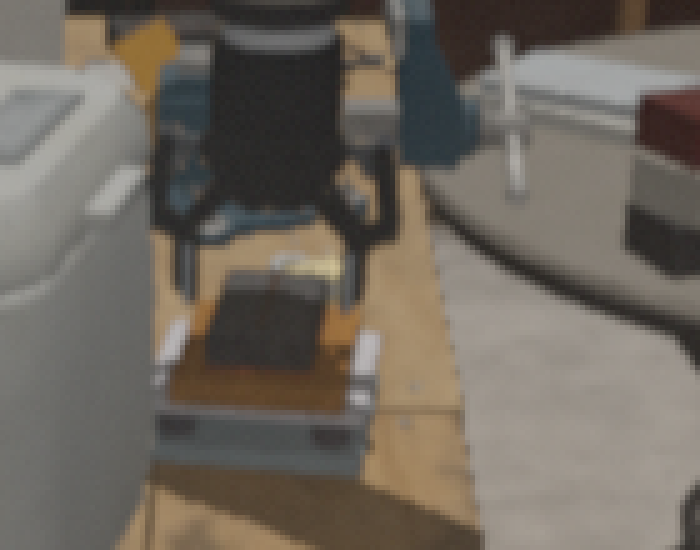

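View pics/w32.png

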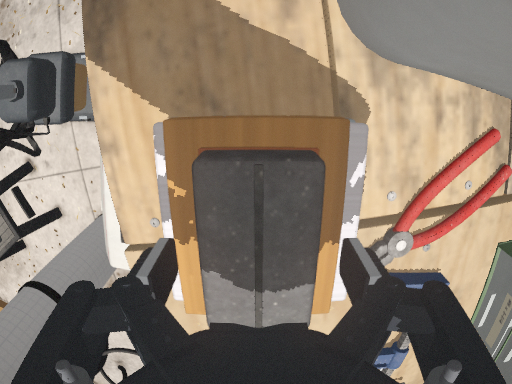

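Released. Lift away and check.

carry_out(
  commands=[
    [0,0,-6,0,0,0,85],
    [0,0,-15,0,0,0,85],
    [0,0,-30,0,0,0,85],
    [0,0,-45,0,0,0,85],
    [0,0,-45,0,0,0,85],
  ],
)

```text
time: 38.2
tool_pos: [560.2, -306.0, 208.5]
tool_rot: [3.075, 0.636, 0.004]
ft_force: [0.7, -0.5, -0.3]
finger_gap: 0.994
```

carry_out(
  commands=[
    [-25,0,-35,0,0,0,85],
    [-35,0,-20,0,0,0,85],
    [-35,0,0,0,0,0,85],
    [-35,0,0,0,0,0,85],
    [0,0,0,0,0,0,85],
  ],
)

```text
time: 38.7
tool_pos: [436.2, -361.1, 262.1]
tool_rot: [3.074, 0.624, -0.0]
ft_force: [-0.1, -0.0, -0.8]
finger_gap: 0.993
```

Run:
```python
from layp import *
o,Rm=st()
im=manip.read_camera("top");cv2.imwrite("pics/t33.png",cv2.resize(im[110:290,150:400],None,fx=3.2,fy=3.2,interpolation=3))
im=manip.read_camera("scene");cv2.imwrite("pics/s33.png",cv2.resize(im[90:290,130:390],None,fx=3,fy=3,interpolation=3))
o,Rm=st()
for q in ["door_mid","platform","block_mid","screw_jar","pliers"]:
    print(q,[(np.round(d["extent"]).tolist(),round(d["conf"],2)) for d in manip.find_in(q,"top")][:2])
```

```text
t 38.7 pos [ 436.2 -361.1  262.1] R [[0.921, 0.39, 0.001], [0.39, -0.921, -0.004], [-0.001, 0.004, -1.0]] F [-0.1 -0.  -0.8] gap 0.993 q [ 0.98  0.31 -0.49  1.76  0.17  1.11  0.83]
t 38.8 pos [ 440.5 -358.2  262.1] R [[0.919, 0.395, 0.004], [0.395, -0.919, -0.003], [0.002, 0.004, -1.0]] F [0.5 0.4 0.2] gap 0.995 q [ 0.98  0.31 -0.5   1.76  0.17  1.11  0.83]
door_mid [([314.0, 170.0, 48.0, 43.0], 0.82)]
platform [([313.0, 165.0, 52.0, 51.0], 0.61)]
block_mid [([317.0, 172.0, 46.0, 39.0], 0.61)]
screw_jar [([314.0, 165.0, 51.0, 53.0], 0.54)]
pliers [([297.0, 132.0, 49.0, 34.0], 0.89), ([316.0, 168.0, 48.0, 44.0], 0.69)]
```

View pics/t33.png

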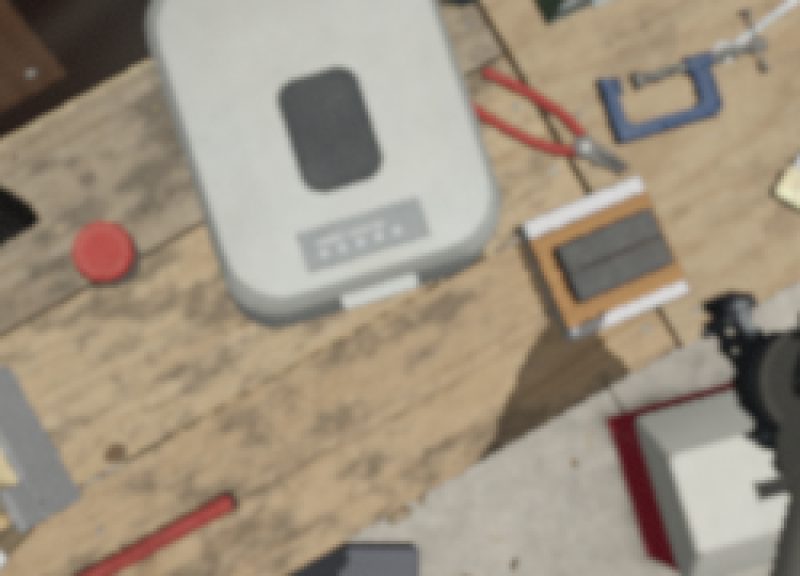

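View pics/s33.png

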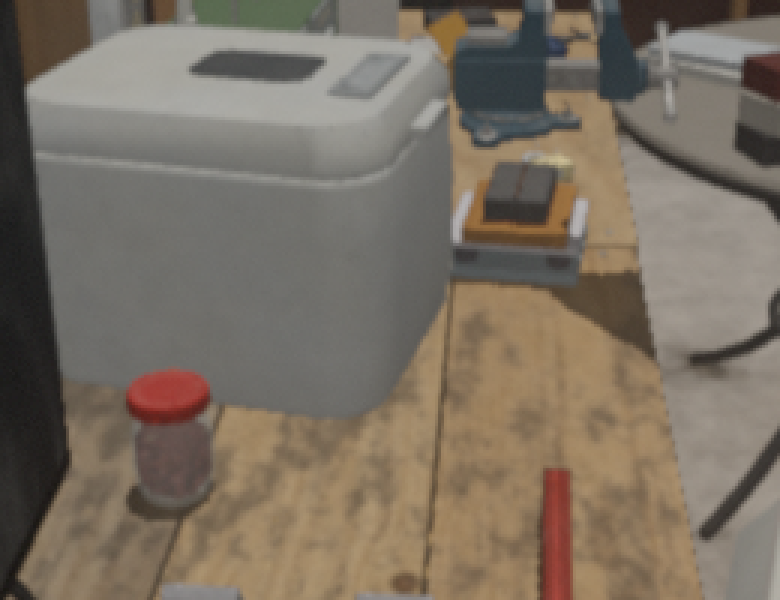

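Run:
```python
from layp import *
F=lambda u,v,z:atz("top",150+u/3.2,110+v/3.2,z)[:2]
for nme,c4,z in [("plate",[(523,230),(640,180),(688,288),(575,335)],45),("door",[(528,240),(645,193),(686,282),(570,327)],61),("block",[(557,247),(655,211),(673,262),(578,300)],88)]:
    w=np.array([F(*q,z) for q in c4]);d=np.roll(w,-1,0)-w;print(nme,np.round(w.mean(0),1),np.round(np.linalg.norm(d,axis=1)),np.round(np.degrees(np.arctan2(d[:,1],d[:,0]))))
im=manip.read_camera("top");cv2.imwrite("pics/t34.png",cv2.resize(im[155:225,300:380],None,fx=8,fy=8,interpolation=3))
st()
```

```text
plate [ 560.2 -308.1] [131. 120. 125. 118.] [ -66. -157.  113.   26.]
door [ 556.3 -305.4] [128.  98. 126.  96.] [ -68. -156.  111.   25.]
block [ 559.1 -307.9] [104.  53. 101.  56.] [ -69. -161.  112.   21.]
t 39.1 pos [ 441.9 -357.   260.7] R [[0.917, 0.398, 0.003], [0.398, -0.917, -0.001], [0.002, 0.002, -1.0]] F [-0.1  0.1  0.3] gap 0.995 q [ 0.97  0.32 -0.5   1.76  0.17  1.11  0.83]
```

View pics/t34.png

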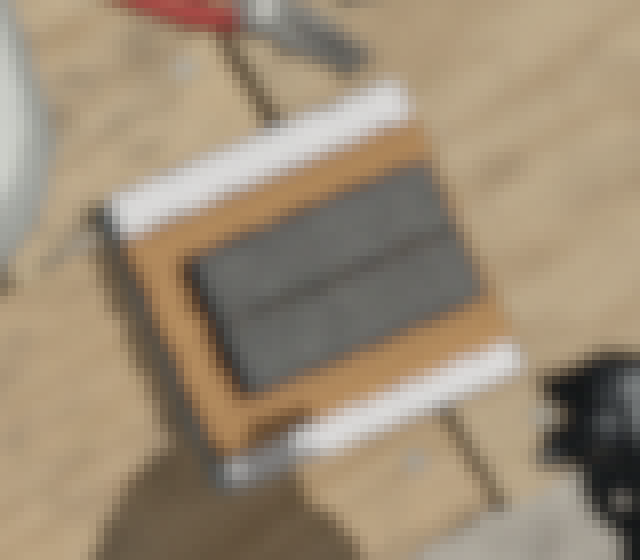

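```bash
python3 -c "
from workcell import manip
print(manip.finish_job())"
```

```text
the job is handed in; nothing more can be done
None
```

The job is handed in at about 39 s of the 72 s. The door lies plain back up in the middle of the sunken platform, with the sanding block flat on it.

- **Door:** I pushed it up the fence until it leaned there (force rose to about 10 N), then gripped it by its upper edge and turned it plain back up. I laid it on the platform with the gripped edge overhanging, so the lower finger was not trapped, and then slid it to the middle.
- **Sanding block:** I lowered it until the platform carried it, then opened the fingers and drew clear.
- **Last checks:** The top view puts the platform at (560, -308), the door at (556, -305) and the block at (559, -308) mm, square to one another within a few degrees. The scene view shows the platform lower under both.
- **Bystanders:** In the last pictures the jar and pliers show no sign of having moved. The gripper touched neither, and force readings stayed low throughout.
- **What disagreed:** The cameras differ by 2–4 mm on how well the door is centred. The detector also wrongly reported the jar at the lift in the last top picture; the picture itself shows the jar where it began.

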